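Scan the marked sleeves on the handwheel slide

ROBOT

A 6-joint arm with a two-finger parallel gripper is mounted at the origin on a cart in front of the work surface, level with it; the furniture and walls round the work are solid. World frame = base frame: x ahead of the robot, y to its left, z up, the work surface at z = 0. Lengths are in mm, angles in rad, forces in N, time in s.
With the tool pointing down it reaches from about 275 to 875 mm from the base axis. Payload 12.5 kg.
Tool frame: the origin (TCP) lies midway between the tips of the shut fingers; the grasp point (between the pads) lies 19 mm behind it; z points along the fingers, y is the direction in which the jaws open and shut (so a half turn about z gives the same grasp; the last joint's range is limited). The gripper opens to 85 mm and grips with 20 to 120 N. Pads are 22 mm wide; open, the fingers measure 114 mm over their backs; the gripper's body (76 mm by 85 mm) begins 54 mm behind the grasp point. The pads swing forward as they close: fully open they stand 13 mm farther back than shut.
Start: joints at [-1.19, 0.351, 1.652, -0, 1.139, -0.085], TCP at [247.042, -491.381, 231.29] pointing down, gripper open.
Joint ranges: [-2.75, 2.75], [-0.79, 2.1], [0.01, 2.65], [-1.57, 4.71], [0.07, 3.14], [-2.87, 2.87]. Speed limits (rad/s): [2.22, 2.22, 2.79, 3.14, 3.14, 3.14].

INTERFACE

Orientations are given as a 3x3 rotation matrix whose columns are the frame's x, y, z axes.
In Python, from station import get_state, capture, calibration, hand_in gives the robot as it stands. The module is installed in compiled form; this text tells all that it offers.
- The arm moves only by the tool drive_tool, never from a script. Its argument "moves" is a list of rows, each an object with "hand": the opening, from 0 (shut) to 1 (fully open); "offset": the shift along the tool's x, y, z in cm, a list of three; "spin": the turn about the tool's z in rad. A call has 1 to 5 rows; each row shifts and turns the commanded pose from where the row before left it, along the tool's axes as they then stand; what a row does not reach is not made up. A row lasts 1/10 s, in which the tool goes at most 50 mm and 8.59 degrees, less where a joint would pass 70% of its speed; a pose out of reach is approached as far as the arm can. A call is refused whole if a number of a shift passes 5 or a number of a turn 0.15, either way. A call with a gripper value outside its range is refused whole. The fingers move at their own pace and stop on an object; "newtons" is the grip in N (left out, the last holds). Time passes only in rows, so rows that do not move let the fingers close. It gives the time, the measured TCP pose, the force and the opening at its end, in the units of the state.
- get_state(): the state, without advancing time (a new reading comes with each control period).
- capture(name): name is "side" or "top"; returns (picture, depth): 480x640x3 uint8, red, green, blue; 480x640 float32, mm along the optical axis (not along the pixel's ray), 0 where there is no reading.
- calibration(name): a dict with "mtx" (3x3 intrinsics, pixels), "extrinsics" (4x4, takes a point from camera to world coordinates). Camera axes: x right, y up, looking along -z (the intrinsics and any distortion apply to the point x, -y, -z); pixel columns grow to the right and rows downward; lengths in mm; the calibration is good to about 2 mm. A picture is of the moment at which its call begins. calibration takes no time and is no camera call.
- hand_in(): hands the job in, once; it reports no verdict.
The state is a dict: "t": time; "q": joint angles; "joint_vel": joint speeds; "joint_efforts": joint torques, N m; "tcp_pos": TCP position; "tool_rot": TCP orientation; "wrist_force": force on the tool from outside, world axes, zero at the start; "wrist_torque": the same for the moment, N m; "opening": finger opening in mm.
Only numpy, scipy, OpenCV 4.12 (cv2) and the standard library are available. Lean on these libraries where they do the work, as an engineer would, in place of code of your own. Each camera call takes 0.05 s, during which the arm holds its last target.

TASK

Check the marked steel sleeves standing on the left of the bench (two or three of them): with the carriage still near the green line, stand each one on a ring of its own on the carriage with its red stripe squarely facing the scanner. Then crank the red-barred handwheel clockwise until the carriage pointer is at the red line, leave the carriage still there for at least a second while the sleeves are scanned, and crank it back to its stop at the green line. Finally put all the sleeves in the black tray and leave the other things on the bench alone.

Things in the scene. Friction and masses are not known exactly. Their poses are not given: they have to be found in the camera images.
- handwheel (a joint): angle of the handwheel, rad: 0 at its stop with the pointer on the green line, growing as it turns clockwise seen from above; 6.28 (one full turn) puts the pointer on the red line; further stop at 7.1. A rack gear moves the carriage 10 mm per rad, toward the wheel's end of the slide as the angle grows. It turns stiffly (about 0.1 N m) and stays where it is left
- wheel_grip (a point): gripping point of the handwheel's red grip bar, on the upright wheel axis, 82 mm above the bench. The bar is 14 mm wide (point x), 52 mm long (point y) and rises to 12 mm above this point (38 mm high), and turns with the wheel; a black rim of 95 mm diameter lies under it, its top 26 mm below this point
- ring_1 (a point): centre of a black printed ring on the aluminium carriage table, on the table's surface, 24 mm above the bench, at the wheel's end. The table is 96 x 255 mm with a lip 6 mm high round it (inner width 88 mm); the rings are 85 mm apart in a row. Site x is level and points squarely at the blue scanner block (270 mm long, 32 mm thick, top 62 mm above the bench, face with dark windows 78 mm from the row of rings); point y runs along the table. The rings move with the carriage
- ring_2 (a point): the same, middle ring
- ring_3 (a point): the same, ring at the end away from the wheel
- sleeve_1_mid (a point): centre (half-way up) of a steel sleeve: upright cylinder 46 mm in diameter, 42 mm high, 0.15 to 0.31 kg, with a shallow bore in its top. A red stripe 7 mm wide runs down its side and in across its top rim, on the side to which point x points; point z is up. None if this sleeve is absent
- sleeve_2_mid (a point): the same for the second sleeve
- sleeve_3_mid (a point): the same for the third sleeve
- sleeve_1_stripe (a point): middle of the red stripe of sleeve 1, on its side wall, 23 mm from the axis
- sleeve_2_stripe (a point): the same for sleeve 2
- sleeve_3_stripe (a point): the same for sleeve 3
- black_tray: black-walled open sheet tray with a pale floor, on the right, 86 mm (x) by 270 mm (y) outside, 34 mm high, walls 2 mm, floor 2 mm thick, 0.8 kg and loose; origin at the centre of its underside
- oil_bottle: bystander: upright cream oil bottle with red spout, 45 x 45 x 127 mm, origin at the centre of its foot
- eyepiece: bystander: black upright microscope eyepiece, 47 x 47 x 63 mm, origin at the centre of its foot
Things that resemble listed ones, but are neither listed nor needed, are in the scene too. What is shaped like the part that bears sleeve_1_mid but purple or turquoise is not meant.

How it is judged:
By the outcome, as a careful person would: the job done as asked, in the order asked, and still so for the second after the job is handed in, with the robot touching nothing.
Of sleeve_1, sleeve_2, sleeve_3 only 2 to 3 are there at a start; the rules pass over those that are not, and their reading is None.
At some moment in a run one of sleeve_1, sleeve_2, sleeve_3, black_tray may be knocked a few centimetres aside while the robot is not near it.
Once in a run the grip may slacken for a moment while it holds something.
It also fails if it takes over 210 s, if anything falls off the work surface, if the arm or the gripper's body presses on something with over 40 N, if the wrist force passes 120 N, or if a joint passes its speed limit or range.

## Working session

There is one attempt and no reset: what is moved stays moved. The work goes in short steps, Python scripts to look and compute and a tool call to move; the robot and the scene stay as the last step left them, time stands still between calls to the robot, and variables do not carry over. Pictures are saved under pics/ and viewed, and the job is handed in when it is done.

Besides the shell and the picture viewer there is one more tool, called after "Call:" as name([rows], argument=value, ...), one row to a line, values as JSON. drive_tool: Moves the arm, as the interface text tells. Its arguments: {"type":"object","properties":{"moves":{"type":"array"},"newtons":{"type":"number"}},"required":["moves"]}

```bash
mkdir -p pics; ls; python3 - <<'E'
from station import *
import cv2,numpy as np
s=get_state();print(s)
for n in("top","side"):
    p,d=capture(n);cv2.imwrite(f"pics/{n}0.png",p[:,:,::-1]);np.save(f"pics/{n}0.npy",d)
    print(n,calibration(n))
E
```

```text
pics
{'t': 0.0, 'q': array([-1.18963440e+00,  3.51246238e-01,  1.65241900e+00, -2.92248771e-05,
        1.13912798e+00, -8.46126433e-02]), 'joint_vel': array([ 5.15345772e-05, -1.34396387e-03, -8.04977107e-04, -7.00821270e-04,
       -1.04409631e-03, -9.16758619e-04]), 'joint_efforts': array([-3.56678880e-03, -5.06116784e+01, -2.91413122e+01, -2.56884923e-04,
        4.53914981e-03, -2.94745945e-06]), 'tcp_pos': array([ 246.89795095, -491.09201354,  230.7548862 ]), 'tool_rot': array([[ 8.93468483e-01,  4.49125649e-01, -4.71250608e-04],
       [ 4.49125890e-01, -8.93467803e-01,  1.10453535e-03],
       [ 7.50279092e-05, -1.19851837e-03, -9.99999279e-01]]), 'wrist_force': array([ 0.05315897, -0.54842223, -0.53346403]), 'wrist_torque': array([0.01369679, 0.00165288, 0.05151296]), 'opening': 85.62227319225123}
top {'mtx': array([[507.84029608,   0.        , 323.76412843],
       [  0.        , 507.84029608, 245.38639699],
       [  0.        ,   0.        ,   1.        ]]), 'extrinsics': array([[ 4.85011875e-03,  9.83133488e-01, -1.82825109e-01,
         2.83375799e+02],
       [-9.99756231e-01,  8.29187279e-04, -2.20633516e-02,
         1.58437603e+01],
       [-2.15396236e-02,  1.82887551e-01,  9.82897852e-01,
         1.50837572e+03],
       [ 0.00000000e+00,  0.00000000e+00,  0.00000000e+00,
         1.00000000e+00]])}
side {'mtx': array([[560.95487061,   0.        , 313.55981859],
       [  0.        , 560.95487061, 243.27352748],
       [  0.        ,   0.        ,   1.        ]]), 'extrinsics': array([[-9.84760283e-01,  9.25579727e-02, -1.47242002e-01,
         3.25426311e+02],
       [-1.72350193e-01, -4.05970445e-01,  8.97487275e-01,
         1.24704450e+03],
       [ 2.32937017e-02,  9.09187010e-01,  4.15735955e-01,
         6.49245438e+02],
       [ 0.00000000e+00,  0.00000000e+00,  0.00000000e+00,
         1.00000000e+00]])}
```

View pics/top0.png

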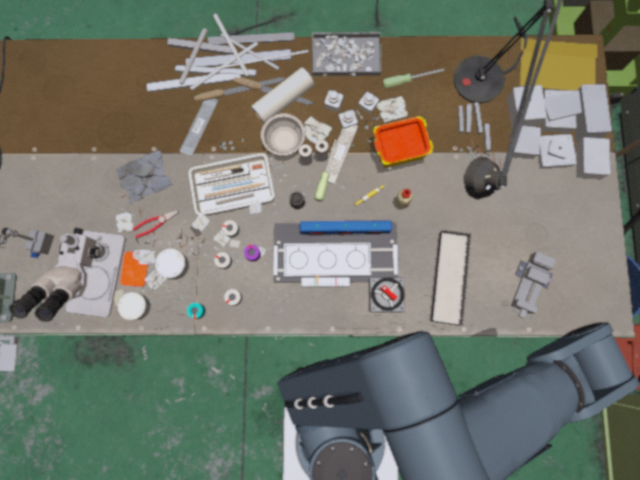

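View pics/side0.png

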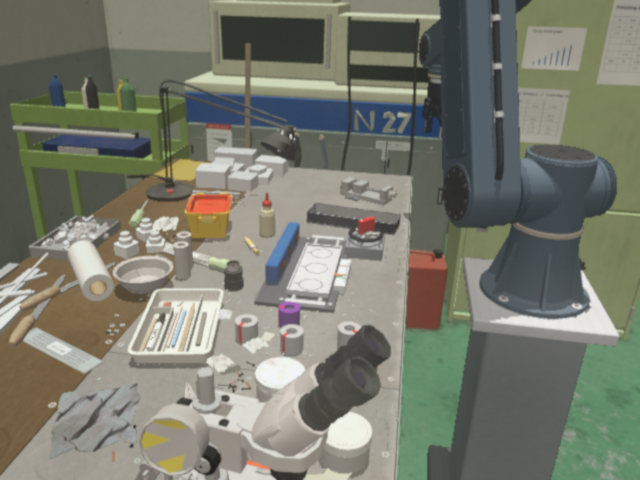

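The top view shows three grey sleeves near px (230,228), (222,260) and (233,297), with a purple decoy at (252,253) and a turquoise one at (196,311). The carriage is at (327,260), the wheel at (388,292) and the tray at (451,278). I'll zoom in next.

```bash
python3 - <<'E'
import cv2
p=cv2.imread("pics/top0.png")
a=cv2.resize(p[210:330,180:280],None,fx=5,fy=5,interpolation=cv2.INTER_CUBIC)
cv2.imwrite("pics/zs.png",a)
a=cv2.resize(p[210:330,265:475],None,fx=3.8,fy=3.8,interpolation=cv2.INTER_CUBIC)
cv2.imwrite("pics/zc.png",a)
E
```

```text
(no output)
```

View pics/zs.png

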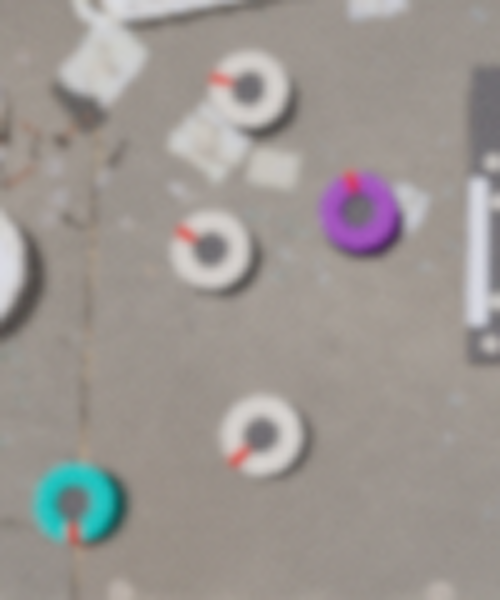

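View pics/zc.png

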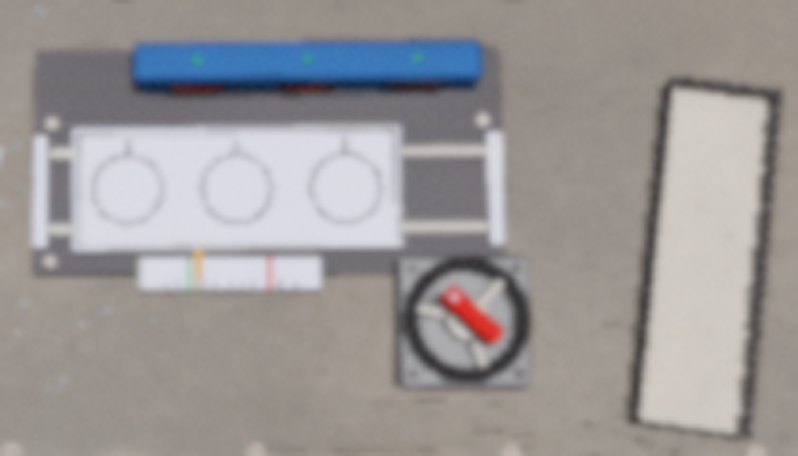

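```bash
cat > h.py <<'E'
from station import *
import cv2,numpy as np
def ray(n,u,v,z):
    c=calibration(n);K=c["mtx"];E=c["extrinsics"]
    d=E[:3,:3]@np.array([(u-K[0,2])/K[0,0],-(v-K[1,2])/K[1,1],-1.]);o=E[:3,3]
    return (o+d*(z-o[2])/d[2])
def proj(n,P):
    c=calibration(n);K=c["mtx"];E=c["extrinsics"]
    q=E[:3,:3].T@(np.asarray(P,float)-E[:3,3]);
    return np.array([K[0,0]*q[0]/-q[2]+K[0,2],-K[1,1]*q[1]/-q[2]+K[1,2]])
def snap(tag,names=("top","side")):
    r={}
    for n in names:
        p,d=capture(n);cv2.imwrite(f"pics/{n}{tag}.png",p[:,:,::-1]);np.save(f"pics/{n}{tag}.npy",d);r[n]=p
    return r
def load(n,tag): return cv2.imread(f"pics/{n}{tag}.png")[:,:,::-1].astype(float)
def crop(n,tag,out,u0,u1,v0,v1,f):
    p=cv2.imread(f"pics/{n}{tag}.png");cv2.imwrite("pics/"+out,cv2.resize(p[v0:v1,u0:u1],None,fx=f,fy=f,interpolation=cv2.INTER_CUBIC))
def redw(p): # redness weight
    return np.clip(p[...,0]-np.maximum(p[...,1],p[...,2])-25,0,None)
def top_sleeve(p,u,v,z,R=20):
    """rough pixel -> centre (mm) by bright blob, stripe angle"""
    u=int(u);v=int(v);y0,x0=v-R,u-R
    c=p[y0:v+R,x0:u+R]; 
    r=redw(c); br=c.min(2)
    m=((br>165)|(r>10)).astype(np.uint8)
    n,l,st,ce=cv2.connectedComponentsWithStats(m,connectivity=4)
    return m,l,st,ce,r,(x0,y0)
def state():
    s=get_state();R=s["tool_rot"]
    print("t %.2f tcp %s yaw(x-axis) %.3f tilt %s F %s Tz %.2f open %.1f q6 %.2f q1 %.2f"%(s["t"],s["tcp_pos"].round(1),np.arctan2(R[1,0],R[0,0]),R[:2,2].round(3),s["wrist_force"].round(1),s["wrist_torque"][2],s["opening"],s["q"][5],s["q"][0]))
    return s
def goto(x,y,z,yaw=None):
    """delta in tool axes (cm) and spin to reach target"""
    s=state();R=s["tool_rot"];d=R.T@(np.array([x,y,z])-s["tcp_pos"])/10
    cur=np.arctan2(R[1,0],R[0,0])
    print("offset total cm",d.round(2),end=" ")
    if yaw is not None:
        # spin + about tool z(down) lowers yaw ; half-turn alternatives
        for k in(-1,0,1):
            sp=-(yaw+k*np.pi-cur);sp=(sp+np.pi)%(2*np.pi)-np.pi
            print("spin %.3f->q6 %.2f"%(sp,s["q"][5]+sp),end="; ")
    print()
E
python3 - <<'E'
from h import *
p=load("top","0")
np.set_printoptions(linewidth=250)
c=p[215:242,216:246];print(c.min(2).astype(int)[::1]);print(redw(c).astype(int))
E
```

```text
[[130 132 136 138 138 138 140 139 140 142 143 143 142 142 140 142 142 142 142 143 142 142 143 142 143 142 144 142 141 141]
 [139 139 138 139 141 139 140 141 142 144 143 142 140 141 142 143 143 143 141 141 143 142 142 143 143 144 141 143 140 140]
 [140 140 140 138 140 139 140 141 142 144 144 143 143 142 142 141 143 142 142 143 143 142 143 142 143 143 143 143 144 142]
 [138 139 140 140 140 140 142 142 141 143 145 145 145 145 146 144 143 143 143 143 142 141 143 143 144 144 144 143 143 143]
 [139 138 138 140 140 139 141 143 144 144 147 151 154 155 155 154 151 144 144 143 142 142 143 143 145 142 145 144 145 144]
 [139 140 139 139 140 140 140 143 146 154 162 169 175 178 179 176 170 160 150 145 143 142 141 142 143 142 143 144 144 145]
 [139 139 140 139 139 140 142 145 157 172 184 191 194 196 196 195 191 180 168 154 145 145 144 142 141 143 143 144 143 146]
 [138 140 140 140 140 141 146 156 174 191 198 201 201 201 201 201 200 196 185 170 156 146 143 143 142 143 144 143 143 144]
 [139 138 140 140 140 142 145 163 183 196 202 200 194 189 187 192 197 200 196 186 167 149 143 141 142 143 142 142 14
[... 4033 characters left out ...]
 0  0  0  0  0  0  0  0  0  0  0  0  0  0  0  0]
 [ 0  0  0  0  0  0  0  0  0  0  0  0  0  0  0  0  0  0  0  0  0  0  0  0  0  0  0  0  0  0]
 [ 0  0  0  0  0  0  0  0  0  0  0  0  0  0  0  0  0  0  0  0  0  0  0  0  0  0  0  0  0  0]
 [ 0  0  0  0  0  0  0  0  0  0  0  0  0  0  0  0  0  0  0  0  0  0  0  0  0  0  0  0  0  0]
 [ 0  0  0  0  0  0  0  0  0  0  0  0  0  0  0  0  0  0  0  0  0  0  0  0  0  0  0  0  0  0]
 [ 0  0  0  0  0  0  0  0  0  0  0  0  0  0  0  0  0  0  0  0  0  0  0  0  0  0  0  0  0  0]
 [ 0  0  0  0  0  0  0  0  0  0  0  0  0  0  0  0  0  0  0  0  0  0  0  0  0  0  0  0  0  0]
 [ 0  0  0  0  0  0  0  0  0  0  0  0  0  0  0  0  0  0  0  0  0  0  0  0  0  0  0  0  0  0]]
```

```bash
cat >> h.py <<'E'
from scipy.optimize import least_squares
from scipy.ndimage import map_coordinates
def fit_sleeve(p,u,v,z,rad=23.,n="top",it=3):
    g=p.max(2)
    C=ray(n,u,v,z)[:2]
    for k in range(it):
        pts=[]
        rs=np.arange(rad-7,rad+8,.5)
        for a in np.arange(0,2*np.pi,np.pi/36):
            uv=np.array([proj(n,[C[0]+r*np.cos(a),C[1]+r*np.sin(a),z]) for r in rs])
            pr=map_coordinates(g,[uv[:,1],uv[:,0]],order=1)
            gr=np.convolve(pr,[1,1,1,1,0,-1,-1,-1,-1],'same')[4:-4] # + = rise outward
            i=int(np.argmin(gr))
            if gr[i]<-40: 
                r=rs[i+4];pts.append([C[0]+r*np.cos(a),C[1]+r*np.sin(a)])
        pts=np.array(pts)
        s=least_squares(lambda q:np.hypot(*(pts-q).T)-rad,C,loss="soft_l1",f_scale=1.);C=s.x
    res=np.abs(np.hypot(*(pts-C).T)-rad)
    return C,len(pts),np.median(res)
def fit_stripe(p,C,z,n="top"):
    # red weight on top annulus 11..23 mm, sampled in world polar coords
    r=redw(p);A=np.arange(-np.pi,np.pi,np.pi/180);S=0
    for rr in np.arange(14,22.1,1):
        uv=np.array([proj(n,[C[0]+rr*np.cos(a),C[1]+rr*np.sin(a),z]) for a in A])
        S=S+map_coordinates(r,[uv[:,1],uv[:,0]],order=1)
    i=A[np.argmax(np.convolve(np.r_[S[-15:],S,S[:15]],np.ones(31),'valid'))]
    d=(A-i+np.pi)%(2*np.pi)-np.pi;w=S*(np.abs(d)<.6)
    return i+(w*d).sum()/w.sum(),w.sum()
E
python3 - <<'E'
from h import *
p=load("top","0")
for (u,v) in [(230,228),(222,260),(233,297)]:
    C,n,r=fit_sleeve(p,u,v,42);a,w=fit_stripe(p,C,42);print(C.round(1),n,r.round(2),"stripe deg %.1f w %.0f"%(np.degrees(a),w))
# carriage
w=(p.min(2)>200).astype(np.uint8);w[:,:270]=0
n,l,st,ce=cv2.connectedComponentsWithStats(w)
for i in range(1,n):
    if st[i,4]>60:print(st[i],ce[i].round(1))
E
```

```text
Traceback (most recent call last):
  File "h.py", line 53, in fit_sleeve
    uv=np.array([proj(n,[C[0]+r*np.cos(a),C[1]+r*np.sin(a),z]) for r in rs])
                 ~~~~^^^^^^^^^^^^^^^^^^^^^^^^^^^^^^^^^^^^^^^^^
  File "h.py", line 8, in proj
    c=calibration(n);K=c["mtx"];E=c["extrinsics"]
ValueError: time passes only in moves, steps and waits
```

```bash
sed -i 's/^def ray/_c={}\ndef cal(n):\n    if n not in _c: _c[n]=calibration(n)\n    return _c[n]\ndef ray/; s/c=calibration(n);/c=cal(n);/' h.py
python3 - <<'E'
from h import *
p=load("top","0")
for (u,v) in [(230,228),(222,260),(233,297)]:
    C,n,r=fit_sleeve(p,u,v,42);a,w=fit_stripe(p,C,42);print(C.round(1),n,r.round(2),"stripe deg %.1f w %.0f"%(np.degrees(a),w))
# carriage
w=(p.min(2)>200).astype(np.uint8);w[:,:270]=0
n,l,st,ce=cv2.connectedComponentsWithStats(w)
for i in range(1,n):
    if st[i,4]>60:print(st[i],ce[i].round(1))
E
```

```text
[610.6 329.7] 62 0.52 stripe deg 71.9 w 9194
[514.  348.5] 72 0.55 stripe deg 59.2 w 11300
[405.2 314.5] 72 0.49 stripe deg 135.4 w 12174
[270  70  38  37 438] [287.2  87.1]
[334 144  12  17 119] [339.5 152.1]
[ 285  245   85   30 2269] [326.5 259.4]
[274 247   3  27  71] [275.1 261. ]
[393 246   4  27  73] [395.1 257.9]
[302 278  12   8  83] [307.5 281.3]
[318 278  17   7 115] [326.1 281. ]
[337 278  12   7  80] [342.6 281. ]
[284 412  24  68 741] [291.1 454.4]
[378 446  19  34 398] [387.5 467.4]
```

```bash
cat >> h.py <<'E'
def fit_rings(p,seeds,z=24.,rad=27.):
    g=p.min(2);out=[]
    for u,v in seeds:
        C=ray("top",u,v,z)[:2]
        for k in range(4):
            rs=np.arange(rad-6,rad+6,.5);pts=[]
            for a in np.arange(0,2*np.pi,np.pi/36):
                uv=np.array([proj("top",[C[0]+r*np.cos(a),C[1]+r*np.sin(a),z]) for r in rs])
                pr=map_coordinates(g,[uv[:,1],uv[:,0]],order=3)
                r=rs[int(np.argmin(pr))];pts.append([C[0]+r*np.cos(a),C[1]+r*np.sin(a)])
            pts=np.array(pts)
            s=least_squares(lambda q:np.hypot(*(pts-q[:2]).T)-q[2],[*C,rad],loss="soft_l1",f_scale=.7);C=s.x[:2];rad=s.x[2]
        out.append([*C,rad])
    return np.array(out)
E
python3 - <<'E'
from h import *
p=load("top","0")
R=fit_rings(p,[(265+345/3.8,210+189/3.8),(265+236/3.8,210+189/3.8),(265+128/3.8,210+189/3.8)]);print(R.round(1))
d=R[2]-R[0];print("spacing",np.hypot(*(R[1]-R[0])[:2]),np.hypot(*(R[2]-R[1])[:2]),"row dir deg",np.degrees(np.arctan2(d[1],d[0])))
# scanner blue: line direction
b=((p[...,2]-p[...,0])>50).astype(np.uint8);b[:, :290]=0;b[:,400:]=0;b[:210]=0;b[240:]=0
cs,_=cv2.findContours(b,cv2.RETR_EXTERNAL,cv2.CHAIN_APPROX_NONE);c=max(cs,key=cv2.contourArea)
q=np.array([ray("top",*x,62)[:2] for x in c[:,0]],np.float32);print("blue",cv2.minAreaRect(q))
# wheel bar
r=redw(p);r[:, :370]=0;r[:,405:]=0;r[:275]=0;r[310:]=0
v,u=np.nonzero(r>15);q=np.array([ray("top",a,b,94)[:2] for a,b in zip(u,v)],np.float32);print("bar",cv2.minAreaRect(q),q.mean(0))
m=q.mean(0);e,V=np.linalg.eigh(np.cov((q-m).T));print("axis deg",np.degrees(np.arctan2(V[1,1],V[0,1])),np.sqrt(e*12))
# tray: pale floor
f=((p.min(2)>160)).astype(np.uint8);f[:,:425]=0;f[:,480:]=0;f[:225]=0;f[330:]=0
cs,_=cv2.findContours(f,cv2.RETR_EXTERNAL,cv2.CHAIN_APPROX_NONE);c=max(cs,key=cv2.contourArea)
q=np.array([ray("top",*x,2)[:2] for x in c[:,0]],np.float32);print("floor",cv2.minAreaRect(q))
dk=((p.max(2)<85)).astype(np.uint8);dk[:,:425]=0;dk[:,480:]=0;dk[:225]=0;dk[330:]=0
cs,_=cv2.findContours(dk,cv2.RETR_EXTERNAL,cv2.CHAIN_APPROX_NONE);c=np.concatenate(cs)
q=np.array([ray("top",*x,34)[:2] for x in c[:,0]],np.float32);print("walls",cv2.minAreaRect(q))
E
```

```text
[[518.7 -44.8  26.9]
 [518.1  40.   26.7]
 [517.5 125.   26.8]]
spacing 84.77770792545387 84.9637713845849 row dir deg 90.40572966320785
blue ((608.4669799804688, -14.589187622070312), (265.48736572265625, 32.90394973754883), 89.9864730834961)
bar ((413.5283203125, -134.0773468017578), (52.65592575073242, 17.152746200561523), 48.322017669677734) [ 413.77982 -133.90067]
axis deg 48.05268804760892 [17.35545376 52.66329787]
floor ((466.89910888671875, -325.7042541503906), (74.10843658447266, 261.90045166015625), 82.18180084228516)
walls ((466.1411437988281, -318.5899353027344), (87.10767364501953, 264.9202880859375), 82.115478515625)
```

```bash
python3 - <<'E'
from h import *
goto(610.6,329.7,160,np.radians(162))
E
```

```text
t 0.10 tcp [ 246.9 -491.1  230.8] yaw(x-axis) 0.466 tilt [-0.     0.001] F [-0.3  0.5 -0.4] Tz -0.03 open 85.6 q6 -0.08 q1 -1.19
offset total cm [ 69.36 -57.     7.15] spin 0.780->q6 0.70; spin -2.362->q6 -2.45; spin 0.780->q6 0.70;
```

Call:
drive_tool([
  {"hand": 1, "offset": [0, 0, 0], "spin": -0.15},
  {"hand": 1, "offset": [0, 0, 0], "spin": -0.15},
  {"hand": 1, "offset": [0, 0, 0], "spin": -0.15},
  {"hand": 1, "offset": [0, 0, 0], "spin": -0.15},
  {"hand": 1, "offset": [0, 0, 0], "spin": -0.15},
])

```text
t: 0.6
tcp_pos: [247.0, -491.2, 231.0]
tool_rot: [[0.342, 0.94, -0.0], [0.94, -0.342, 0.001], [0.001, -0.0, -1.0]]
wrist_force: [-0.6, -0.4, 0.8]
opening: 85.3
```

```bash
python3 - <<'E'
from h import *
goto(610.6,329.7,160,np.radians(162))
E
```

```text
t 0.60 tcp [ 247.  -491.2  231. ] yaw(x-axis) 1.222 tilt [-0.     0.001] F [-0.6 -0.4  0.8] Tz -0.04 open 85.3 q6 -0.84 q1 -1.19
offset total cm [89.57  6.12  7.14] spin 1.536->q6 0.70; spin -1.605->q6 -2.45; spin 1.536->q6 0.70;
```

Call:
drive_tool([
  {"hand": 1, "offset": [4.4, 0.3, 0.2], "spin": 0},
  {"hand": 1, "offset": [4.4, 0.3, 0.2], "spin": 0},
  {"hand": 1, "offset": [4.4, 0.3, 0.2], "spin": 0},
  {"hand": 1, "offset": [4.4, 0.3, 0.2], "spin": 0},
  {"hand": 1, "offset": [4.4, 0.3, 0.2], "spin": 0},
])

```text
t: 1.1
tcp_pos: [337.8, -288.6, 221.1]
tool_rot: [[0.348, 0.938, -0.0], [0.938, -0.348, 0.0], [0.0, -0.0, -1.0]]
wrist_force: [0.9, -0.6, -0.2]
opening: 85.4
```

Call:
drive_tool([
  {"hand": 1, "offset": [4.4, 0.3, 0.2], "spin": 0},
  {"hand": 1, "offset": [4.4, 0.3, 0.2], "spin": 0},
  {"hand": 1, "offset": [4.4, 0.3, 0.2], "spin": 0},
  {"hand": 1, "offset": [4.4, 0.3, 0.2], "spin": 0},
  {"hand": 1, "offset": [4.4, 0.3, 0.2], "spin": 0},
])

```text
t: 1.6
tcp_pos: [428.4, -87.4, 211.2]
tool_rot: [[0.348, 0.938, 0.0], [0.938, -0.348, -0.0], [-0.0, 0.0, -1.0]]
wrist_force: [0.7, -1.4, 0.1]
opening: 85.4
```

Call:
drive_tool([
  {"hand": 1, "offset": [4.4, 0.3, 0.2], "spin": 0},
  {"hand": 1, "offset": [4.4, 0.3, 0.2], "spin": 0},
  {"hand": 1, "offset": [4.4, 0.3, 0.2], "spin": 0},
  {"hand": 1, "offset": [4.4, 0.3, 0.2], "spin": 0},
  {"hand": 1, "offset": [4.4, 0.3, 0.2], "spin": 0},
])

```text
t: 2.1
tcp_pos: [518.9, 113.7, 201.0]
tool_rot: [[0.347, 0.938, -0.0], [0.938, -0.347, -0.0], [-0.0, -0.0, -1.0]]
wrist_force: [0.8, -0.7, 0.1]
opening: 85.4
```

```bash
python3 - <<'E'
from h import *
goto(610.6,329.7,160,np.radians(162))
E
```

```text
t 2.10 tcp [518.9 113.7 201. ] yaw(x-axis) 1.216 tilt [-0. -0.] F [ 0.8 -0.7  0.1] Tz -0.02 open 85.4 q6 0.48 q1 0.13
offset total cm [23.44  1.1   4.09] spin 1.530->q6 2.01; spin -1.611->q6 -1.13; spin 1.530->q6 2.01;
```

Call:
drive_tool([
  {"hand": 1, "offset": [4.5, 0.2, 0.4], "spin": 0},
  {"hand": 1, "offset": [4.5, 0.2, 0.4], "spin": 0},
  {"hand": 1, "offset": [4.5, 0.2, 0.4], "spin": 0},
  {"hand": 1, "offset": [4.5, 0.2, 0.4], "spin": 0},
  {"hand": 1, "offset": [4, 0.2, 0.4], "spin": 0},
])

```text
t: 2.6
tcp_pos: [604.7, 316.7, 180.6]
tool_rot: [[0.347, 0.938, -0.001], [0.938, -0.347, -0.0], [-0.0, -0.0, -1.0]]
wrist_force: [1.3, 0.3, 0.2]
opening: 85.8
```

Call:
drive_tool([
  {"hand": 1, "offset": [0, 0, 0], "spin": -0.145},
  {"hand": 1, "offset": [0, 0, 0], "spin": -0.145},
  {"hand": 1, "offset": [0, 0, 0], "spin": -0.145},
  {"hand": 1, "offset": [0, 0, 0], "spin": -0.145},
  {"hand": 1, "offset": [0, 0, 0], "spin": -0.145},
])

```text
t: 3.1
tcp_pos: [604.3, 314.6, 180.7]
tool_rot: [[-0.367, 0.93, -0.001], [0.93, 0.367, -0.0], [-0.0, -0.001, -1.0]]
wrist_force: [0.8, 0.0, -0.8]
opening: 85.9
```

Call:
drive_tool([
  {"hand": 1, "offset": [0, 0, 0], "spin": -0.145},
  {"hand": 1, "offset": [0, 0, 0], "spin": -0.145},
  {"hand": 1, "offset": [0, 0, 0], "spin": -0.145},
  {"hand": 1, "offset": [0, 0, 0], "spin": -0.145},
  {"hand": 1, "offset": [0, 0, 0], "spin": -0.145},
])

```text
t: 3.6
tcp_pos: [604.3, 314.5, 180.8]
tool_rot: [[-0.892, 0.453, -0.001], [0.453, 0.892, -0.0], [0.001, -0.001, -1.0]]
wrist_force: [-0.3, -0.4, -0.2]
opening: 85.4
```

```bash
python3 - <<'E'
from h import *
goto(610.6,329.7,100,np.radians(162))
snap("1")
crop("top","1","z1.png",150,350,150,330,3.5)
goto(610.6,329.7,100,np.radians(162))
E
```

```text
t 3.60 tcp [604.3 314.5 180.8] yaw(x-axis) 2.672 tilt [-0.001 -0.   ] F [-0.3 -0.4 -0.2] Tz -0.03 open 85.4 q6 -0.69 q1 0.41
offset total cm [0.12 1.64 8.08] spin 2.986->q6 2.30; spin -0.156->q6 -0.85; spin 2.986->q6 2.30; 
t 3.70 tcp [604.3 314.5 180.9] yaw(x-axis) 2.668 tilt [-0.001 -0.   ] F [0.2 0.3 0.1] Tz 0.01 open 85.8 q6 -0.69 q1 0.41
offset total cm [0.13 1.64 8.09] spin 2.982->q6 2.30; spin -0.159->q6 -0.85; spin 2.982->q6 2.30;
```

View pics/z1.png

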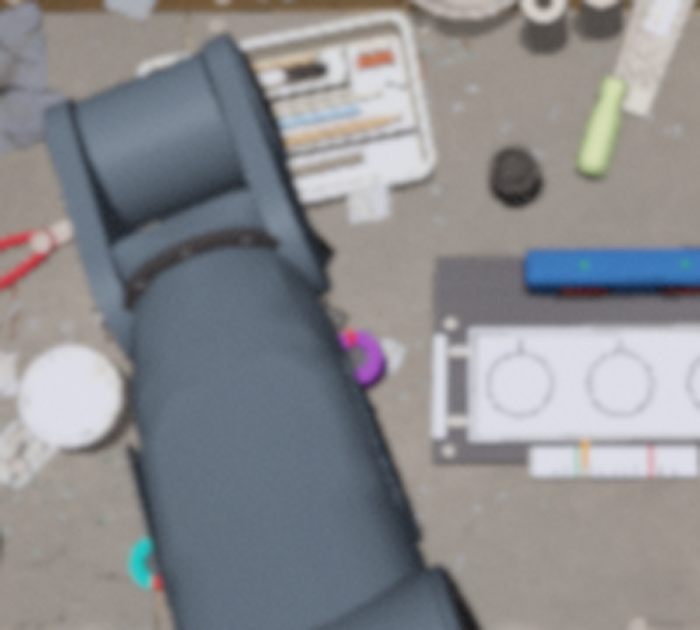

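View pics/side1.png

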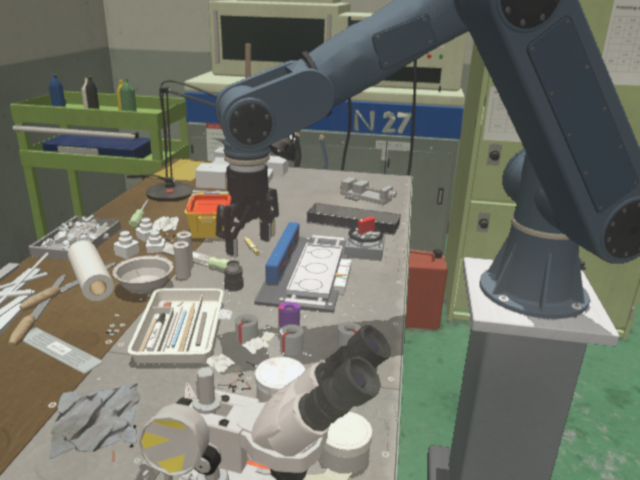

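The top view is blocked by the arm. In the side view the sleeves haven't moved (A at about (246,330)) and the gripper hangs at about (248,225). I'll cross-check the calibration against the projected TCP.

```bash
python3 - <<'E'
from h import *
s=state()
t=s["tcp_pos"];print(proj("side",t), proj("side",t+60*s["tool_rot"][:,1]*.7), proj("side",t-42*s["tool_rot"][:,1]))
im=cv2.imread("pics/side1.png")
def cross(q,c):
    u,v=q; im2=cv2.drawMarker(im,(int(round(u)),int(round(v))),c,cv2.MARKER_CROSS,7,1)
cross(proj("side",t),(0,255,0))
y=s["tool_rot"][:,1]
for k in(1,-1): cross(proj("side",t+k*42*y+[0,0,13]),(255,255,0))
for C in([610.6,329.7],[514,348.5],[405.2,314.5]):
    cross(proj("side",[*C,42]),(0,255,255));cross(proj("side",[*C,0]),(0,255,255))
cv2.imwrite("pics/m1.png",cv2.resize(im[160:380,190:390],None,fx=3.5,fy=2.7*3.5/2.7*0.77,interpolation=cv2.INTER_CUBIC))
E
```

```text
t 3.70 tcp [604.3 314.5 180.9] yaw(x-axis) 2.668 tilt [-0.001 -0.   ] F [0.2 0.3 0.1] Tz 0.01 open 85.8 q6 -0.69 q1 0.41
[248.2730103 254.4945859] [232.72454682 262.05226022] [262.95588515 247.35765007]
```

View pics/m1.png

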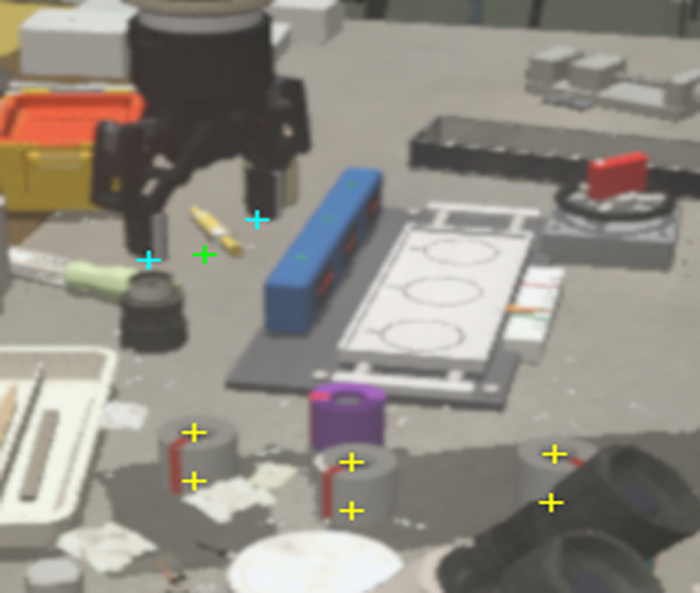

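```bash
python3 - <<'E'
from h import *
im=cv2.imread("pics/side0.png")
for C in([518.7,-44.8],[518.1,40.],[517.5,125]):
    for k in np.arange(0,6.28,.15):
        u,v=proj("side",[C[0]+26.8*np.cos(k),C[1]+26.8*np.sin(k),24])
        im[int(round(v)),int(round(u))]=(0,200,0)
for C in([610.6,329.7],[514,348.5],[405.2,314.5]):
  for z in(0,42):
    for k in np.arange(0,6.28,.1):
        u,v=proj("side",[C[0]+23*np.cos(k),C[1]+23*np.sin(k),z])
        im[int(round(v)),int(round(u))]=(0,200,0)
cv2.imwrite("pics/m2.png",cv2.resize(im[220:370,220:380],None,fx=4.5,fy=4,interpolation=cv2.INTER_NEAREST))
E
```

```text
(no output)
```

View pics/m2.png

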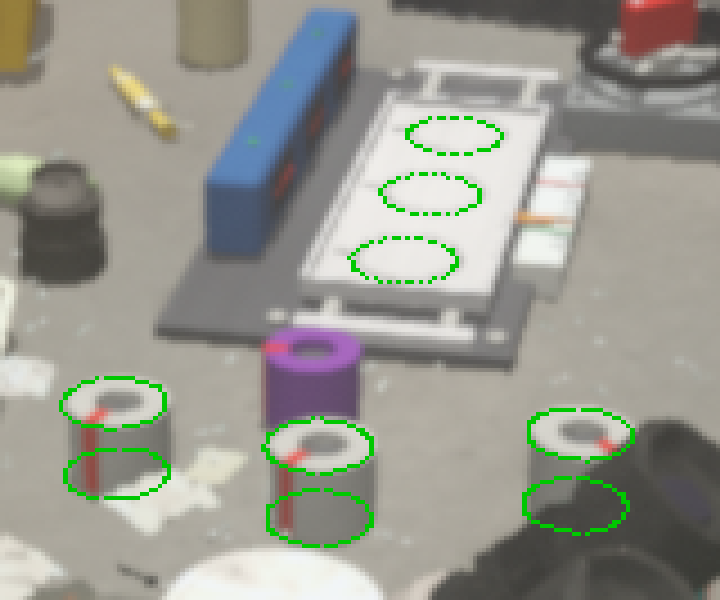

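Call:
drive_tool([
  {"hand": 1, "offset": [0, 0, 0], "spin": -0.15},
  {"hand": 1, "offset": [0, 0, 0], "spin": 0},
])

```text
t: 3.9
tcp_pos: [604.4, 314.6, 181.0]
tool_rot: [[-0.947, 0.321, -0.0], [0.321, 0.947, -0.0], [0.0, -0.0, -1.0]]
wrist_force: [0.4, 0.1, 0.2]
opening: 85.8
```

```bash
python3 - <<'E'
from h import *
goto(609.6,329.7,10,np.radians(162))
E
```

```text
t 3.90 tcp [604.4 314.6 181. ] yaw(x-axis) 2.814 tilt [-0. -0.] F [0.4 0.1 0.2] Tz -0.02 open 85.8 q6 -0.83 q1 0.41
offset total cm [-1.00e-02  1.60e+00  1.71e+01] spin 3.128->q6 2.30; spin -0.013->q6 -0.85; spin 3.128->q6 2.30;
```

Call:
drive_tool([
  {"hand": 1, "offset": [0, 1.6, 0], "spin": 0},
  {"hand": 1, "offset": [0, 0, 4], "spin": 0},
  {"hand": 1, "offset": [0, 0, 4], "spin": 0},
  {"hand": 1, "offset": [0, 0, 4], "spin": 0},
  {"hand": 1, "offset": [0, 0, 2.5], "spin": 0},
])

```text
t: 4.4
tcp_pos: [608.2, 329.2, 32.9]
tool_rot: [[-0.945, 0.327, -0.003], [0.327, 0.945, -0.001], [0.003, -0.002, -1.0]]
wrist_force: [0.1, 0.2, 0.3]
opening: 85.4
```

Call:
drive_tool([
  {"hand": 1, "offset": [0, 0, 1.3], "spin": 0},
  {"hand": 1, "offset": [0, 0, 1.3], "spin": 0},
  {"hand": 1, "offset": [0, 0, 0], "spin": 0},
  {"hand": 1, "offset": [0, 0, 0], "spin": 0},
])

```text
t: 4.8
tcp_pos: [610.2, 330.1, 11.4]
tool_rot: [[-0.947, 0.321, 0.001], [0.321, 0.947, 0.001], [-0.001, 0.001, -1.0]]
wrist_force: [0.0, 0.4, 0.6]
opening: 85.5
```

Call:
drive_tool([
  {"hand": 0.3, "offset": [0, 0, 0], "spin": 0},
  {"hand": 0.3, "offset": [0, 0, 0], "spin": 0},
  {"hand": 0.3, "offset": [0, 0, 0], "spin": 0},
  {"hand": 0.3, "offset": [0, 0, 0], "spin": 0},
  {"hand": 0.3, "offset": [0, 0, 0], "spin": 0},
], newtons=60)

```text
t: 5.3
tcp_pos: [610.2, 330.0, 11.4]
tool_rot: [[-0.947, 0.32, 0.001], [0.32, 0.947, 0.001], [-0.001, 0.001, -1.0]]
wrist_force: [-1.9, -0.3, 5.0]
opening: 44.6
```

Call:
drive_tool([
  {"hand": 0.3, "offset": [0, 0, 0], "spin": 0},
  {"hand": 0.3, "offset": [0, 0, -1], "spin": 0},
  {"hand": 0.3, "offset": [0, 0, -3], "spin": 0},
  {"hand": 0.3, "offset": [0, 0, -4], "spin": 0},
  {"hand": 0.3, "offset": [0, 0, -4], "spin": 0},
])

```text
t: 5.8
tcp_pos: [609.1, 329.6, 131.6]
tool_rot: [[-0.947, 0.32, -0.001], [0.32, 0.947, -0.001], [0.001, -0.001, -1.0]]
wrist_force: [1.0, 0.5, -2.4]
opening: 44.3
```

```bash
python3 - <<'E'
from h import *
goto(518.7,-44.8,130,np.radians(90))
snap("2",("side",))
crop("side","2","z2.png",190,390,160,380,2.7)
E
```

```text
t 5.80 tcp [609.1 329.6 131.6] yaw(x-axis) 2.816 tilt [-0.001 -0.001] F [ 1.   0.5 -2.4] Tz -0.02 open 44.3 q6 -0.82 q1 0.43
offset total cm [ -3.42 -38.36   0.19] spin -1.897->q6 -2.71; spin 1.245->q6 0.43; spin -1.897->q6 -2.71;
```

View pics/z2.png

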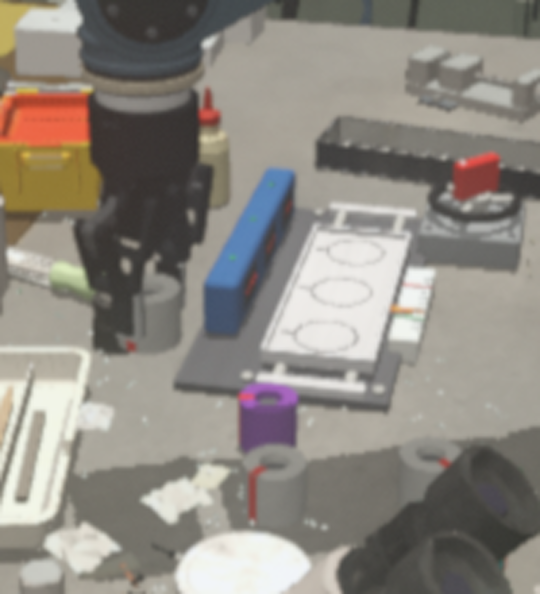

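Call:
drive_tool([
  {"hand": 0.3, "offset": [-0.15, -2, 0], "spin": 0},
  {"hand": 0.3, "offset": [-0.3, -3.6, 0], "spin": 0},
  {"hand": 0.3, "offset": [-0.3, -3.6, 0], "spin": 0},
  {"hand": 0.3, "offset": [-0.3, -3.6, 0], "spin": 0},
  {"hand": 0.3, "offset": [-0.3, -3.6, 0], "spin": 0},
])

```text
t: 6.35
tcp_pos: [569.2, 168.8, 130.5]
tool_rot: [[-0.947, 0.32, -0.0], [0.32, 0.947, -0.0], [0.0, -0.0, -1.0]]
wrist_force: [-0.5, -0.3, -2.6]
opening: 44.7
```

Call:
drive_tool([
  {"hand": 0.3, "offset": [-0.3, -3.6, 0], "spin": 0},
  {"hand": 0.3, "offset": [-0.3, -3.6, 0], "spin": 0},
  {"hand": 0.3, "offset": [-0.3, -3.6, 0], "spin": 0},
  {"hand": 0.3, "offset": [-0.3, -3.6, 0], "spin": 0},
  {"hand": 0.3, "offset": [-0.3, -3.6, 0], "spin": 0},
])

```text
t: 6.85
tcp_pos: [525.9, -6.5, 130.6]
tool_rot: [[-0.947, 0.32, 0.0], [0.32, 0.947, -0.0], [-0.0, 0.0, -1.0]]
wrist_force: [-0.5, -0.7, -2.7]
opening: 44.5
```

Call:
drive_tool([
  {"hand": 0.3, "offset": [-0.3, -3.4, 0], "spin": 0},
  {"hand": 0.3, "offset": [0, 0, 0], "spin": 0.14},
  {"hand": 0.3, "offset": [0, 0, 0], "spin": 0.14},
  {"hand": 0.3, "offset": [0, 0, 0], "spin": 0.14},
  {"hand": 0.3, "offset": [0, 0, 0], "spin": 0.14},
])

```text
t: 7.35
tcp_pos: [518.3, -38.5, 130.5]
tool_rot: [[-0.628, 0.778, 0.0], [0.778, 0.628, -0.0], [-0.0, 0.0, -1.0]]
wrist_force: [-0.4, 0.1, -3.1]
opening: 44.4
```

Call:
drive_tool([
  {"hand": 0.3, "offset": [0, 0, 0], "spin": 0.14},
  {"hand": 0.3, "offset": [0, 0, 0], "spin": 0.14},
  {"hand": 0.3, "offset": [0, 0, 0], "spin": 0.14},
  {"hand": 0.3, "offset": [0, 0, 0], "spin": 0.14},
  {"hand": 0.3, "offset": [0, 0, 0], "spin": 0.12},
])

```text
t: 7.85
tcp_pos: [518.3, -38.4, 130.5]
tool_rot: [[0.001, 1.0, 0.0], [1.0, -0.001, 0.0], [0.0, 0.0, -1.0]]
wrist_force: [-0.9, 0.2, -3.0]
opening: 44.5
```

```bash
python3 - <<'E'
from h import *
goto(518.7,-44.8,36,np.radians(90))
snap("3")
crop("top","3","z3.png",265,475,190,330,3.5)
crop("side","3","z3s.png",190,390,160,380,2.7)
E
```

```text
t 7.85 tcp [518.3 -38.4 130.5] yaw(x-axis) 1.570 tilt [0. 0.] F [-0.9  0.2 -3. ] Tz -0.01 open 44.5 q6 -0.16 q1 -0.16
offset total cm [-0.64  0.04  9.45] spin 3.141->q6 2.98; spin -0.001->q6 -0.16; spin 3.141->q6 2.98;
```

View pics/z3.png

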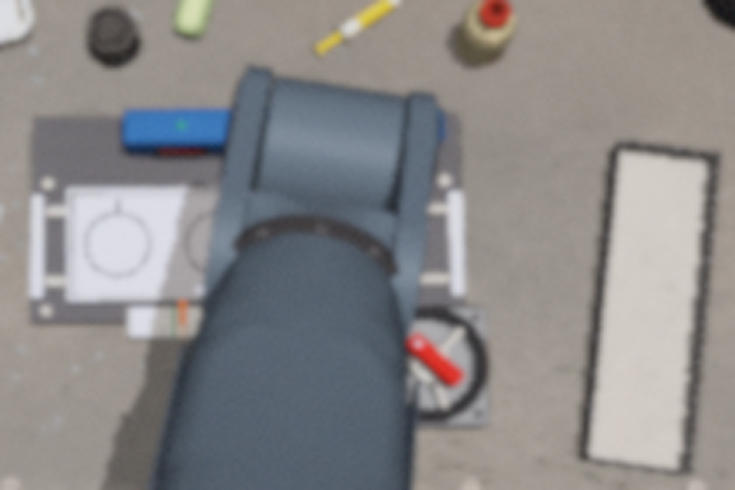

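View pics/z3s.png

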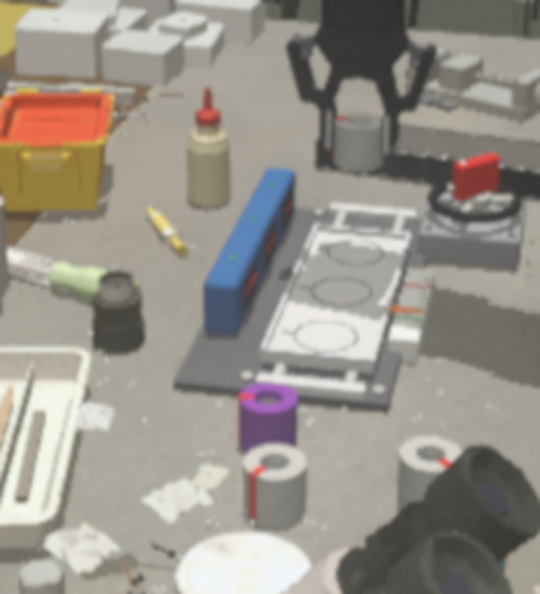

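Call:
drive_tool([
  {"hand": 0.3, "offset": [-0.6, 0, 0], "spin": 0},
  {"hand": 0.3, "offset": [0, 0, 3], "spin": 0},
  {"hand": 0.3, "offset": [0, 0, 3], "spin": 0},
  {"hand": 0.3, "offset": [0, 0, 2], "spin": 0},
  {"hand": 0.3, "offset": [0, 0, 0.8], "spin": 0},
])

```text
t: 8.45
tcp_pos: [517.5, -44.6, 40.6]
tool_rot: [[-0.008, 1.0, -0.003], [1.0, 0.008, 0.0], [0.0, -0.003, -1.0]]
wrist_force: [-0.0, -0.6, -2.7]
opening: 44.1
```

Call:
drive_tool([
  {"hand": 0.3, "offset": [0, 0, 0.3], "spin": 0},
  {"hand": 0.3, "offset": [0, 0, 0.2], "spin": 0},
  {"hand": 0.3, "offset": [0, 0, 0.1], "spin": 0},
  {"hand": 0.3, "offset": [0, 0, 0], "spin": 0},
])

```text
t: 8.85
tcp_pos: [518.9, -44.5, 36.9]
tool_rot: [[-0.005, 1.0, 0.001], [1.0, 0.005, -0.0], [-0.0, 0.001, -1.0]]
wrist_force: [-0.3, 0.0, -2.2]
opening: 44.4
```

```bash
python3 - <<'E'
from h import *
goto(518.7,-44.8,36,np.radians(90))
E
```

```text
t 8.85 tcp [518.9 -44.5  36.9] yaw(x-axis) 1.576 tilt [ 0.001 -0.   ] F [-0.3  0.  -2.2] Tz 0.02 open 44.4 q6 -0.18 q1 -0.17
offset total cm [-0.03 -0.02  0.09] spin -3.136->q6 -3.32; spin 0.005->q6 -0.17; spin -3.136->q6 -3.32;
```

Call:
drive_tool([
  {"hand": 0.3, "offset": [0, 0, 0.15], "spin": 0},
  {"hand": 0.3, "offset": [0, 0, 0.05], "spin": 0},
  {"hand": 0.3, "offset": [0, 0, 0], "spin": 0},
])

```text
t: 9.15
tcp_pos: [518.9, -44.5, 35.3]
tool_rot: [[-0.005, 1.0, 0.001], [1.0, 0.005, -0.0], [-0.0, 0.001, -1.0]]
wrist_force: [-3.2, 0.2, 8.9]
opening: 44.7
```

Contact. Opening partway and lifting off.

Call:
drive_tool([
  {"hand": 0.72, "offset": [0, 0, 0], "spin": 0},
  {"hand": 0.72, "offset": [0, 0, 0], "spin": 0},
  {"hand": 0.72, "offset": [0, 0, 0], "spin": 0},
  {"hand": 0.72, "offset": [0, 0, -1], "spin": 0},
  {"hand": 0.72, "offset": [0, 0, -3], "spin": 0},
])

```text
t: 9.65
tcp_pos: [517.1, -44.2, 73.4]
tool_rot: [[-0.005, 1.0, -0.004], [1.0, 0.005, 0.001], [0.001, -0.004, -1.0]]
wrist_force: [0.4, -0.0, 0.0]
opening: 61.4
```

Call:
drive_tool([
  {"hand": 1, "offset": [0, 0, -4], "spin": 0},
  {"hand": 1, "offset": [0, 0, -4], "spin": 0},
  {"hand": 1, "offset": [0, 0, 0], "spin": 0},
])

```text
t: 9.95
tcp_pos: [521.0, -44.8, 159.8]
tool_rot: [[-0.005, 1.0, 0.009], [1.0, 0.005, -0.002], [-0.002, 0.009, -1.0]]
wrist_force: [0.6, -0.3, -1.1]
opening: 85.5
```

```bash
python3 - <<'E'
from h import *
goto(513,348.5,140,np.radians(149))
snap("4",("side",))
crop("side","4","z4.png",190,390,160,380,2.7)
E
```

```text
t 9.95 tcp [521.  -44.8 159.8] yaw(x-axis) 1.576 tilt [ 0.009 -0.002] F [ 0.6 -0.3 -1.1] Tz 0.04 open 85.5 q6 -0.18 q1 -0.17
offset total cm [39.34 -0.61  1.91] spin 2.117->q6 1.94; spin -1.025->q6 -1.20; spin 2.117->q6 1.94;
```

View pics/z4.png

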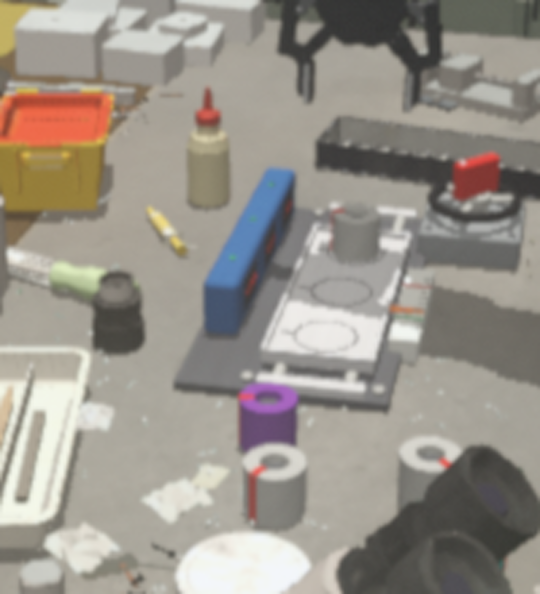

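The side view shows sleeve A upright on ring 1 with its stripe toward the scanner. Next is B.

Call:
drive_tool([
  {"hand": 1, "offset": [3, -0.05, 0], "spin": 0},
  {"hand": 1, "offset": [4.5, -0.05, 0], "spin": 0},
  {"hand": 1, "offset": [4.5, -0.05, 0], "spin": 0},
  {"hand": 1, "offset": [4.5, -0.05, 0], "spin": 0},
  {"hand": 1, "offset": [4.5, -0.05, 0], "spin": 0},
])

```text
t: 10.5
tcp_pos: [514.1, 167.2, 153.4]
tool_rot: [[-0.005, 1.0, -0.002], [1.0, 0.005, -0.0], [-0.0, -0.002, -1.0]]
wrist_force: [0.2, -0.2, -0.1]
opening: 85.4
```

Call:
drive_tool([
  {"hand": 1, "offset": [4.5, -0.05, 0], "spin": 0},
  {"hand": 1, "offset": [4.5, -0.05, 0], "spin": 0},
  {"hand": 1, "offset": [4.5, -0.05, 0], "spin": 0},
  {"hand": 1, "offset": [4.5, -0.05, 0], "spin": 0},
  {"hand": 1, "offset": [0, 0, 0], "spin": -0.145},
])

```text
t: 11.0
tcp_pos: [510.8, 349.8, 152.9]
tool_rot: [[-0.152, 0.988, -0.001], [0.988, 0.152, 0.0], [0.0, -0.001, -1.0]]
wrist_force: [-0.1, -1.5, 0.1]
opening: 85.5
```

Call:
drive_tool([
  {"hand": 1, "offset": [0, 0, 0], "spin": -0.145},
  {"hand": 1, "offset": [0, 0, 0], "spin": -0.145},
  {"hand": 1, "offset": [0, 0, 0], "spin": -0.145},
  {"hand": 1, "offset": [0, 0, 0], "spin": -0.145},
  {"hand": 1, "offset": [0, 0, 0], "spin": -0.145},
])

```text
t: 11.5
tcp_pos: [511.5, 345.3, 153.0]
tool_rot: [[-0.771, 0.636, -0.002], [0.636, 0.771, -0.001], [0.001, -0.002, -1.0]]
wrist_force: [-0.4, 0.3, -0.7]
opening: 85.3
```

Call:
drive_tool([
  {"hand": 1, "offset": [0, 0, 0], "spin": -0.145},
  {"hand": 1, "offset": [0, 0, 0], "spin": 0},
])

```text
t: 11.7
tcp_pos: [511.6, 345.3, 153.2]
tool_rot: [[-0.853, 0.522, -0.002], [0.522, 0.853, -0.001], [0.001, -0.002, -1.0]]
wrist_force: [0.3, 0.2, -0.2]
opening: 85.2
```

```bash
python3 - <<'E'
from h import *
snap("5")
goto(513,348.5,11,np.radians(149))
crop("side","5","z5.png",190,390,160,380,2.7)
p=load("top","5")
R=p
crop("top","5","z5t.png",265,475,190,330,3.5)
E
```

```text
t 11.80 tcp [511.7 345.3 153.5] yaw(x-axis) 2.586 tilt [-0.001 -0.001] F [ 0.9 -0.2  0. ] Tz -0.02 open 85.4 q6 -0.50 q1 0.52
offset total cm [ 0.05  0.35 14.25] spin 3.128->q6 2.63; spin -0.014->q6 -0.51; spin 3.128->q6 2.63;
```

View pics/z5.png

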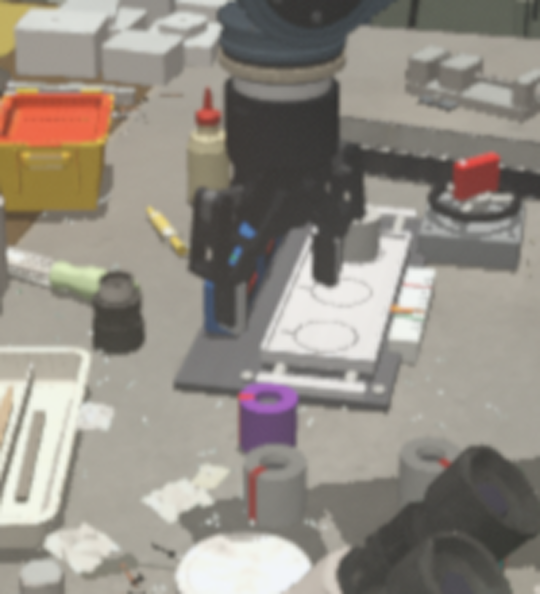

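View pics/z5t.png

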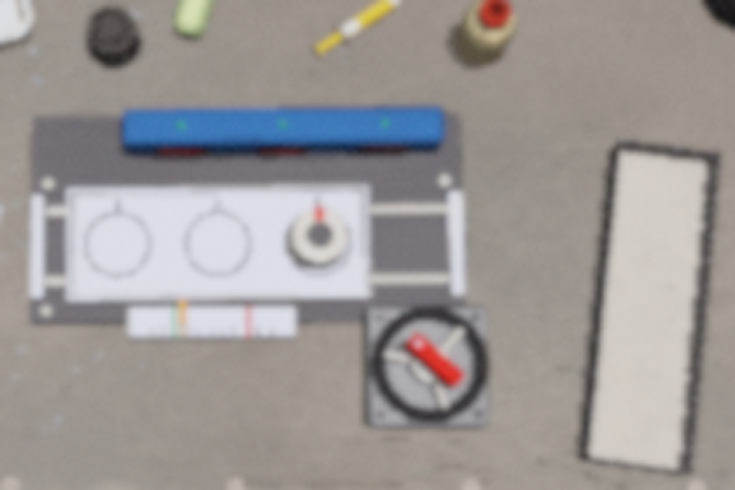

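A is on ring 1 in the top view (crop (318,238)) with the stripe straight up toward the scanner. B hasn't moved. I'll measure A and descend on B.

```bash
python3 - <<'E'
from h import *
p=load("top","5")
C,n,r=fit_sleeve(p,265+318/3.5,190+238/3.5,66);a,w=fit_stripe(p,C,66);print(C.round(1),n,r,np.degrees(a),w)
R=fit_rings(p,[(265+217/3.5,190+244/3.5),(265+117/3.5,190+244/3.5)]);print(R.round(1))
E
```

```text
[519.6 -44.4] 32 0.9616576927348248 0.8663278494673996 8361.633323005743
[[518.1  40.   26.7]
 [517.5 125.   26.8]]
```

Call:
drive_tool([
  {"hand": 1, "offset": [0, 0.35, 4], "spin": 0},
  {"hand": 1, "offset": [0, 0, 4], "spin": 0},
  {"hand": 1, "offset": [0, 0, 3], "spin": 0},
  {"hand": 1, "offset": [0, 0, 2], "spin": 0},
  {"hand": 1, "offset": [0, 0, 1.2], "spin": 0},
])

```text
t: 12.3
tcp_pos: [513.0, 348.1, 10.2]
tool_rot: [[-0.85, 0.526, -0.002], [0.526, 0.85, -0.001], [0.001, -0.002, -1.0]]
wrist_force: [0.4, -0.7, -0.1]
opening: 85.3
```

Call:
drive_tool([
  {"hand": 1, "offset": [0, 0, 0], "spin": 0},
  {"hand": 1, "offset": [0, 0, 0], "spin": 0},
])

```text
t: 12.5
tcp_pos: [514.3, 348.8, 13.1]
tool_rot: [[-0.851, 0.524, 0.001], [0.524, 0.851, 0.0], [-0.0, 0.001, -1.0]]
wrist_force: [0.0, 0.6, -0.4]
opening: 85.3
```

Call:
drive_tool([
  {"hand": 0.3, "offset": [0, 0, 0], "spin": 0},
  {"hand": 0.3, "offset": [0, 0, 0], "spin": 0},
  {"hand": 0.3, "offset": [0, 0, 0], "spin": 0},
  {"hand": 0.3, "offset": [0, 0, 0], "spin": 0},
  {"hand": 0.3, "offset": [0, 0, 0], "spin": 0},
])

```text
t: 13.0
tcp_pos: [514.3, 348.8, 13.4]
tool_rot: [[-0.852, 0.524, 0.001], [0.524, 0.852, 0.001], [-0.001, 0.001, -1.0]]
wrist_force: [-1.4, 0.1, 6.9]
opening: 44.4
```

Call:
drive_tool([
  {"hand": 0.3, "offset": [0, 0, 0], "spin": 0},
  {"hand": 0.3, "offset": [0, 0, -1], "spin": 0},
  {"hand": 0.3, "offset": [0, 0, -3], "spin": 0},
  {"hand": 0.3, "offset": [0, 0, -4], "spin": 0},
  {"hand": 0.3, "offset": [0, 0, -4], "spin": 0},
])

```text
t: 13.5
tcp_pos: [513.5, 348.3, 134.0]
tool_rot: [[-0.852, 0.523, -0.001], [0.523, 0.852, -0.0], [0.0, -0.001, -1.0]]
wrist_force: [1.2, 1.3, -2.4]
opening: 44.6
```

```bash
python3 - <<'E'
from h import *
goto(518,40,133,np.radians(89.6))
E
```

```text
t 13.50 tcp [513.5 348.3 134. ] yaw(x-axis) 2.591 tilt [-0.001 -0.   ] F [ 1.2  1.3 -2.4] Tz 0.00 open 44.6 q6 -0.50 q1 0.52
offset total cm [-16.52 -26.04   0.11] spin -2.115->q6 -2.61; spin 1.027->q6 0.53; spin -2.115->q6 -2.61;
```

Call:
drive_tool([
  {"hand": 0.3, "offset": [-1, -1.5, 0], "spin": 0},
  {"hand": 0.3, "offset": [-1.8, -2.9, 0], "spin": 0},
  {"hand": 0.3, "offset": [-1.8, -2.9, 0], "spin": 0},
  {"hand": 0.3, "offset": [-1.8, -2.9, 0], "spin": 0},
  {"hand": 0.3, "offset": [-1.8, -2.9, 0], "spin": 0},
])

```text
t: 14.0
tcp_pos: [514.5, 192.2, 132.1]
tool_rot: [[-0.852, 0.523, -0.001], [0.523, 0.852, -0.0], [0.0, -0.001, -1.0]]
wrist_force: [0.4, 0.5, -1.8]
opening: 44.5
```

Call:
drive_tool([
  {"hand": 0.3, "offset": [-1.8, -2.9, 0], "spin": 0},
  {"hand": 0.3, "offset": [-1.8, -2.9, 0], "spin": 0},
  {"hand": 0.3, "offset": [-1.8, -2.9, 0], "spin": 0},
  {"hand": 0.3, "offset": [-1.8, -2.9, 0], "spin": 0},
  {"hand": 0.3, "offset": [-1, -1.4, 0], "spin": 0},
])

```text
t: 14.5
tcp_pos: [516.2, 37.8, 132.1]
tool_rot: [[-0.851, 0.525, -0.001], [0.525, 0.851, -0.0], [0.001, -0.001, -1.0]]
wrist_force: [-0.0, 0.1, -1.4]
opening: 44.7
```

Call:
drive_tool([
  {"hand": 0.3, "offset": [0, 0, 0], "spin": 0.147},
  {"hand": 0.3, "offset": [0, 0, 0], "spin": 0.147},
  {"hand": 0.3, "offset": [0, 0, 0], "spin": 0.147},
  {"hand": 0.3, "offset": [0, 0, 0], "spin": 0.147},
  {"hand": 0.3, "offset": [0, 0, 0], "spin": 0.147},
])

```text
t: 15.0
tcp_pos: [516.5, 40.0, 132.1]
tool_rot: [[-0.275, 0.961, -0.001], [0.961, 0.275, -0.0], [0.0, -0.001, -1.0]]
wrist_force: [0.1, 0.6, -1.5]
opening: 44.7
```

Call:
drive_tool([
  {"hand": 0.3, "offset": [0, 0, 0], "spin": 0.147},
  {"hand": 0.3, "offset": [0, 0, 0], "spin": 0.147},
  {"hand": 0.3, "offset": [0, 0, 0], "spin": 0},
])

```text
t: 15.3
tcp_pos: [516.5, 40.0, 132.1]
tool_rot: [[0.012, 1.0, -0.001], [1.0, -0.012, -0.0], [-0.0, -0.001, -1.0]]
wrist_force: [-0.5, -0.5, -2.6]
opening: 44.8
```

```bash
python3 - <<'E'
from h import *
goto(518,40,37.4,np.radians(89.6))
snap("6",("side",))
crop("side","6","z6.png",190,390,160,380,2.7)
E
```

```text
t 15.30 tcp [516.5  40.  132.1] yaw(x-axis) 1.559 tilt [-0.001 -0.   ] F [-0.5 -0.5 -2.6] Tz 0.03 open 44.8 q6 -0.00 q1 -0.01
offset total cm [0.   0.15 9.47] spin 3.137->q6 3.14; spin -0.005->q6 -0.01; spin 3.137->q6 3.14;
```

View pics/z6.png

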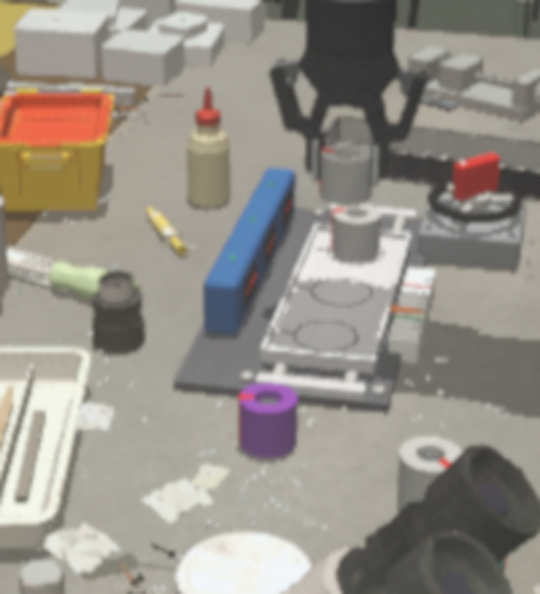

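Call:
drive_tool([
  {"hand": 0.3, "offset": [0, 0.15, 2], "spin": 0},
  {"hand": 0.3, "offset": [0, 0, 3], "spin": 0},
  {"hand": 0.3, "offset": [0, 0, 2.5], "spin": 0},
  {"hand": 0.3, "offset": [0, 0, 1.2], "spin": 0},
  {"hand": 0.3, "offset": [0, 0, 0.4], "spin": 0},
])

```text
t: 15.85
tcp_pos: [517.9, 40.2, 40.4]
tool_rot: [[0.007, 1.0, -0.002], [1.0, -0.007, 0.0], [0.0, -0.002, -1.0]]
wrist_force: [1.0, -0.2, -0.7]
opening: 44.3
```

Call:
drive_tool([
  {"hand": 0.3, "offset": [0, 0, 0.2], "spin": 0},
  {"hand": 0.3, "offset": [0, 0, 0.1], "spin": 0},
  {"hand": 0.3, "offset": [0, 0, 0], "spin": 0},
  {"hand": 0.3, "offset": [0, 0, 0], "spin": 0},
])

```text
t: 16.25
tcp_pos: [518.9, 40.3, 38.9]
tool_rot: [[0.009, 1.0, 0.001], [1.0, -0.009, 0.0], [0.0, 0.001, -1.0]]
wrist_force: [0.3, 0.3, -1.4]
opening: 44.3
```

Call:
drive_tool([
  {"hand": 0.3, "offset": [0, 0, 0.1], "spin": 0},
  {"hand": 0.3, "offset": [0, 0, 0.08], "spin": 0},
  {"hand": 0.3, "offset": [0, 0, 0], "spin": 0},
])

```text
t: 16.55
tcp_pos: [518.8, 40.3, 37.4]
tool_rot: [[0.009, 1.0, 0.001], [1.0, -0.009, -0.0], [-0.0, 0.001, -1.0]]
wrist_force: [-4.5, -0.1, 8.9]
opening: 44.6
```

Call:
drive_tool([
  {"hand": 0.72, "offset": [0, 0, 0], "spin": 0},
  {"hand": 0.72, "offset": [0, 0, 0], "spin": 0},
  {"hand": 0.72, "offset": [0, 0, 0], "spin": 0},
  {"hand": 0.72, "offset": [0, 0, -1], "spin": 0},
  {"hand": 0.72, "offset": [0, 0, -3], "spin": 0},
])

```text
t: 17.05
tcp_pos: [517.2, 40.3, 75.6]
tool_rot: [[0.009, 1.0, -0.004], [1.0, -0.009, 0.0], [0.0, -0.004, -1.0]]
wrist_force: [0.9, -0.4, -0.2]
opening: 61.6
```

Call:
drive_tool([
  {"hand": 1, "offset": [0, 0, -4], "spin": 0},
  {"hand": 1, "offset": [0, 0, -4], "spin": 0},
  {"hand": 1, "offset": [0, 0, 0], "spin": 0},
  {"hand": 1, "offset": [0, 0, 0], "spin": 0},
])

```text
t: 17.45
tcp_pos: [518.8, 40.3, 157.4]
tool_rot: [[0.009, 1.0, 0.002], [1.0, -0.009, -0.0], [0.0, 0.002, -1.0]]
wrist_force: [-0.8, -0.2, -1.2]
opening: 85.5
```

```bash
python3 - <<'E'
from h import *
goto(404.5,314.5,130,np.radians(225))
E
```

```text
t 17.45 tcp [518.8  40.3 157.4] yaw(x-axis) 1.562 tilt [ 0.002 -0.   ] F [-0.8 -0.2 -1.2] Tz 0.02 open 85.5 q6 -0.00 q1 -0.01
offset total cm [ 27.31 -11.68   2.72] spin 0.776->q6 0.77; spin -2.365->q6 -2.37; spin 0.776->q6 0.77;
```

Call:
drive_tool([
  {"hand": 1, "offset": [3.5, -1.5, 0], "spin": 0},
  {"hand": 1, "offset": [4, -1.7, 0], "spin": 0},
  {"hand": 1, "offset": [4, -1.7, 0], "spin": 0},
  {"hand": 1, "offset": [4, -1.7, 0], "spin": 0},
  {"hand": 1, "offset": [4, -1.7, 0], "spin": 0},
])

```text
t: 17.95
tcp_pos: [435.7, 237.2, 155.3]
tool_rot: [[0.009, 1.0, -0.002], [1.0, -0.009, -0.001], [-0.001, -0.002, -1.0]]
wrist_force: [0.6, -0.1, 0.2]
opening: 85.5
```

Call:
drive_tool([
  {"hand": 1, "offset": [4, -1.7, 0], "spin": 0},
  {"hand": 1, "offset": [3.8, -1.7, 0], "spin": 0},
  {"hand": 1, "offset": [0, 0, 0], "spin": -0.148},
  {"hand": 1, "offset": [0, 0, 0], "spin": -0.148},
  {"hand": 1, "offset": [0, 0, 0], "spin": -0.148},
])

```text
t: 18.45
tcp_pos: [403.0, 314.2, 155.0]
tool_rot: [[-0.428, 0.904, -0.002], [0.904, 0.428, -0.002], [-0.0, -0.003, -1.0]]
wrist_force: [0.0, -0.5, -0.4]
opening: 85.2
```

Call:
drive_tool([
  {"hand": 1, "offset": [0, 0, 0], "spin": -0.148},
  {"hand": 1, "offset": [0, 0, 0], "spin": -0.148},
  {"hand": 1, "offset": [0, 0, 0], "spin": -0.148},
  {"hand": 1, "offset": [0, 0, 0], "spin": -0.148},
  {"hand": 1, "offset": [0, 0, 0], "spin": -0.148},
])

```text
t: 18.95
tcp_pos: [403.3, 313.9, 155.1]
tool_rot: [[-0.925, 0.38, -0.002], [0.38, 0.925, -0.002], [0.002, -0.002, -1.0]]
wrist_force: [0.8, 0.1, -0.9]
opening: 85.5
```

Call:
drive_tool([
  {"hand": 1, "offset": [0, 0, 0], "spin": -0.148},
  {"hand": 1, "offset": [0, 0, 0], "spin": -0.148},
  {"hand": 1, "offset": [0, 0, 0], "spin": -0.148},
  {"hand": 1, "offset": [0, 0, 0], "spin": -0.148},
  {"hand": 1, "offset": [0, 0, 0], "spin": -0.148},
])

```text
t: 19.45
tcp_pos: [403.3, 313.9, 155.1]
tool_rot: [[-0.939, -0.343, -0.002], [-0.343, 0.939, -0.001], [0.003, -0.001, -1.0]]
wrist_force: [0.4, 0.2, -0.3]
opening: 85.1
```

Call:
drive_tool([
  {"hand": 1, "offset": [0, 0, 0], "spin": -0.148},
  {"hand": 1, "offset": [0, 0, 0], "spin": -0.148},
  {"hand": 1, "offset": [0, 0, 0], "spin": -0.148},
  {"hand": 1, "offset": [0, 0, 0], "spin": 0},
])

```text
t: 19.85
tcp_pos: [403.4, 313.9, 155.3]
tool_rot: [[-0.704, -0.711, -0.002], [-0.711, 0.704, -0.001], [0.002, 0.001, -1.0]]
wrist_force: [-0.6, -0.2, -0.4]
opening: 85.6
```

```bash
python3 - <<'E'
from h import *
snap("7")
goto(404.5,314.5,12,np.radians(225))
crop("side","7","z7.png",190,390,160,380,2.7)
p=load("top","7")
for uv,z in(((265+318/3.5,190+238/3.5),66),((265+217/3.5,190+240/3.5),66)):
    C,n,r=fit_sleeve(p,*uv,z);a,w=fit_stripe(p,C,z);print(C.round(1),n,r.round(2),np.degrees(a).round(1),w.round())
E
```

```text
t 19.95 tcp [403.6 314.1 155.7] yaw(x-axis) -2.358 tilt [-0.001 -0.001] F [ 0.1  1.2 -0.1] Tz 0.01 open 85.1 q6 -1.78 q1 0.57
offset total cm [-0.12 -0.04 14.37] spin 3.140->q6 1.36; spin -0.002->q6 -1.79; spin 3.140->q6 1.36; 
[519.5 -44.8] 32 0.74 2.4 8448.0
[508.  42.] 14 0.36 nan 0.0h.py:75: RuntimeWarning: invalid value encountered in scalar divide
  return i+(w*d).sum()/w.sum(),w.sum()
```

View pics/z7.png

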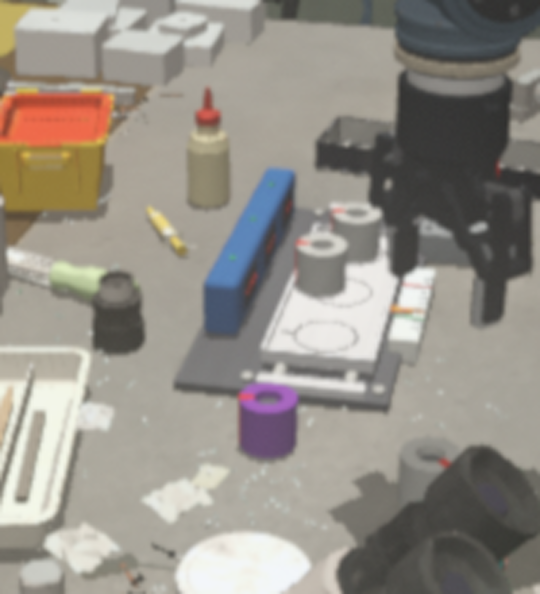

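B appears to have been shifted from ring 2 toward the scanner in the side view (base about (322,280), ring at (342,292)). Checking from the top.

```bash
python3 - <<'E'
from h import *
crop("top","7","z7t.png",265,475,190,330,3.5)
E
```

```text
(no output)
```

View pics/z7t.png

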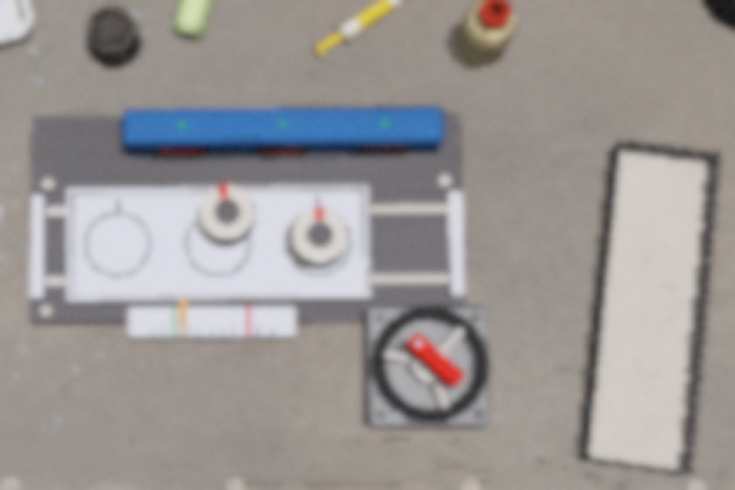

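B was knocked about 22 mm toward the scanner: it is at crop (226,213), off ring 2. I'll finish C first and then re-seat B.

Call:
drive_tool([
  {"hand": 1, "offset": [-0.1, 0, 4], "spin": 0},
  {"hand": 1, "offset": [0, 0, 4], "spin": 0},
  {"hand": 1, "offset": [0, 0, 3], "spin": 0},
  {"hand": 1, "offset": [0, 0, 2], "spin": 0},
  {"hand": 1, "offset": [0, 0, 1.2], "spin": 0},
])

```text
t: 20.45
tcp_pos: [403.8, 314.5, 12.6]
tool_rot: [[-0.708, -0.707, -0.002], [-0.707, 0.708, -0.001], [0.003, 0.001, -1.0]]
wrist_force: [-0.2, 0.8, 0.7]
opening: 85.2
```

Call:
drive_tool([
  {"hand": 1, "offset": [0, 0, 0], "spin": 0},
  {"hand": 1, "offset": [0, 0, 0], "spin": 0},
])

```text
t: 20.65
tcp_pos: [405.0, 315.3, 15.1]
tool_rot: [[-0.706, -0.708, 0.001], [-0.708, 0.706, 0.0], [-0.001, -0.0, -1.0]]
wrist_force: [-0.3, 0.8, 1.0]
opening: 85.3
```

Call:
drive_tool([
  {"hand": 0.3, "offset": [0, 0, 0], "spin": 0},
  {"hand": 0.3, "offset": [0, 0, 0], "spin": 0},
  {"hand": 0.3, "offset": [0, 0, 0], "spin": 0},
  {"hand": 0.3, "offset": [0, 0, 0], "spin": 0},
  {"hand": 0.3, "offset": [0, 0, 0], "spin": 0},
])

```text
t: 21.15
tcp_pos: [405.1, 315.3, 15.6]
tool_rot: [[-0.705, -0.709, 0.001], [-0.709, 0.705, 0.001], [-0.001, -0.0, -1.0]]
wrist_force: [-1.0, -2.5, 9.7]
opening: 44.8
```

```bash
python3 - <<'E'
from h import *
goto(517.5,125,134,np.radians(90))
p=load("top","7")
for uv,z in(((265+226/3.5,190+213/3.5),66),):
    C,n,r=fit_sleeve(p,*uv,z);a,w=fit_stripe(p,C,z);print(C.round(1),n,r.round(2),np.degrees(a).round(1),w.round())
E
```

```text
t 21.15 tcp [405.1 315.3  15.6] yaw(x-axis) -2.353 tilt [0.001 0.001] F [-1.  -2.5  9.7] Tz -0.05 open 44.8 q6 -1.79 q1 0.57
offset total cm [  5.55 -21.39 -11.84] spin -0.783->q6 -2.57; spin 2.359->q6 0.57; spin -0.783->q6 -2.57; 
[539.5  31.7] 48 0.52 10.8 10231.0
```

Call:
drive_tool([
  {"hand": 0.3, "offset": [0, 0, 0], "spin": 0},
  {"hand": 0.3, "offset": [0, 0, -1], "spin": 0},
  {"hand": 0.3, "offset": [0, 0, -3], "spin": 0},
  {"hand": 0.3, "offset": [0, 0, -4], "spin": 0},
  {"hand": 0.3, "offset": [0, 0, -4], "spin": 0},
])

```text
t: 21.65
tcp_pos: [404.2, 314.8, 136.2]
tool_rot: [[-0.705, -0.709, -0.001], [-0.709, 0.705, -0.0], [0.001, 0.0, -1.0]]
wrist_force: [2.0, 0.6, -2.5]
opening: 44.3
```

Call:
drive_tool([
  {"hand": 0.3, "offset": [0.4, -1.4, 0], "spin": 0},
  {"hand": 0.3, "offset": [0.8, -3, 0], "spin": 0},
  {"hand": 0.3, "offset": [0.8, -3, 0], "spin": 0},
  {"hand": 0.3, "offset": [0.8, -3, 0], "spin": 0},
  {"hand": 0.3, "offset": [0.8, -3, 0], "spin": 0},
])

```text
t: 22.15
tcp_pos: [474.4, 193.4, 134.0]
tool_rot: [[-0.705, -0.709, -0.001], [-0.709, 0.705, -0.0], [0.001, 0.0, -1.0]]
wrist_force: [0.8, 0.1, -2.9]
opening: 44.5
```

Call:
drive_tool([
  {"hand": 0.3, "offset": [0.8, -3, 0], "spin": 0},
  {"hand": 0.3, "offset": [0.8, -3, 0], "spin": 0},
  {"hand": 0.3, "offset": [0.4, -2, 0], "spin": 0},
  {"hand": 0.3, "offset": [0, 0, 0], "spin": 0.147},
  {"hand": 0.3, "offset": [0, 0, 0], "spin": 0.147},
])

```text
t: 22.65
tcp_pos: [516.7, 123.3, 133.8]
tool_rot: [[-0.884, -0.468, -0.001], [-0.468, 0.884, -0.0], [0.001, 0.0, -1.0]]
wrist_force: [-0.6, -0.2, -2.3]
opening: 44.3
```

Call:
drive_tool([
  {"hand": 0.3, "offset": [0, 0, 0], "spin": 0.147},
  {"hand": 0.3, "offset": [0, 0, 0], "spin": 0.147},
  {"hand": 0.3, "offset": [0, 0, 0], "spin": 0.147},
  {"hand": 0.3, "offset": [0, 0, 0], "spin": 0.147},
  {"hand": 0.3, "offset": [0, 0, 0], "spin": 0.147},
])

```text
t: 23.15
tcp_pos: [516.4, 124.0, 133.8]
tool_rot: [[-0.97, 0.245, -0.001], [0.245, 0.97, -0.0], [0.001, -0.001, -1.0]]
wrist_force: [0.1, 0.7, -2.1]
opening: 44.7
```

Call:
drive_tool([
  {"hand": 0.3, "offset": [0, 0, 0], "spin": 0.147},
  {"hand": 0.3, "offset": [0, 0, 0], "spin": 0.147},
  {"hand": 0.3, "offset": [0, 0, 0], "spin": 0.147},
  {"hand": 0.3, "offset": [0, 0, 0], "spin": 0.147},
  {"hand": 0.3, "offset": [0, 0, 0], "spin": 0.147},
])

```text
t: 23.65
tcp_pos: [516.4, 124.0, 133.8]
tool_rot: [[-0.555, 0.832, -0.001], [0.832, 0.555, -0.0], [0.001, -0.001, -1.0]]
wrist_force: [0.1, 0.2, -2.6]
opening: 44.4
```

Call:
drive_tool([
  {"hand": 0.3, "offset": [0, 0, 0], "spin": 0.147},
  {"hand": 0.3, "offset": [0, 0, 0], "spin": 0.147},
  {"hand": 0.3, "offset": [0, 0, 0], "spin": 0.147},
  {"hand": 0.3, "offset": [0, 0, 0], "spin": 0.147},
  {"hand": 0.3, "offset": [0, 0, 0], "spin": 0},
])

```text
t: 24.15
tcp_pos: [516.5, 124.0, 134.0]
tool_rot: [[-0.005, 1.0, -0.001], [1.0, 0.005, -0.0], [-0.0, -0.001, -1.0]]
wrist_force: [-0.1, -0.2, -2.6]
opening: 44.6
```

```bash
python3 - <<'E'
from h import *
goto(517.5,125,39.6,np.radians(90))
snap("8",("side",))
crop("side","8","z8.png",190,390,160,380,2.7)
E
```

```text
t 24.15 tcp [516.5 124.  134. ] yaw(x-axis) 1.575 tilt [-0.001 -0.   ] F [-0.1 -0.2 -2.6] Tz 0.04 open 44.6 q6 0.14 q1 0.15
offset total cm [0.1  0.11 9.44] spin -3.137->q6 -2.99; spin 0.005->q6 0.15; spin -3.137->q6 -2.99;
```

View pics/z8.png

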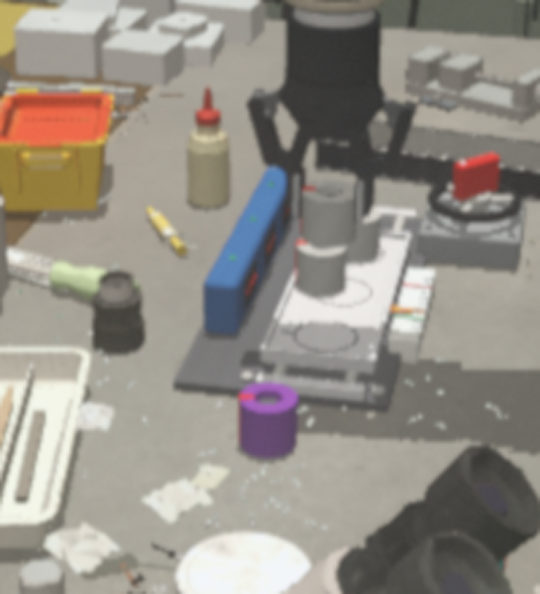

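Call:
drive_tool([
  {"hand": 0.3, "offset": [0.1, 0.1, 2], "spin": 0},
  {"hand": 0.3, "offset": [0, 0, 3], "spin": 0},
  {"hand": 0.3, "offset": [0, 0, 2.5], "spin": 0},
  {"hand": 0.3, "offset": [0, 0, 1.2], "spin": 0},
  {"hand": 0.3, "offset": [0, 0, 0.5], "spin": 0},
])

```text
t: 24.7
tcp_pos: [517.4, 125.3, 41.5]
tool_rot: [[-0.009, 1.0, -0.002], [1.0, 0.009, -0.0], [-0.0, -0.002, -1.0]]
wrist_force: [0.6, -0.3, -2.5]
opening: 44.4
```

Call:
drive_tool([
  {"hand": 0.3, "offset": [0, 0, 0.2], "spin": 0},
  {"hand": 0.3, "offset": [0, 0, 0.1], "spin": 0},
  {"hand": 0.3, "offset": [0, 0, 0.05], "spin": 0},
  {"hand": 0.3, "offset": [0, 0, 0], "spin": 0},
])

```text
t: 25.1
tcp_pos: [518.4, 125.5, 39.6]
tool_rot: [[-0.007, 1.0, 0.001], [1.0, 0.007, 0.0], [0.0, 0.001, -1.0]]
wrist_force: [0.1, 0.4, -0.7]
opening: 44.5
```

Call:
drive_tool([
  {"hand": 0.3, "offset": [0, 0, 0.08], "spin": 0},
  {"hand": 0.3, "offset": [0, 0, 0], "spin": 0},
])

```text
t: 25.3
tcp_pos: [518.4, 125.6, 39.5]
tool_rot: [[-0.007, 1.0, 0.001], [1.0, 0.007, 0.0], [0.0, 0.001, -1.0]]
wrist_force: [-3.4, -0.7, 11.2]
opening: 44.5
```

Call:
drive_tool([
  {"hand": 0.72, "offset": [0, 0, 0], "spin": 0},
  {"hand": 0.72, "offset": [0, 0, 0], "spin": 0},
  {"hand": 0.72, "offset": [0, 0, 0], "spin": 0},
  {"hand": 0.72, "offset": [0, 0, -1], "spin": 0},
  {"hand": 0.72, "offset": [0, 0, -3], "spin": 0},
])

```text
t: 25.8
tcp_pos: [516.6, 125.2, 77.2]
tool_rot: [[-0.007, 1.0, -0.004], [1.0, 0.007, -0.001], [-0.001, -0.004, -1.0]]
wrist_force: [-0.7, 0.7, 0.7]
opening: 61.3
```

Call:
drive_tool([
  {"hand": 0.8, "offset": [0, 0, -4], "spin": 0},
  {"hand": 0.8, "offset": [0, 0, -4], "spin": 0},
  {"hand": 0.8, "offset": [0, 0, 0], "spin": 0},
])

```text
t: 26.1
tcp_pos: [520.4, 125.9, 163.7]
tool_rot: [[-0.007, 1.0, 0.009], [1.0, 0.007, 0.001], [0.001, 0.009, -1.0]]
wrist_force: [-0.6, -0.1, 0.2]
opening: 68.4
```

```bash
python3 - <<'E'
from h import *
snap("9",("side",))
goto(539,31.7,130,np.radians(100.5))
crop("side","9","z9.png",190,390,160,380,2.7)
E
```

```text
t 26.15 tcp [519.2 125.7 161. ] yaw(x-axis) 1.578 tilt [0.005 0.001] F [-0.4 -0.1 -0.4] Tz 0.00 open 68.2 q6 0.14 q1 0.15
offset total cm [-9.41  1.9   3.11] spin 2.965->q6 3.11; spin -0.176->q6 -0.03; spin 2.965->q6 3.11;
```

View pics/z9.png

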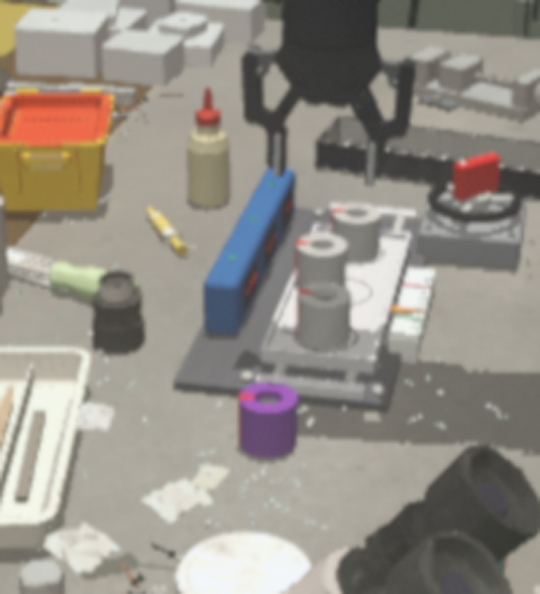

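Call:
drive_tool([
  {"hand": 0.76, "offset": [-3.1, 0.6, 0], "spin": 0},
  {"hand": 0.76, "offset": [-3.1, 0.6, 0], "spin": 0},
  {"hand": 0.76, "offset": [-3.1, 0.6, 0], "spin": 0},
  {"hand": 0.76, "offset": [0, 0, 0], "spin": -0.09},
  {"hand": 0.76, "offset": [0, 0, 0], "spin": -0.09},
])

```text
t: 26.65
tcp_pos: [536.1, 31.7, 157.1]
tool_rot: [[-0.188, 0.982, -0.002], [0.982, 0.188, 0.0], [0.0, -0.002, -1.0]]
wrist_force: [0.4, 0.0, -0.2]
opening: 64.7
```

Call:
drive_tool([
  {"hand": 0.76, "offset": [0, 0, 0], "spin": 0},
  {"hand": 0.76, "offset": [0, 0, 0], "spin": 0},
])

```text
t: 26.85
tcp_pos: [536.2, 32.7, 157.6]
tool_rot: [[-0.183, 0.983, -0.001], [0.983, 0.183, 0.0], [0.0, -0.001, -1.0]]
wrist_force: [0.9, -0.0, -1.3]
opening: 65.0
```

```bash
python3 - <<'E'
from h import *
goto(539,31.7,36,np.radians(100.5))
E
```

```text
t 26.85 tcp [536.2  32.7 157.6] yaw(x-axis) 1.755 tilt [-0.001  0.   ] F [ 0.9 -0.  -1.3] Tz 0.04 open 65.0 q6 -0.21 q1 -0.03
offset total cm [-0.15  0.27 12.16] spin -3.140->q6 -3.35; spin 0.001->q6 -0.21; spin -3.140->q6 -3.35;
```

Call:
drive_tool([
  {"hand": 0.76, "offset": [-0.15, 0.2, 3], "spin": 0},
  {"hand": 0.76, "offset": [0, 0, 3], "spin": 0},
  {"hand": 0.76, "offset": [0, 0, 3], "spin": 0},
  {"hand": 0.76, "offset": [0, 0, 2], "spin": 0},
  {"hand": 0.76, "offset": [0, 0, 1.1], "spin": 0},
])

```text
t: 27.35
tcp_pos: [537.8, 31.7, 35.3]
tool_rot: [[-0.184, 0.983, -0.003], [0.983, 0.184, 0.0], [0.001, -0.003, -1.0]]
wrist_force: [0.2, 0.2, 0.4]
opening: 64.9
```

Call:
drive_tool([
  {"hand": 0.76, "offset": [0, 0, 0], "spin": 0},
  {"hand": 0.76, "offset": [0, 0, 0], "spin": 0},
])

```text
t: 27.55
tcp_pos: [539.3, 31.6, 37.8]
tool_rot: [[-0.185, 0.983, 0.001], [0.983, 0.185, -0.0], [-0.0, 0.001, -1.0]]
wrist_force: [-0.0, 0.8, 0.4]
opening: 64.9
```

Call:
drive_tool([
  {"hand": 0.3, "offset": [0, 0, 0], "spin": 0},
  {"hand": 0.3, "offset": [0, 0, 0], "spin": 0},
  {"hand": 0.3, "offset": [0, 0, 0], "spin": 0},
  {"hand": 0.3, "offset": [0, 0, 0], "spin": 0},
])

```text
t: 27.95
tcp_pos: [539.2, 31.5, 38.6]
tool_rot: [[-0.186, 0.983, 0.001], [0.983, 0.186, -0.0], [-0.0, 0.001, -1.0]]
wrist_force: [-3.2, 0.2, 10.0]
opening: 43.9
```

```bash
python3 - <<'E'
from h import *
goto(518.5,40,36,np.radians(90))
E
```

```text
t 27.95 tcp [539.2  31.5  38.6] yaw(x-axis) 1.758 tilt [ 0.001 -0.   ] F [-3.2  0.2 10. ] Tz -0.08 open 43.9 q6 -0.21 q1 -0.03
offset total cm [ 1.22 -1.88  0.26] spin -2.955->q6 -3.17; spin 0.187->q6 -0.03; spin -2.955->q6 -3.17;
```

Call:
drive_tool([
  {"hand": 0.3, "offset": [0, 0, -0.7], "spin": 0},
  {"hand": 0.3, "offset": [0, 0, -1.3], "spin": 0},
  {"hand": 0.3, "offset": [0.6, -0.9, 0], "spin": 0},
  {"hand": 0.3, "offset": [0.6, -0.9, 0], "spin": 0},
  {"hand": 0.3, "offset": [0, 0, 0], "spin": 0.09},
])

```text
t: 28.45
tcp_pos: [516.7, 40.7, 56.9]
tool_rot: [[-0.097, 0.995, -0.002], [0.995, 0.097, 0.0], [0.0, -0.002, -1.0]]
wrist_force: [0.5, -0.4, -1.9]
opening: 44.3
```

Call:
drive_tool([
  {"hand": 0.3, "offset": [0, 0, 0], "spin": 0.095},
  {"hand": 0.3, "offset": [0, 0, 0], "spin": 0},
  {"hand": 0.3, "offset": [0, 0, 0], "spin": 0},
])

```text
t: 28.75
tcp_pos: [518.3, 40.2, 57.0]
tool_rot: [[-0.005, 1.0, -0.001], [1.0, 0.005, 0.0], [0.0, -0.001, -1.0]]
wrist_force: [-0.2, -0.5, -2.7]
opening: 44.3
```

```bash
python3 - <<'E'
from h import *
goto(518.8,40,38.6,np.radians(90))
E
```

```text
t 28.75 tcp [518.3  40.2  57. ] yaw(x-axis) 1.576 tilt [-0.001  0.   ] F [-0.2 -0.5 -2.7] Tz -0.06 open 44.3 q6 -0.02 q1 -0.01
offset total cm [-0.02  0.06  1.84] spin -3.137->q6 -3.15; spin 0.005->q6 -0.01; spin -3.137->q6 -3.15;
```

Call:
drive_tool([
  {"hand": 0.3, "offset": [0, 0, 1.3], "spin": 0},
  {"hand": 0.3, "offset": [0, 0, 0.4], "spin": 0},
  {"hand": 0.3, "offset": [0, 0, 0.15], "spin": 0},
  {"hand": 0.3, "offset": [0, 0, 0.1], "spin": 0},
  {"hand": 0.3, "offset": [0, 0, 0], "spin": 0},
])

```text
t: 29.25
tcp_pos: [518.2, 40.0, 38.5]
tool_rot: [[-0.003, 1.0, -0.002], [1.0, 0.003, -0.0], [-0.0, -0.002, -1.0]]
wrist_force: [-11.9, 0.1, 24.2]
opening: 44.3
```

Call:
drive_tool([
  {"hand": 0.3, "offset": [0, 0, -0.08], "spin": 0},
  {"hand": 0.72, "offset": [0, 0, 0], "spin": 0},
  {"hand": 0.72, "offset": [0, 0, 0], "spin": 0},
  {"hand": 0.72, "offset": [0, 0, 0], "spin": 0},
  {"hand": 0.72, "offset": [0, 0, -2], "spin": 0},
])

```text
t: 29.75
tcp_pos: [517.6, 39.9, 56.7]
tool_rot: [[-0.002, 1.0, -0.004], [1.0, 0.002, 0.0], [0.0, -0.004, -1.0]]
wrist_force: [-0.2, -0.2, 1.1]
opening: 61.4
```

Call:
drive_tool([
  {"hand": 0.8, "offset": [0, 0, -4], "spin": 0},
  {"hand": 0.8, "offset": [0, 0, -4], "spin": 0},
  {"hand": 0.8, "offset": [0, 0, -4], "spin": 0},
  {"hand": 0.8, "offset": [0, 0, 0], "spin": 0},
])

```text
t: 30.15
tcp_pos: [521.4, 39.9, 183.2]
tool_rot: [[-0.002, 1.0, 0.008], [1.0, 0.002, -0.0], [-0.0, 0.008, -1.0]]
wrist_force: [1.2, -0.5, -0.2]
opening: 68.2
```

```bash
python3 - <<'E'
from h import *
goto(413.5,-134,200,np.radians(228))
E
```

```text
t 30.15 tcp [521.4  39.9 183.2] yaw(x-axis) 1.573 tilt [ 0.008 -0.   ] F [ 1.2 -0.5 -0.2] Tz -0.02 open 68.2 q6 -0.01 q1 -0.01
offset total cm [-17.37 -10.81  -1.77] spin 0.735->q6 0.72; spin -2.406->q6 -2.42; spin 0.735->q6 0.72;
```

Call:
drive_tool([
  {"hand": 0.8, "offset": [-3.4, -2.1, 0], "spin": 0},
  {"hand": 0.8, "offset": [-3.5, -2.2, 0], "spin": 0},
  {"hand": 0.8, "offset": [-3.5, -2.2, 0], "spin": 0},
  {"hand": 0.8, "offset": [-3.5, -2.2, 0], "spin": 0},
  {"hand": 0.8, "offset": [-3.5, -2.2, 0], "spin": 0},
])

```text
t: 30.65
tcp_pos: [409.0, -135.3, 177.8]
tool_rot: [[-0.002, 1.0, -0.001], [1.0, 0.002, 0.0], [0.0, -0.001, -1.0]]
wrist_force: [0.1, -0.9, -0.1]
opening: 68.6
```

Call:
drive_tool([
  {"hand": 0.8, "offset": [0, 0, 0], "spin": -0.148},
  {"hand": 0.8, "offset": [0, 0, 0], "spin": -0.148},
  {"hand": 0.8, "offset": [0, 0, 0], "spin": -0.148},
  {"hand": 0.8, "offset": [0, 0, 0], "spin": -0.148},
  {"hand": 0.8, "offset": [0, 0, 0], "spin": -0.148},
])

```text
t: 31.15
tcp_pos: [410.0, -134.3, 177.7]
tool_rot: [[-0.68, 0.733, -0.001], [0.733, 0.68, 0.0], [0.001, -0.0, -1.0]]
wrist_force: [-0.4, -0.2, 0.1]
opening: 68.1
```

```bash
python3 - <<'E'
from h import *
snap("10")
goto(413.5,-134,200,np.radians(228))
crop("side","10","z10.png",190,390,160,380,2.7)
crop("top","10","z10t.png",265,475,190,330,3.5)
E
```

```text
t 31.25 tcp [ 410.  -134.2  177.8] yaw(x-axis) 2.315 tilt [-0.001  0.   ] F [-0.1 -0.1 -0.4] Tz 0.06 open 68.1 q6 -1.17 q1 -0.42
offset total cm [-0.22  0.27 -2.22] spin 1.477->q6 0.31; spin -1.664->q6 -2.83; spin 1.477->q6 0.31;
```

View pics/z10.png

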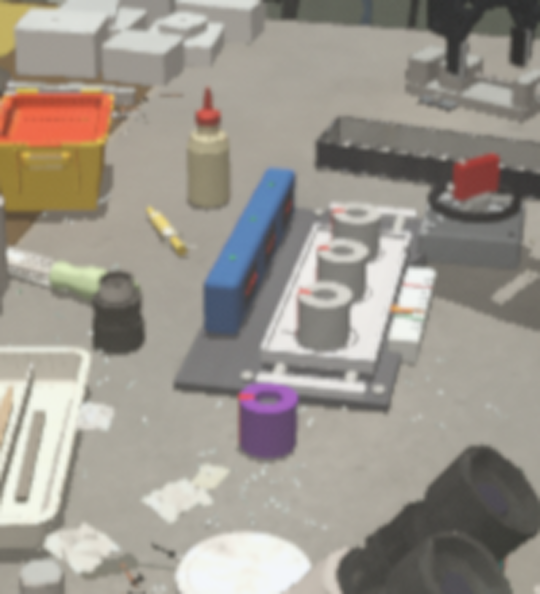

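View pics/z10t.png

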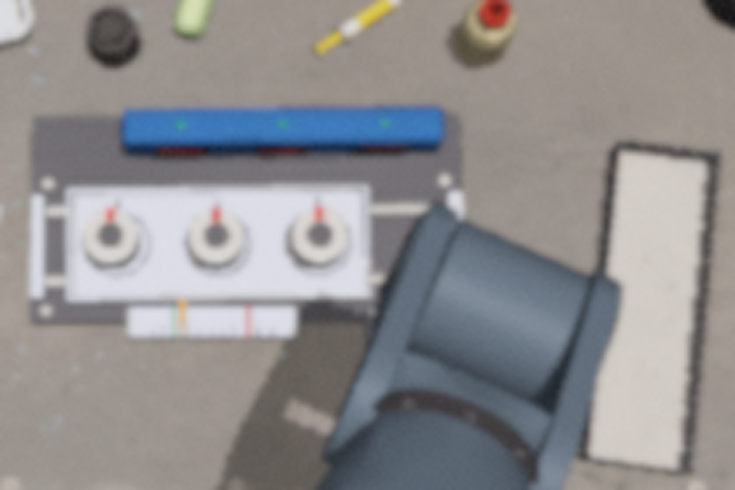

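```bash
cat >> h.py <<'E'
def check(tag,seeds,z=66):
    p=load("top",tag)
    for u,v in seeds:
        C,n,r=fit_sleeve(p,u,v,z);a,w=fit_stripe(p,C,z);print(C.round(1),n,r.round(2),"stripe",np.degrees(a).round(1),w.round())
E
python3 - <<'E'
from h import *
check("10",[(265+u/3.5,190+v/3.5) for u,v in((319,238),(216,238),(110,238))])
E
```

```text
[519.5 -44.4] 33 0.89 stripe 1.3 8414.0
[519.2  41. ] 32 0.56 stripe -2.2 6965.0
[519.2 128.5] 28 0.5 stripe -1.4 7577.0
```

```bash
python3 - <<'E'
from h import *
im=cv2.imread("pics/side10.png");im=cv2.resize(im,None,fx=5,fy=5,interpolation=cv2.INTER_CUBIC)
for C in([518.7,-44.8],[518.1,40.],[517.5,125]):
  for z in(24,66):
    for k in np.arange(0,6.28,.05):
        u,v=proj("side",[C[0]+23*np.cos(k),C[1]+23*np.sin(k),z])
        cv2.circle(im,(int(u*5+2),int(v*5+2)),1,(0,200,0),-1)
cv2.imwrite("pics/m10.png",im[230*5:300*5,280*5:360*5])
E
```

```text
(no output)
```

View pics/m10.png

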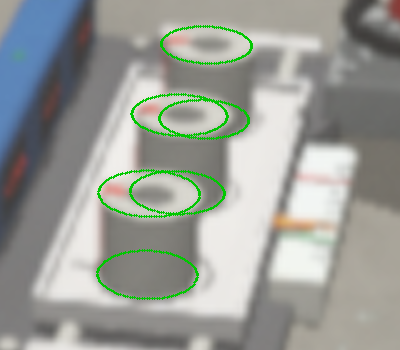

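All three overlays agree within about 1 px, so the sleeves are centred on their rings and facing the scanner. Now the wheel.

Call:
drive_tool([
  {"hand": 0.6, "offset": [0, 0, 0], "spin": 0.148},
  {"hand": 0.6, "offset": [0, 0, 0], "spin": 0.148},
  {"hand": 0.6, "offset": [0, 0, 0], "spin": 0.148},
  {"hand": 0.6, "offset": [0, 0, 0], "spin": 0.148},
  {"hand": 0.6, "offset": [0, 0, 0], "spin": 0.148},
])

```text
t: 31.75
tcp_pos: [410.1, -134.2, 178.0]
tool_rot: [[0.009, 1.0, -0.001], [1.0, -0.009, 0.0], [0.0, -0.001, -1.0]]
wrist_force: [0.1, -1.4, 0.9]
opening: 51.4
```

Call:
drive_tool([
  {"hand": 0.6, "offset": [0, 0, 0], "spin": 0.148},
  {"hand": 0.6, "offset": [0, 0, 0], "spin": 0.148},
  {"hand": 0.6, "offset": [0, 0, 0], "spin": 0.148},
  {"hand": 0.6, "offset": [0, 0, 0], "spin": 0.148},
  {"hand": 0.6, "offset": [0, 0, 0], "spin": 0.148},
])

```text
t: 32.25
tcp_pos: [410.1, -134.2, 178.0]
tool_rot: [[0.681, 0.732, -0.001], [0.732, -0.681, 0.0], [-0.0, -0.001, -1.0]]
wrist_force: [0.0, -0.4, 0.7]
opening: 51.6
```

```bash
python3 - <<'E'
from h import *
goto(413.5,-134,66,np.radians(48))
p=load("top","0")
r=p[277:287,295:350]
np.set_printoptions(linewidth=250)
print(r[5].astype(int).T, )
E
```

```text
t 32.25 tcp [ 410.1 -134.2  178. ] yaw(x-axis) 0.822 tilt [-0.001  0.   ] F [ 0.  -0.4  0.7] Tz -0.02 open 51.6 q6 0.32 q1 -0.42
offset total cm [ 0.25  0.24 11.2 ] spin 3.125->q6 3.45; spin -0.016->q6 0.31; spin 3.125->q6 3.45; 
[[120 121 118 116 121 139 174 203 215 218 218 218 218 217 217 217 215 214 206 191 195 207 211 212 216 217 218 217 219 218 217 218 218 218 217 215 215 217 217 217 215 216 216 215 215 217 217 217 218 217 218 218 216 206 180]
 [114 114 111 111 116 134 173 203 216 219 219 219 219 218 219 218 217 217 214 207 201 195 193 203 215 218 218 218 220 219 218 219 219 219 218 217 216 218 217 208 186 187 204 213 217 218 218 218 219 219 219 219 217 207 178]
 [111 111 109 109 112 132 176 210 225 228 228 228 228 228 228 227 226 225 217 201 193 179 175 202 222 227 228 227 229 228 228 229 228 228 227 227 226 227 226 217 195 194 213 222 226 227 227 227 228 228 228 229 226 215 184]]
```

Call:
drive_tool([
  {"hand": 0.6, "offset": [0.25, 0.2, 3], "spin": 0},
  {"hand": 0.6, "offset": [0, 0, 3], "spin": 0},
  {"hand": 0.6, "offset": [0, 0, 3], "spin": 0},
  {"hand": 0.6, "offset": [0, 0, 1.5], "spin": 0},
  {"hand": 0.6, "offset": [0, 0, 0.7], "spin": 0},
])

```text
t: 32.75
tcp_pos: [412.6, -133.4, 64.8]
tool_rot: [[0.676, 0.737, -0.003], [0.737, -0.676, 0.001], [-0.001, -0.003, -1.0]]
wrist_force: [0.7, -0.2, 0.2]
opening: 51.8
```

Call:
drive_tool([
  {"hand": 0.6, "offset": [0, 0, 0], "spin": 0},
  {"hand": 0.6, "offset": [0, 0, 0], "spin": 0},
])

```text
t: 32.95
tcp_pos: [413.8, -133.9, 67.0]
tool_rot: [[0.674, 0.739, 0.001], [0.739, -0.674, -0.0], [0.0, 0.001, -1.0]]
wrist_force: [-0.2, -0.3, -0.2]
opening: 51.4
```

```bash
python3 - <<'E'
from h import *
snap("11",("side",))
goto(413.5,-134,66,np.radians(48))
crop("side","11","z11.png",280,440,180,290,4.5)
E
```

```text
t 33.00 tcp [ 413.9 -134.    67.2] yaw(x-axis) 0.832 tilt [ 0.001 -0.001] F [ 0.9 -0.3  0.1] Tz 0.01 open 51.4 q6 0.32 q1 -0.42
offset total cm [-0.03 -0.03  0.12] spin 3.136->q6 3.45; spin -0.006->q6 0.31; spin 3.136->q6 3.45;
```

View pics/z11.png

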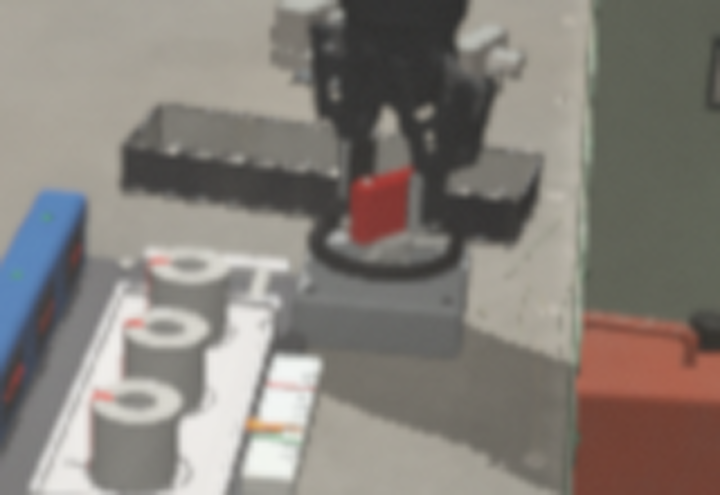

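The bar is between the fingers at crop (380,205). Gripping it now.

Call:
drive_tool([
  {"hand": 0, "offset": [0, 0, 0], "spin": 0},
  {"hand": 0, "offset": [0, 0, 0], "spin": 0},
  {"hand": 0, "offset": [0, 0, 0], "spin": 0},
  {"hand": 0, "offset": [0, 0, 0], "spin": 0},
  {"hand": 0, "offset": [0, 0, 0], "spin": 0},
], newtons=60)

```text
t: 33.5
tcp_pos: [415.3, -135.2, 67.4]
tool_rot: [[0.673, 0.74, 0.004], [0.74, -0.673, -0.003], [0.001, 0.005, -1.0]]
wrist_force: [5.0, -9.4, -0.6]
opening: 13.2
```

Call:
drive_tool([
  {"hand": 0, "offset": [0, 0, 0], "spin": 0.05},
  {"hand": 0, "offset": [0, 0, 0], "spin": 0.08},
  {"hand": 0, "offset": [0, 0, 0], "spin": 0.08},
  {"hand": 0, "offset": [0, 0, 0], "spin": 0.08},
  {"hand": 0, "offset": [0, 0, 0], "spin": 0.08},
])

```text
t: 34.0
tcp_pos: [415.6, -135.5, 67.4]
tool_rot: [[0.896, 0.444, 0.005], [0.444, -0.896, -0.003], [0.003, 0.005, -1.0]]
wrist_force: [6.9, -12.0, -3.5]
opening: 12.8
```

```bash
python3 - <<'E'
from h import *
goto(413.5,-134,66)
E
```

```text
t 34.00 tcp [ 415.6 -135.5   67.4] yaw(x-axis) 0.460 tilt [ 0.005 -0.003] F [  6.9 -12.   -3.5] Tz 0.13 open 12.8 q6 0.69 q1 -0.42
offset total cm [-0.12 -0.23  0.14]
```

Call:
drive_tool([
  {"hand": 0, "offset": [0.08, 0.2, 0], "spin": 0},
  {"hand": 0, "offset": [0, 0, 0], "spin": 0.08},
  {"hand": 0, "offset": [0, 0, 0], "spin": 0.1},
  {"hand": 0, "offset": [0, 0, 0], "spin": 0.1},
  {"hand": 0, "offset": [0, 0, 0], "spin": 0.1},
])

```text
t: 34.5
tcp_pos: [415.8, -136.0, 67.3]
tool_rot: [[0.997, 0.079, 0.002], [0.079, -0.997, -0.001], [0.002, 0.002, -1.0]]
wrist_force: [-1.5, -6.9, 6.2]
opening: 13.1
```

Call:
drive_tool([
  {"hand": 0, "offset": [0, 0, 0], "spin": 0.12},
  {"hand": 0, "offset": [0, 0, 0], "spin": 0.12},
  {"hand": 0, "offset": [0, 0, 0], "spin": 0.12},
  {"hand": 0, "offset": [0, 0, 0], "spin": 0.12},
  {"hand": 0, "offset": [0, 0, 0], "spin": 0.12},
])

```text
t: 35.0
tcp_pos: [415.7, -136.6, 67.3]
tool_rot: [[0.867, -0.498, 0.002], [-0.498, -0.867, -0.002], [0.003, 0.001, -1.0]]
wrist_force: [-3.7, -12.0, 6.5]
opening: 13.1
```

```bash
python3 - <<'E'
from h import *
snap("12")
goto(413.5,-134,66)
crop("top","12","z12t.png",265,475,190,330,3.5)
E
```

```text
t 35.10 tcp [ 415.7 -136.6   67.3] yaw(x-axis) -0.521 tilt [ 0.002 -0.002] F [ -5.1 -11.6   6.5] Tz -0.09 open 12.8 q6 1.67 q1 -0.42
offset total cm [-0.32 -0.12  0.13]
```

View pics/z12t.png

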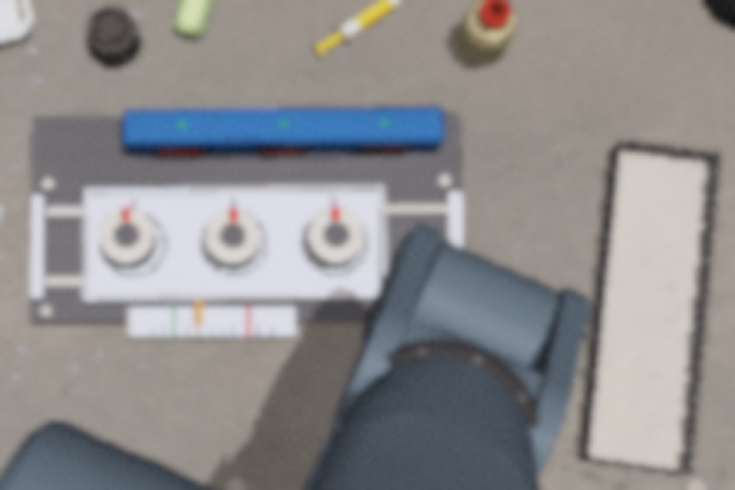

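Call:
drive_tool([
  {"hand": 0, "offset": [0.03, 0.15, 0], "spin": 0.08},
  {"hand": 0, "offset": [0, 0, 0], "spin": 0.12},
  {"hand": 0, "offset": [0, 0, 0], "spin": 0.12},
  {"hand": 0, "offset": [0, 0, 0], "spin": 0.12},
  {"hand": 0, "offset": [0, 0, 0], "spin": 0.12},
])

```text
t: 35.6
tcp_pos: [415.3, -137.2, 67.3]
tool_rot: [[0.47, -0.883, 0.002], [-0.883, -0.47, -0.001], [0.002, -0.001, -1.0]]
wrist_force: [-3.3, -3.3, 8.0]
opening: 13.0
```

Call:
drive_tool([
  {"hand": 0, "offset": [0, 0, 0], "spin": 0.12},
  {"hand": 0, "offset": [0, 0, 0], "spin": 0.12},
  {"hand": 0, "offset": [0, 0, 0], "spin": 0.1},
  {"hand": 0, "offset": [0, 0, 0], "spin": 0},
])

```text
t: 36.0
tcp_pos: [414.9, -137.3, 67.3]
tool_rot: [[0.15, -0.989, 0.001], [-0.989, -0.15, -0.001], [0.001, -0.001, -1.0]]
wrist_force: [-4.5, -4.3, 9.9]
opening: 13.2
```

```bash
python3 - <<'E'
from h import *
state()
E
```

```text
t 36.00 tcp [ 414.9 -137.3   67.3] yaw(x-axis) -1.421 tilt [ 0.001 -0.001] F [-4.5 -4.3  9.9] Tz -0.05 open 13.2 q6 2.57 q1 -0.43
```

Call:
drive_tool([
  {"hand": 1, "offset": [0, 0, 0], "spin": 0},
  {"hand": 1, "offset": [0, 0, 0], "spin": 0},
  {"hand": 1, "offset": [0, 0, 0], "spin": 0},
  {"hand": 1, "offset": [0, 0, 0], "spin": 0},
  {"hand": 1, "offset": [0, 0, -1], "spin": 0},
])

```text
t: 36.5
tcp_pos: [413.9, -136.3, 76.0]
tool_rot: [[0.153, -0.988, -0.002], [-0.988, -0.153, 0.001], [-0.001, 0.002, -1.0]]
wrist_force: [-1.1, 1.6, -0.3]
opening: 83.3
```

Call:
drive_tool([
  {"hand": 1, "offset": [0, 0, -2.5], "spin": 0},
  {"hand": 1, "offset": [0, 0, 0], "spin": -0.149},
  {"hand": 1, "offset": [0, 0, 0], "spin": -0.149},
  {"hand": 1, "offset": [0, 0, 0], "spin": -0.149},
  {"hand": 1, "offset": [0, 0, 0], "spin": -0.149},
])

```text
t: 37.0
tcp_pos: [414.7, -136.7, 102.2]
tool_rot: [[0.686, -0.728, 0.001], [-0.728, -0.686, -0.0], [0.001, -0.0, -1.0]]
wrist_force: [0.1, 0.2, -0.7]
opening: 85.3
```

Call:
drive_tool([
  {"hand": 1, "offset": [0, 0, 0], "spin": -0.149},
  {"hand": 1, "offset": [0, 0, 0], "spin": -0.149},
  {"hand": 1, "offset": [0, 0, 0], "spin": -0.149},
  {"hand": 1, "offset": [0, 0, 0], "spin": -0.149},
  {"hand": 1, "offset": [0, 0, 0], "spin": -0.149},
])

```text
t: 37.5
tcp_pos: [414.7, -136.7, 102.1]
tool_rot: [[0.998, -0.07, 0.0], [-0.07, -0.998, -0.0], [0.0, 0.0, -1.0]]
wrist_force: [0.4, -0.6, -0.2]
opening: 85.3
```

Call:
drive_tool([
  {"hand": 1, "offset": [0, 0, 0], "spin": -0.149},
  {"hand": 1, "offset": [0, 0, 0], "spin": -0.149},
  {"hand": 1, "offset": [0, 0, 0], "spin": -0.149},
  {"hand": 1, "offset": [0, 0, 0], "spin": -0.149},
  {"hand": 1, "offset": [0, 0, 0], "spin": -0.149},
])

```text
t: 38.0
tcp_pos: [414.7, -136.7, 102.1]
tool_rot: [[0.781, 0.625, 0.0], [0.625, -0.781, -0.0], [0.0, 0.0, -1.0]]
wrist_force: [-0.2, 0.2, 0.0]
opening: 85.8
```

Call:
drive_tool([
  {"hand": 1, "offset": [0, 0, 0], "spin": -0.149},
  {"hand": 1, "offset": [0, 0, 0], "spin": -0.149},
  {"hand": 1, "offset": [0, 0, 0], "spin": -0.149},
  {"hand": 1, "offset": [0, 0, 0], "spin": -0.149},
  {"hand": 1, "offset": [0, 0, 0], "spin": -0.149},
])

```text
t: 38.5
tcp_pos: [414.7, -136.7, 102.2]
tool_rot: [[0.15, 0.989, 0.0], [0.989, -0.15, -0.0], [-0.0, 0.0, -1.0]]
wrist_force: [-0.4, -0.2, 1.3]
opening: 85.5
```

Call:
drive_tool([
  {"hand": 1, "offset": [0, 0, 0], "spin": -0.149},
  {"hand": 1, "offset": [0, 0, 0], "spin": -0.149},
  {"hand": 1, "offset": [0, 0, 0], "spin": 0},
])

```text
t: 38.8
tcp_pos: [414.7, -136.7, 102.1]
tool_rot: [[-0.143, 0.99, 0.0], [0.99, 0.143, -0.0], [-0.0, 0.0, -1.0]]
wrist_force: [-0.3, -0.4, 1.0]
opening: 85.6
```

```bash
python3 - <<'E'
from h import *
goto(415.3,-136,67,-1.421+np.pi)
E
```

```text
t 38.80 tcp [ 414.7 -136.7  102.1] yaw(x-axis) 1.714 tilt [ 0. -0.] F [-0.3 -0.4  1. ] Tz -0.04 open 85.6 q6 -0.57 q1 -0.43
offset total cm [0.06 0.07 3.51] spin 3.135->q6 2.57; spin -0.007->q6 -0.57; spin 3.135->q6 2.57;
```

Call:
drive_tool([
  {"hand": 1, "offset": [0.05, 0.05, 2], "spin": 0},
  {"hand": 1, "offset": [0, 0, 1.5], "spin": 0},
  {"hand": 0, "offset": [0, 0, 0], "spin": 0},
  {"hand": 0, "offset": [0, 0, 0], "spin": 0},
  {"hand": 0, "offset": [0, 0, 0], "spin": 0},
])

```text
t: 39.3
tcp_pos: [415.4, -136.3, 67.3]
tool_rot: [[-0.139, 0.99, 0.001], [0.99, 0.139, -0.0], [-0.001, 0.001, -1.0]]
wrist_force: [-1.6, 0.3, 0.8]
opening: 43.6
```

Call:
drive_tool([
  {"hand": 0, "offset": [0, 0, 0], "spin": 0},
  {"hand": 0, "offset": [0, 0, 0], "spin": 0},
  {"hand": 0, "offset": [0, 0, 0], "spin": 0},
  {"hand": 0, "offset": [0, 0, 0], "spin": 0},
])

```text
t: 39.7
tcp_pos: [414.7, -136.3, 67.2]
tool_rot: [[-0.14, 0.99, -0.001], [0.99, 0.14, -0.0], [-0.0, -0.001, -1.0]]
wrist_force: [-7.0, -0.9, 11.3]
opening: 12.9
```

Call:
drive_tool([
  {"hand": 0, "offset": [0, 0, 0], "spin": 0.08},
  {"hand": 0, "offset": [0, 0, 0], "spin": 0.12},
  {"hand": 0, "offset": [0, 0, 0], "spin": 0.12},
  {"hand": 0, "offset": [0, 0, 0], "spin": 0.12},
  {"hand": 0, "offset": [0, 0, 0], "spin": 0.12},
])

```text
t: 40.2
tcp_pos: [414.6, -136.3, 67.2]
tool_rot: [[0.411, 0.912, -0.001], [0.912, -0.411, -0.0], [-0.001, -0.001, -1.0]]
wrist_force: [-6.2, -1.7, 11.2]
opening: 13.5
```

Call:
drive_tool([
  {"hand": 0, "offset": [0, 0, 0], "spin": 0.12},
  {"hand": 0, "offset": [0, 0, 0], "spin": 0.12},
  {"hand": 0, "offset": [0, 0, 0], "spin": 0.12},
  {"hand": 0, "offset": [0, 0, 0], "spin": 0.12},
  {"hand": 0, "offset": [0, 0, 0], "spin": 0.12},
])

```text
t: 40.7
tcp_pos: [414.6, -136.2, 67.2]
tool_rot: [[0.854, 0.52, -0.001], [0.52, -0.854, -0.0], [-0.001, -0.0, -1.0]]
wrist_force: [-6.6, -1.1, 11.7]
opening: 13.0
```

```bash
python3 - <<'E'
from h import *
goto(415.3,-136,67,-1.421+np.pi)
E
```

```text
t 40.70 tcp [ 414.6 -136.2   67.2] yaw(x-axis) 0.547 tilt [-0.001 -0.   ] F [-6.6 -1.1 11.7] Tz 0.14 open 13.0 q6 0.60 q1 -0.42
offset total cm [0.07 0.02 0.02] spin 1.968->q6 2.57; spin -1.174->q6 -0.57; spin 1.968->q6 2.57;
```

Call:
drive_tool([
  {"hand": 0, "offset": [0, 0, 0], "spin": 0.12},
  {"hand": 0, "offset": [0, 0, 0], "spin": 0.12},
  {"hand": 0, "offset": [0, 0, 0], "spin": 0.12},
  {"hand": 0, "offset": [0, 0, 0], "spin": 0.12},
  {"hand": 0, "offset": [0, 0, 0], "spin": 0.12},
])

```text
t: 41.2
tcp_pos: [414.6, -136.2, 67.2]
tool_rot: [[0.999, -0.053, -0.001], [-0.053, -0.999, -0.0], [-0.001, 0.0, -1.0]]
wrist_force: [-6.8, -1.2, 11.2]
opening: 13.1
```

Call:
drive_tool([
  {"hand": 0, "offset": [0, 0, 0], "spin": 0.12},
  {"hand": 0, "offset": [0, 0, 0], "spin": 0.12},
  {"hand": 0, "offset": [0, 0, 0], "spin": 0.12},
  {"hand": 0, "offset": [0, 0, 0], "spin": 0.12},
  {"hand": 0, "offset": [0, 0, 0], "spin": 0.12},
])

```text
t: 41.7
tcp_pos: [414.6, -136.2, 67.2]
tool_rot: [[0.794, -0.608, -0.001], [-0.608, -0.794, -0.0], [-0.001, 0.001, -1.0]]
wrist_force: [-6.4, 0.6, 11.8]
opening: 12.6
```

Call:
drive_tool([
  {"hand": 0, "offset": [0, 0, 0], "spin": 0.1},
  {"hand": 0, "offset": [0, 0, 0], "spin": 0.1},
  {"hand": 0, "offset": [0, 0, 0], "spin": 0.1},
  {"hand": 0, "offset": [0, 0, 0], "spin": 0.1},
  {"hand": 0, "offset": [0, 0, 0], "spin": 0},
])

```text
t: 42.2
tcp_pos: [414.6, -136.1, 67.2]
tool_rot: [[0.496, -0.868, -0.001], [-0.868, -0.496, 0.0], [-0.0, 0.001, -1.0]]
wrist_force: [-6.1, -0.4, 11.5]
opening: 13.2
```

```bash
python3 - <<'E'
from h import *
snap("13")
state()
crop("top","13","z13.png",265,475,190,330,3.5)
crop("top","13","z13p.png",295,355,270,290,12)
crop("top","0","z0p.png",295,355,270,290,12)
E
```

```text
t 42.30 tcp [ 414.6 -136.1   67.2] yaw(x-axis) -1.049 tilt [-0.001  0.   ] F [-6.7  0.2 12. ] Tz -0.12 open 12.9 q6 2.20 q1 -0.42
```

View pics/z13.png

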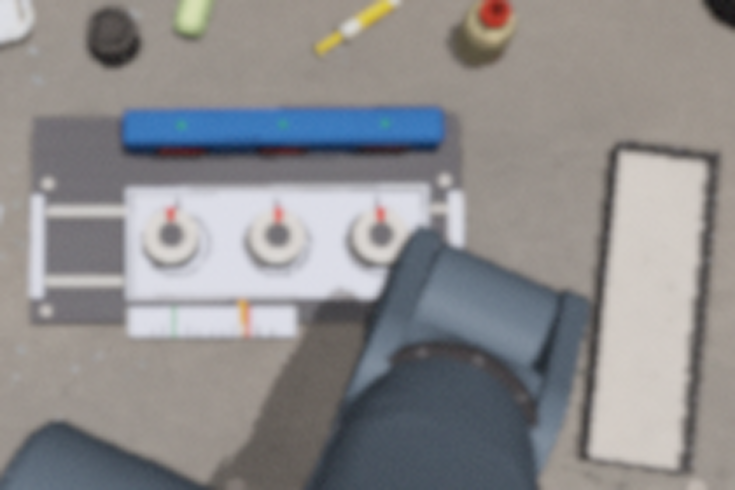

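View pics/z13p.png

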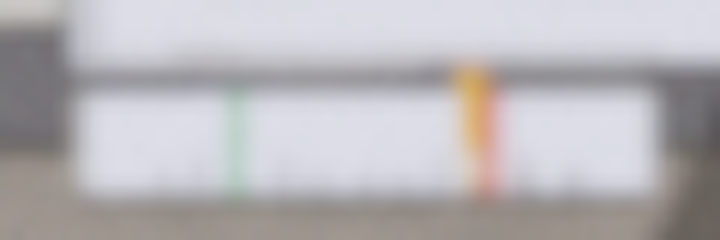

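View pics/z0p.png

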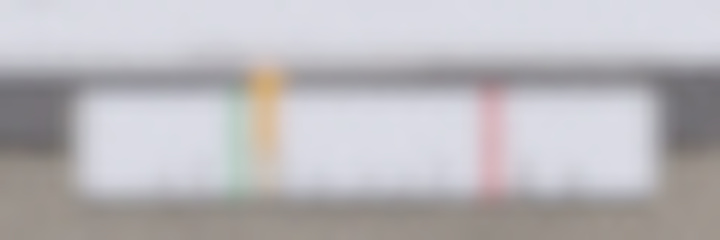

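```bash
python3 - <<'E'
from h import *
for t in("0","10","13"):
    p=load("top",t)
    for v in range(276,287):
        row=p[v,298:350];u=np.arange(298,350)
        o=np.clip(np.minimum(row[:,0],row[:,1]+40)-row[:,2]-25,0,None)*(row[:,0]-row[:,2]>25)
        o=np.clip((row[:,0]+row[:,1])/2-row[:,2]-5,0,None)   # yellowness
        g=np.clip(row[:,1]-row[:,0]-3,0,None)
        r=np.clip(row[:,0]-row[:,1]-8,0,None)*(u>325)
        f=lambda w:"%.2f(%.0f)"%((w*u).sum()/max(w.sum(),1e-6),w.sum())
        print(t,v,"orange",f(o),"green",f(g),"red",f(r))
E
```

```text
0 276 orange 316.69(128) green 0.00(0) red 335.40(5)
0 277 orange 316.84(152) green 313.86(7) red 335.55(33)
0 278 orange 317.05(102) green 313.71(14) red 335.52(46)
0 279 orange 317.25(83) green 313.75(16) red 335.53(45)
0 280 orange 317.37(80) green 313.79(19) red 335.61(46)
0 281 orange 317.63(70) green 313.83(18) red 335.57(44)
0 282 orange 317.30(44) green 313.90(21) red 335.60(47)
0 283 orange 313.46(36) green 314.04(25) red 335.60(47)
0 284 orange 311.12(25) green 314.04(24) red 335.61(49)
0 285 orange 310.97(30) green 314.13(23) red 335.62(47)
0 286 orange 314.38(36) green 314.14(7) red 335.52(31)
10 276 orange 316.67(126) green 0.00(0) red 335.20(5)
10 277 orange 316.72(150) green 313.83(6) red 335.55(33)
10 278 orange 317.12(102) green 313.69(16) red 335.57(44)
10 279 orange 317.26(82) green 313.76(17) red 335.60(47)
10 280 orange 317.28(80) green 313.80(15) red 335.57(46)
10 281 orange 317.13(68) green 313.81(16) red 335.60(47)
10 282 orange 317.84(44) green 313.95(20) red 335.60(47)
10 283 orange 312.13(34) green 314.00(23) red 335.60(47)
10 284 orange 308.73(30) green 314.12(25) red 335.65(49)
10 285 orange 310.65(27) green 314.05(21) red 335.60(45)
10 286 orange 313.10(30) green 314.38(8) red 335.62(32)
13 276 orange 333.88(182) green 0.00(0) red 334.08(91)
13 277 orange 334.08(212) green 314.27(15) red 334.53(118)
13 278 orange 334.26(171) green 314.22(27) red 334.79(122)
13 279 orange 334.28(157) green 314.26(27) red 334.81(124)
13 280 orange 334.30(153) green 314.25(28) red 334.80(121)
13 281 orange 334.32(136) green 314.18(28) red 334.89(114)
13 282 orange 333.84(98) green 314.27(30) red 335.02(94)
13 283 orange 328.90(70) green 314.18(28) red 335.19(77)
13 284 orange 326.95(64) green 314.15(27) red 335.26(73)
13 285 orange 327.27(62) green 314.20(25) red 335.27(74)
13 286 orange 324.35(51) green 314.33(9) red 335.24(46)
```

Call:
drive_tool([
  {"hand": 0, "offset": [0, 0, 0], "spin": 0.1},
  {"hand": 0, "offset": [0, 0, 0], "spin": 0.1},
  {"hand": 0, "offset": [0, 0, 0], "spin": 0.1},
  {"hand": 0, "offset": [0, 0, 0], "spin": 0.1},
  {"hand": 0, "offset": [0, 0, 0], "spin": 0},
])

```text
t: 42.8
tcp_pos: [414.6, -136.1, 67.2]
tool_rot: [[0.119, -0.993, -0.001], [-0.993, -0.119, 0.0], [-0.0, 0.001, -1.0]]
wrist_force: [-6.9, 0.1, 11.5]
opening: 13.1
```

```bash
python3 - <<'E'
from h import *
snap("14")
state()
a=[cv2.resize(cv2.imread(f"pics/top{t}.png")[270:290,295:355],None,fx=12,fy=12,interpolation=cv2.INTER_CUBIC) for t in("13","14")]
b=cv2.resize(cv2.imread("pics/side14.png")[245:290,315:375],None,fx=8,fy=8,interpolation=cv2.INTER_CUBIC)
cv2.imwrite("pics/z14p.png",np.vstack(a));cv2.imwrite("pics/z14s.png",b)
for t in("0","13","14"):
    p=load("top",t)
    for v in (275,276,277):
        row=p[v,298:350];u=np.arange(298,350);o=np.clip((row[:,0]+row[:,1])/2-row[:,2]-10,0,None);print(t,v,(o*u).sum()/o.sum(),o.sum())
E
```

```text
t 42.90 tcp [ 414.6 -136.1   67.2] yaw(x-axis) -1.449 tilt [-0.001  0.   ] F [-5.5  0.3 11.5] Tz -0.09 open 12.9 q6 2.60 q1 -0.42
0 275 316.65 10.0
0 276 316.6981132075472 106.0
0 277 316.6023166023166 129.5
13 275 333.7971014492754 34.5
13 276 333.8562300319489 156.5
13 277 334.0911528150134 186.5
14 275 335.2857142857143 24.5
14 276 335.28731343283584 134.0
14 277 335.22463768115944 138.0
```

View pics/z14p.png

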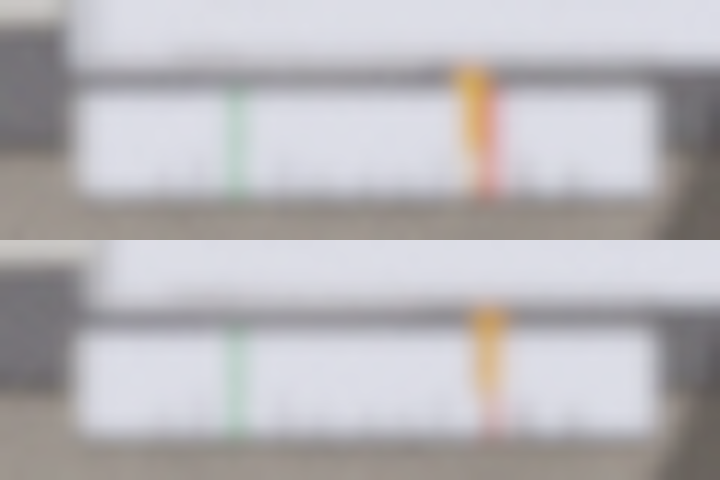

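View pics/z14s.png

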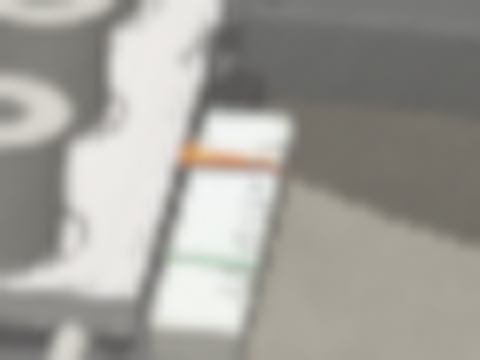

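Call:
drive_tool([
  {"hand": 0, "offset": [0, 0, 0], "spin": 0.04},
  {"hand": 0, "offset": [0, 0, 0], "spin": 0.03},
  {"hand": 0, "offset": [0, 0, 0], "spin": 0},
  {"hand": 0, "offset": [0, 0, 0], "spin": 0},
  {"hand": 0, "offset": [0, 0, 0], "spin": 0},
])

```text
t: 43.4
tcp_pos: [414.6, -136.1, 67.2]
tool_rot: [[0.052, -0.999, -0.001], [-0.999, -0.052, 0.0], [-0.0, 0.001, -1.0]]
wrist_force: [-6.4, -0.4, 12.5]
opening: 12.9
```

```bash
python3 - <<'E'
from h import *
snap("15")
state()
a=[cv2.resize(cv2.imread(f"pics/top{t}.png")[270:290,295:355],None,fx=12,fy=12,interpolation=cv2.INTER_CUBIC) for t in("14","15")]
cv2.imwrite("pics/z15p.png",np.vstack(a))
crop("top","15","z15.png",265,475,190,330,3.5)
for t in("15",):
    p=load("top",t)
    for v in (275,276,277):
        row=p[v,298:350];u=np.arange(298,350);o=np.clip((row[:,0]+row[:,1])/2-row[:,2]-10,0,None);print(t,v,(o*u).sum()/o.sum(),o.sum())
E
```

```text
t 43.50 tcp [ 414.6 -136.1   67.2] yaw(x-axis) -1.519 tilt [-0.001  0.   ] F [-5.5 -1.  11.9] Tz -0.12 open 12.9 q6 2.67 q1 -0.42
15 275 335.51063829787233 23.5
15 276 335.46931407942236 138.5
15 277 335.4127516778523 149.0
```

View pics/z15.png

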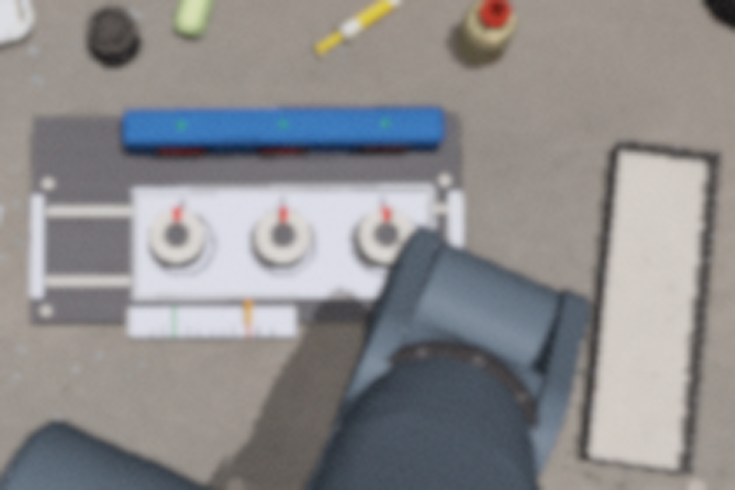

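The pointer is at px 335.47 and the red line at 335.57, so it is on the red line, with the sleeves still facing the scanner. Holding still.

Call:
drive_tool([
  {"hand": 0, "offset": [0, 0, 0], "spin": 0},
  {"hand": 0, "offset": [0, 0, 0], "spin": 0},
  {"hand": 0, "offset": [0, 0, 0], "spin": 0},
  {"hand": 0, "offset": [0, 0, 0], "spin": 0},
  {"hand": 0, "offset": [0, 0, 0], "spin": 0},
])

```text
t: 44.0
tcp_pos: [414.6, -136.1, 67.1]
tool_rot: [[0.052, -0.999, -0.001], [-0.999, -0.052, 0.0], [-0.0, 0.001, -1.0]]
wrist_force: [-6.7, 0.3, 12.1]
opening: 13.1
```

Call:
drive_tool([
  {"hand": 0, "offset": [0, 0, 0], "spin": 0},
  {"hand": 0, "offset": [0, 0, 0], "spin": 0},
  {"hand": 0, "offset": [0, 0, 0], "spin": 0},
  {"hand": 0, "offset": [0, 0, 0], "spin": 0},
  {"hand": 0, "offset": [0, 0, 0], "spin": 0},
])

```text
t: 44.5
tcp_pos: [414.6, -136.1, 67.2]
tool_rot: [[0.052, -0.999, -0.001], [-0.999, -0.052, 0.0], [-0.0, 0.001, -1.0]]
wrist_force: [-5.8, 0.0, 12.9]
opening: 12.9
```

Call:
drive_tool([
  {"hand": 0, "offset": [0, 0, 0], "spin": 0},
  {"hand": 0, "offset": [0, 0, 0], "spin": 0},
  {"hand": 0, "offset": [0, 0, 0], "spin": 0},
  {"hand": 0, "offset": [0, 0, 0], "spin": 0},
  {"hand": 0, "offset": [0, 0, 0], "spin": 0},
])

```text
t: 45.0
tcp_pos: [414.6, -136.1, 67.1]
tool_rot: [[0.052, -0.999, -0.001], [-0.999, -0.052, 0.0], [-0.0, 0.001, -1.0]]
wrist_force: [-5.9, -0.4, 11.9]
opening: 13.0
```

Call:
drive_tool([
  {"hand": 0, "offset": [0, 0, 0], "spin": 0},
  {"hand": 0, "offset": [0, 0, 0], "spin": 0},
  {"hand": 0, "offset": [0, 0, 0], "spin": 0},
  {"hand": 0, "offset": [0, 0, 0], "spin": 0},
  {"hand": 0, "offset": [0, 0, 0], "spin": 0},
])

```text
t: 45.5
tcp_pos: [414.6, -136.1, 67.2]
tool_rot: [[0.052, -0.999, -0.001], [-0.999, -0.052, 0.0], [-0.0, 0.001, -1.0]]
wrist_force: [-5.4, 0.7, 11.4]
opening: 12.9
```

```bash
python3 - <<'E'
from h import *
snap("16")
state()
p=load("top","16");print(np.abs(p-load("top","15"))[240:290,280:375].max())
check("16",[(265+u/3.5,190+v/3.5) for u,v in((386,238),(283,238),(177,238))])
E
```

```text
t 45.60 tcp [ 414.6 -136.1   67.1] yaw(x-axis) -1.519 tilt [-0.001  0.   ] F [-6.   0.5 12.3] Tz -0.07 open 12.9 q6 2.67 q1 -0.42
5.0
[520.9 -97.6] 43 2.21 stripe -5.9 8061.0
[519.4 -14. ] 29 0.64 stripe -2.1 8103.0
[519.8  73.5] 28 0.53 stripe -1.1 8257.0
```

Call:
drive_tool([
  {"hand": 0, "offset": [0, 0, 0], "spin": -0.08},
  {"hand": 0, "offset": [0, 0, 0], "spin": -0.13},
  {"hand": 0, "offset": [0, 0, 0], "spin": -0.13},
  {"hand": 0, "offset": [0, 0, 0], "spin": -0.13},
  {"hand": 0, "offset": [0, 0, 0], "spin": -0.13},
])

```text
t: 46.1
tcp_pos: [414.6, -136.1, 67.2]
tool_rot: [[0.611, -0.791, -0.001], [-0.791, -0.611, 0.0], [-0.0, 0.001, -1.0]]
wrist_force: [-6.4, -0.3, 11.5]
opening: 12.9
```

Call:
drive_tool([
  {"hand": 0, "offset": [0, 0, 0], "spin": -0.13},
  {"hand": 0, "offset": [0, 0, 0], "spin": -0.13},
  {"hand": 0, "offset": [0, 0, 0], "spin": -0.13},
  {"hand": 0, "offset": [0, 0, 0], "spin": -0.13},
  {"hand": 0, "offset": [0, 0, 0], "spin": -0.13},
])

```text
t: 46.6
tcp_pos: [414.6, -136.2, 67.2]
tool_rot: [[0.966, -0.26, -0.001], [-0.26, -0.966, -0.0], [-0.001, 0.0, -1.0]]
wrist_force: [-6.5, -0.5, 12.2]
opening: 13.2
```

Call:
drive_tool([
  {"hand": 0, "offset": [0, 0, 0], "spin": -0.13},
  {"hand": 0, "offset": [0, 0, 0], "spin": -0.13},
  {"hand": 0, "offset": [0, 0, 0], "spin": -0.13},
  {"hand": 0, "offset": [0, 0, 0], "spin": -0.13},
  {"hand": 0, "offset": [0, 0, 0], "spin": -0.13},
])

```text
t: 47.1
tcp_pos: [414.6, -136.2, 67.2]
tool_rot: [[0.926, 0.377, -0.001], [0.377, -0.926, -0.0], [-0.001, -0.0, -1.0]]
wrist_force: [-6.1, -1.5, 12.6]
opening: 13.2
```

Call:
drive_tool([
  {"hand": 0, "offset": [0, 0, 0], "spin": -0.13},
  {"hand": 0, "offset": [0, 0, 0], "spin": -0.13},
  {"hand": 0, "offset": [0, 0, 0], "spin": -0.13},
  {"hand": 0, "offset": [0, 0, 0], "spin": -0.13},
  {"hand": 0, "offset": [0, 0, 0], "spin": -0.13},
])

```text
t: 47.6
tcp_pos: [414.6, -136.2, 67.2]
tool_rot: [[0.509, 0.861, -0.001], [0.861, -0.509, -0.0], [-0.0, -0.001, -1.0]]
wrist_force: [-6.0, -1.7, 11.6]
opening: 13.0
```

Call:
drive_tool([
  {"hand": 0, "offset": [0, 0, 0], "spin": -0.13},
  {"hand": 0, "offset": [0, 0, 0], "spin": -0.13},
  {"hand": 0, "offset": [0, 0, 0], "spin": -0.13},
  {"hand": 0, "offset": [0, 0, 0], "spin": -0.13},
  {"hand": 0, "offset": [0, 0, 0], "spin": -0.13},
])

```text
t: 48.1
tcp_pos: [414.6, -136.2, 67.1]
tool_rot: [[-0.116, 0.993, -0.001], [0.993, 0.116, -0.0], [-0.0, -0.001, -1.0]]
wrist_force: [-5.4, -0.7, 11.4]
opening: 13.0
```

Call:
drive_tool([
  {"hand": 0, "offset": [0, 0, 0], "spin": -0.13},
  {"hand": 0, "offset": [0, 0, 0], "spin": -0.13},
  {"hand": 0, "offset": [0, 0, 0], "spin": -0.13},
  {"hand": 0, "offset": [0, 0, 0], "spin": -0.13},
  {"hand": 0, "offset": [0, 0, 0], "spin": -0.13},
])

```text
t: 48.6
tcp_pos: [414.7, -136.2, 67.2]
tool_rot: [[-0.693, 0.721, -0.0], [0.721, 0.693, -0.0], [0.0, -0.0, -1.0]]
wrist_force: [-5.8, 0.0, 12.0]
opening: 13.2
```

Call:
drive_tool([
  {"hand": 0, "offset": [0, 0, 0], "spin": -0.13},
  {"hand": 0, "offset": [0, 0, 0], "spin": -0.13},
  {"hand": 0, "offset": [0, 0, 0], "spin": -0.13},
  {"hand": 0, "offset": [0, 0, 0], "spin": -0.13},
  {"hand": 0, "offset": [0, 0, 0], "spin": -0.13},
])

```text
t: 49.1
tcp_pos: [414.7, -136.2, 67.2]
tool_rot: [[-0.988, 0.154, -0.0], [0.154, 0.988, -0.0], [0.0, -0.0, -1.0]]
wrist_force: [-6.5, -0.3, 11.1]
opening: 13.6
```

Call:
drive_tool([
  {"hand": 0, "offset": [0, 0, 0], "spin": -0.13},
  {"hand": 0, "offset": [0, 0, 0], "spin": -0.13},
  {"hand": 0, "offset": [0, 0, 0], "spin": -0.13},
  {"hand": 0, "offset": [0, 0, 0], "spin": -0.13},
  {"hand": 0, "offset": [0, 0, 0], "spin": 0},
])

```text
t: 49.6
tcp_pos: [414.7, -136.2, 67.2]
tool_rot: [[-0.934, -0.357, -0.0], [-0.357, 0.934, -0.0], [0.0, 0.0, -1.0]]
wrist_force: [-6.3, 0.9, 12.0]
opening: 13.1
```

```bash
python3 - <<'E'
from h import *
snap("17")
state()
crop("top","17","z17.png",265,475,190,330,3.5)
E
```

```text
t 49.70 tcp [ 414.7 -136.2   67.2] yaw(x-axis) -2.781 tilt [-0. -0.] F [-5.5 -0.1 11.1] Tz 0.11 open 12.4 q6 -2.35 q1 -0.42
```

View pics/z17.png

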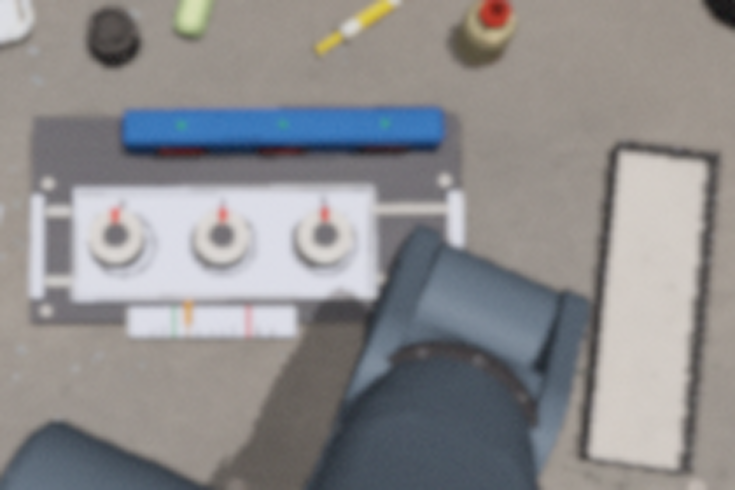

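Call:
drive_tool([
  {"hand": 1, "offset": [0, 0, 0], "spin": 0},
  {"hand": 1, "offset": [0, 0, 0], "spin": 0},
  {"hand": 1, "offset": [0, 0, 0], "spin": 0},
  {"hand": 1, "offset": [0, 0, -1], "spin": 0},
  {"hand": 1, "offset": [0, 0, -2.5], "spin": 0},
])

```text
t: 50.2
tcp_pos: [414.1, -135.7, 101.2]
tool_rot: [[-0.936, -0.352, -0.003], [-0.352, 0.936, 0.001], [0.002, 0.002, -1.0]]
wrist_force: [-0.5, 0.6, -0.2]
opening: 83.8
```

Call:
drive_tool([
  {"hand": 1, "offset": [0, 0, 0], "spin": 0.1496},
  {"hand": 1, "offset": [0, 0, 0], "spin": 0.1496},
  {"hand": 1, "offset": [0, 0, 0], "spin": 0.1496},
  {"hand": 1, "offset": [0, 0, 0], "spin": 0.1496},
  {"hand": 1, "offset": [0, 0, 0], "spin": 0.1496},
])

```text
t: 50.7
tcp_pos: [415.1, -136.1, 102.2]
tool_rot: [[-0.923, 0.384, 0.001], [0.384, 0.923, -0.0], [-0.001, 0.0, -1.0]]
wrist_force: [-0.4, 0.8, -0.4]
opening: 85.2
```

Call:
drive_tool([
  {"hand": 1, "offset": [0, 0, 0], "spin": 0.1496},
  {"hand": 1, "offset": [0, 0, 0], "spin": 0.1496},
  {"hand": 1, "offset": [0, 0, 0], "spin": 0.1496},
  {"hand": 1, "offset": [0, 0, 0], "spin": 0.1496},
  {"hand": 1, "offset": [0, 0, 0], "spin": 0.1496},
])

```text
t: 51.2
tcp_pos: [415.1, -136.2, 102.2]
tool_rot: [[-0.416, 0.909, 0.0], [0.909, 0.416, -0.0], [-0.0, 0.0, -1.0]]
wrist_force: [-1.1, -0.6, 0.2]
opening: 85.4
```

Call:
drive_tool([
  {"hand": 1, "offset": [0, 0, 0], "spin": 0.1496},
  {"hand": 1, "offset": [0, 0, 0], "spin": 0.1496},
  {"hand": 1, "offset": [0, 0, 0], "spin": 0.1496},
  {"hand": 1, "offset": [0, 0, 0], "spin": 0.1496},
  {"hand": 1, "offset": [0, 0, 0], "spin": 0.1496},
])

```text
t: 51.7
tcp_pos: [415.1, -136.2, 102.1]
tool_rot: [[0.314, 0.949, 0.0], [0.949, -0.314, -0.0], [-0.0, 0.0, -1.0]]
wrist_force: [-0.0, -0.1, -0.1]
opening: 85.3
```

Call:
drive_tool([
  {"hand": 1, "offset": [0, 0, 0], "spin": 0.1496},
  {"hand": 1, "offset": [0, 0, 0], "spin": 0.1496},
  {"hand": 1, "offset": [0, 0, 0], "spin": 0.1496},
  {"hand": 1, "offset": [0, 0, 0], "spin": 0.1496},
  {"hand": 1, "offset": [0, 0, 0], "spin": 0.1496},
])

```text
t: 52.2
tcp_pos: [415.1, -136.2, 102.2]
tool_rot: [[0.876, 0.483, 0.0], [0.483, -0.876, -0.0], [0.0, 0.0, -1.0]]
wrist_force: [0.3, 0.0, -0.1]
opening: 85.4
```

Call:
drive_tool([
  {"hand": 1, "offset": [0, 0, 0], "spin": 0.15},
  {"hand": 1, "offset": [0, 0, 0], "spin": 0},
  {"hand": 1, "offset": [0, 0, 0], "spin": 0},
])

```text
t: 52.5
tcp_pos: [415.1, -136.1, 101.9]
tool_rot: [[0.934, 0.356, 0.0], [0.356, -0.934, -0.0], [0.0, 0.0, -1.0]]
wrist_force: [0.9, 0.7, -0.1]
opening: 85.1
```

```bash
python3 - <<'E'
from h import *
goto(415,-136.2,67.2,-2.781+np.pi)
E
```

```text
t 52.50 tcp [ 415.1 -136.1  101.9] yaw(x-axis) 0.364 tilt [ 0. -0.] F [ 0.9  0.7 -0.1] Tz 0.03 open 85.1 q6 0.78 q1 -0.42
offset total cm [-0.01  0.    3.47] spin -3.138->q6 -2.35; spin 0.004->q6 0.79; spin -3.138->q6 -2.35;
```

Call:
drive_tool([
  {"hand": 1, "offset": [0, 0, 2], "spin": 0},
  {"hand": 1, "offset": [0, 0, 1.5], "spin": 0},
  {"hand": 0, "offset": [0, 0, 0], "spin": 0},
  {"hand": 0, "offset": [0, 0, 0], "spin": 0},
  {"hand": 0, "offset": [0, 0, 0], "spin": 0},
])

```text
t: 53.0
tcp_pos: [415.4, -136.3, 67.2]
tool_rot: [[0.936, 0.353, 0.001], [0.353, -0.936, -0.0], [0.001, 0.001, -1.0]]
wrist_force: [0.1, -0.5, -0.9]
opening: 44.2
```

Call:
drive_tool([
  {"hand": 0, "offset": [0, 0, 0], "spin": 0},
  {"hand": 0, "offset": [0, 0, 0], "spin": 0},
  {"hand": 0, "offset": [0, 0, 0], "spin": 0},
  {"hand": 0, "offset": [0, 0, 0], "spin": 0},
])

```text
t: 53.4
tcp_pos: [415.2, -136.0, 67.1]
tool_rot: [[0.936, 0.352, 0.001], [0.352, -0.936, -0.0], [0.0, 0.0, -1.0]]
wrist_force: [-2.3, 2.4, 8.8]
opening: 13.1
```

Call:
drive_tool([
  {"hand": 0, "offset": [0, 0, 0], "spin": -0.08},
  {"hand": 0, "offset": [0, 0, 0], "spin": -0.12},
  {"hand": 0, "offset": [0, 0, 0], "spin": -0.12},
  {"hand": 0, "offset": [0, 0, 0], "spin": -0.12},
  {"hand": 0, "offset": [0, 0, 0], "spin": -0.12},
])

```text
t: 53.9
tcp_pos: [415.0, -135.8, 67.1]
tool_rot: [[0.602, 0.798, 0.0], [0.798, -0.602, 0.0], [0.0, -0.0, -1.0]]
wrist_force: [-2.5, 5.1, 10.5]
opening: 13.2
```

Call:
drive_tool([
  {"hand": 0, "offset": [0, 0, 0], "spin": -0.12},
  {"hand": 0, "offset": [0, 0, 0], "spin": -0.12},
  {"hand": 0, "offset": [0, 0, 0], "spin": -0.12},
  {"hand": 0, "offset": [0, 0, 0], "spin": -0.12},
  {"hand": 0, "offset": [0, 0, 0], "spin": 0},
])

```text
t: 54.4
tcp_pos: [414.7, -135.7, 67.1]
tool_rot: [[0.166, 0.986, -0.001], [0.986, -0.166, 0.001], [0.001, -0.001, -1.0]]
wrist_force: [-4.3, 6.2, 12.0]
opening: 12.3
```

```bash
python3 - <<'E'
from h import *
snap("18")
state()
crop("top","18","z18.png",295,355,270,290,12)
E
```

```text
t 54.50 tcp [ 414.7 -135.6   67.1] yaw(x-axis) 1.400 tilt [-0.001  0.001] F [-4.1  5.8 11.7] Tz 0.06 open 13.0 q6 -0.25 q1 -0.42
```

View pics/z18.png

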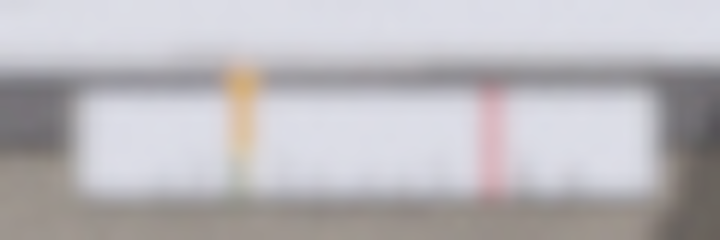

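Call:
drive_tool([
  {"hand": 0, "offset": [0, 0, 0], "spin": -0.06},
  {"hand": 0, "offset": [0, 0, 0], "spin": -0.06},
  {"hand": 0, "offset": [0, 0, 0], "spin": -0.05},
  {"hand": 0, "offset": [0, 0, 0], "spin": 0},
])

```text
t: 54.9
tcp_pos: [414.6, -135.6, 67.1]
tool_rot: [[-0.001, 1.0, -0.001], [1.0, 0.001, 0.001], [0.001, -0.001, -1.0]]
wrist_force: [-4.2, 6.3, 13.2]
opening: 12.9
```

```bash
python3 - <<'E'
from h import *
state()
E
```

```text
t 54.90 tcp [ 414.6 -135.6   67.1] yaw(x-axis) 1.572 tilt [-0.001  0.001] F [-4.2  6.3 13.2] Tz 0.07 open 12.9 q6 -0.42 q1 -0.42
```

Call:
drive_tool([
  {"hand": 0, "offset": [0, 0, 0], "spin": -0.04},
  {"hand": 0, "offset": [0, 0, 0], "spin": -0.03},
  {"hand": 0, "offset": [0, 0, 0], "spin": 0},
])

```text
t: 55.2
tcp_pos: [414.6, -135.6, 67.2]
tool_rot: [[-0.066, 0.998, -0.0], [0.998, 0.066, 0.002], [0.002, -0.0, -1.0]]
wrist_force: [-5.0, 4.4, 14.2]
opening: 13.2
```

```bash
python3 - <<'E'
from h import *
state()
E
```

```text
t 55.20 tcp [ 414.6 -135.6   67.2] yaw(x-axis) 1.636 tilt [-0.     0.002] F [-5.   4.4 14.2] Tz -1.92 open 13.2 q6 -0.49 q1 -0.42
```

Stop reached (Tz jumped to -1.9 N m). Releasing.

Call:
drive_tool([
  {"hand": 0.9, "offset": [0, 0, 0], "spin": 0},
  {"hand": 0.9, "offset": [0, 0, 0], "spin": 0},
  {"hand": 0.9, "offset": [0, 0, 0], "spin": 0},
  {"hand": 0.9, "offset": [0, 0, -2], "spin": 0},
  {"hand": 0.9, "offset": [0, 0, -4], "spin": 0},
])

```text
t: 55.7
tcp_pos: [413.7, -135.5, 125.4]
tool_rot: [[-0.069, 0.998, -0.004], [0.998, 0.069, 0.002], [0.002, -0.004, -1.0]]
wrist_force: [0.6, -0.8, 1.2]
opening: 76.8
```

Call:
drive_tool([
  {"hand": 0.9, "offset": [0, 0, -3], "spin": 0},
  {"hand": 0.9, "offset": [-4.5, 0, 0], "spin": 0},
  {"hand": 0.9, "offset": [-4.5, 0, 0], "spin": 0},
  {"hand": 0.9, "offset": [-4.5, 0, 0], "spin": 0},
  {"hand": 0.9, "offset": [-4.5, 0, 0], "spin": 0},
])

```text
t: 56.2
tcp_pos: [427.3, -317.6, 156.6]
tool_rot: [[-0.069, 0.998, 0.0], [0.998, 0.069, -0.0], [-0.0, 0.0, -1.0]]
wrist_force: [1.0, 1.1, 0.3]
opening: 76.6
```

```bash
python3 - <<'E'
from h import *
snap("19")
goto(519,-38,160,np.radians(90))
crop("top","19","z19.png",265,475,190,330,3.5)
crop("side","19","z19s.png",190,430,170,380,2.7)
E
```

```text
t 56.30 tcp [ 427.5 -320.1  156.5] yaw(x-axis) 1.637 tilt [ 0.001 -0.002] F [ 0.3  1.2 -0.7] Tz -0.07 open 77.1 q6 -0.80 q1 -0.73
offset total cm [27.54 10.99 -0.4 ] spin -3.076->q6 -3.87; spin 0.066->q6 -0.73; spin -3.076->q6 -3.87;
```

View pics/z19.png

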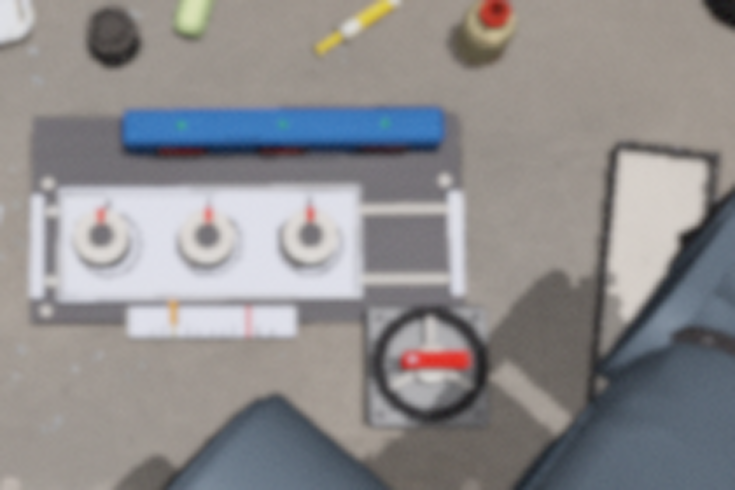

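View pics/z19s.png

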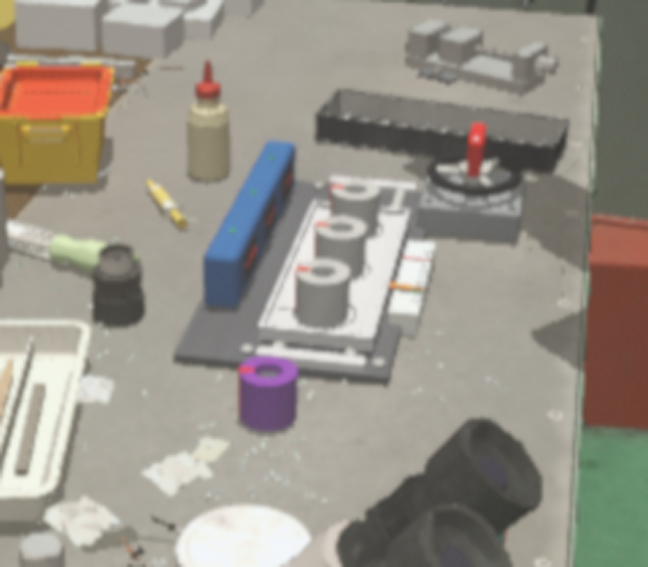

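Pointer is on the green line at its stop, and all three sleeves are standing. Now unloading.

```bash
python3 - <<'E'
from h import *
check("19",[(265+u/3.5,190+v/3.5) for u,v in((310,238),(207,238),(101,238))])
goto(519,-37.5,160,np.radians(90))
E
```

```text
[519.3 -37.3] 32 0.53 stripe 2.4 8504.0
[519.1  48.5] 30 0.63 stripe -4.3 7651.0
[519.3 136. ] 29 0.6 stripe 0.5 6446.0
t 56.30 tcp [ 427.5 -320.1  156.5] yaw(x-axis) 1.637 tilt [ 0.001 -0.002] F [ 0.3  1.2 -0.7] Tz -0.07 open 77.1 q6 -0.80 q1 -0.73
offset total cm [27.59 10.99 -0.4 ] spin -3.076->q6 -3.87; spin 0.066->q6 -0.73; spin -3.076->q6 -3.87;
```

Call:
drive_tool([
  {"hand": 0.76, "offset": [4, 1.6, 0], "spin": 0},
  {"hand": 0.76, "offset": [4, 1.6, 0], "spin": 0},
  {"hand": 0.76, "offset": [4, 1.6, 0], "spin": 0},
  {"hand": 0.76, "offset": [4, 1.6, 0], "spin": 0},
  {"hand": 0.76, "offset": [4, 1.6, 0], "spin": 0},
])

```text
t: 56.8
tcp_pos: [493.4, -108.5, 156.5]
tool_rot: [[-0.069, 0.998, -0.0], [0.998, 0.069, -0.0], [-0.0, -0.0, -1.0]]
wrist_force: [0.6, 0.1, -0.1]
opening: 64.7
```

Call:
drive_tool([
  {"hand": 0.76, "offset": [4, 1.6, 0], "spin": 0},
  {"hand": 0.76, "offset": [3.5, 1.4, 0], "spin": 0},
  {"hand": 0.76, "offset": [0, 0, 0], "spin": 0.066},
  {"hand": 0.76, "offset": [0, 0, 0], "spin": 0},
  {"hand": 0.76, "offset": [0, 0, 0], "spin": 0},
])

```text
t: 57.3
tcp_pos: [517.9, -33.8, 156.4]
tool_rot: [[-0.005, 1.0, -0.0], [1.0, 0.005, -0.0], [-0.0, -0.0, -1.0]]
wrist_force: [-0.2, 0.1, -1.4]
opening: 64.8
```

```bash
python3 - <<'E'
from h import *
goto(519,-37.5,38,np.radians(90))
E
```

```text
t 57.30 tcp [517.9 -33.8 156.4] yaw(x-axis) 1.576 tilt [-0. -0.] F [-0.2  0.1 -1.4] Tz -0.02 open 64.8 q6 -0.16 q1 -0.15
offset total cm [-0.37  0.12 11.84] spin -3.137->q6 -3.30; spin 0.005->q6 -0.15; spin -3.137->q6 -3.30;
```

Call:
drive_tool([
  {"hand": 0.76, "offset": [-0.35, 0.1, 3], "spin": 0},
  {"hand": 0.76, "offset": [0, 0, 3], "spin": 0},
  {"hand": 0.76, "offset": [0, 0, 3], "spin": 0},
  {"hand": 0.76, "offset": [0, 0, 2], "spin": 0},
  {"hand": 0.76, "offset": [0, 0, 0.8], "spin": 0},
])

```text
t: 57.8
tcp_pos: [518.0, -37.8, 36.8]
tool_rot: [[-0.003, 1.0, -0.003], [1.0, 0.003, 0.0], [0.0, -0.003, -1.0]]
wrist_force: [0.1, 0.2, 0.5]
opening: 65.0
```

Call:
drive_tool([
  {"hand": 0.76, "offset": [0, 0, 0], "spin": 0},
  {"hand": 0.3, "offset": [0, 0, 0], "spin": 0},
  {"hand": 0.3, "offset": [0, 0, 0], "spin": 0},
  {"hand": 0.3, "offset": [0, 0, 0], "spin": 0},
  {"hand": 0.3, "offset": [0, 0, 0], "spin": 0},
])

```text
t: 58.3
tcp_pos: [519.7, -37.6, 39.9]
tool_rot: [[-0.003, 1.0, 0.002], [1.0, 0.003, -0.0], [-0.001, 0.002, -1.0]]
wrist_force: [-2.7, -1.3, 6.4]
opening: 44.5
```

Call:
drive_tool([
  {"hand": 0.3, "offset": [0, 0, 0], "spin": 0},
  {"hand": 0.3, "offset": [0, 0, -1], "spin": 0},
  {"hand": 0.3, "offset": [0, 0, -3], "spin": 0},
  {"hand": 0.3, "offset": [0, 0, -4], "spin": 0},
  {"hand": 0.3, "offset": [0, 0, -4], "spin": 0},
])

```text
t: 58.8
tcp_pos: [518.8, -37.1, 160.7]
tool_rot: [[-0.003, 1.0, 0.0], [1.0, 0.003, 0.0], [0.0, 0.0, -1.0]]
wrist_force: [0.8, -0.3, -2.9]
opening: 44.7
```

```bash
python3 - <<'E'
from h import *
snap("20")
crop("top","20","z20.png",265,475,190,330,3.5)
s=state()
E
```

```text
t 58.90 tcp [521.7 -37.6 164.3] yaw(x-axis) 1.574 tilt [ 0.009 -0.001] F [ 0.3  0.3 -3. ] Tz 0.02 open 44.1 q6 -0.16 q1 -0.16
```

View pics/z20.png

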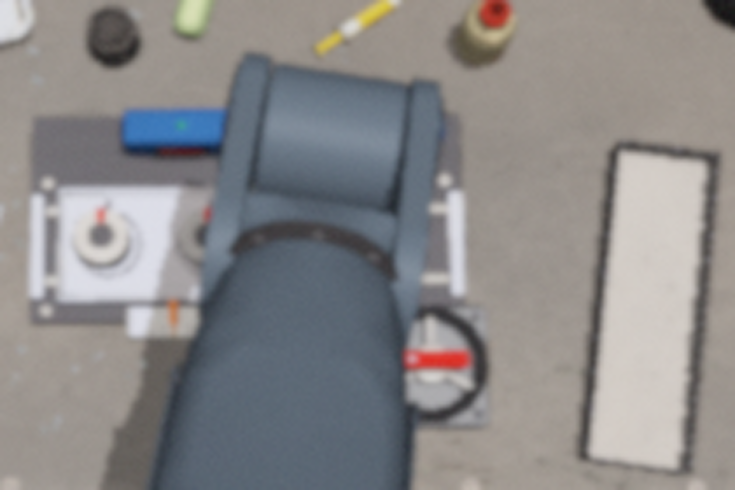

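```bash
python3 - <<'E'
from h import *
for u,v in((614,148),(717,155),(687,470),(582,458)): print(ray("top",265+u/3.5,190+v/3.5,34).round(1))
goto(545.7,-333.1,160,np.radians(82))
E
```

```text
[ 597.3 -295.5   34. ]
[ 591.3 -381.6   34. ]
[ 328.9 -344.8   34. ]
[ 338.2 -259.9   34. ]
t 58.90 tcp [521.7 -37.6 164.3] yaw(x-axis) 1.574 tilt [ 0.009 -0.001] F [ 0.3  0.3 -3. ] Tz 0.02 open 44.1 q6 -0.16 q1 -0.16
offset total cm [-29.56   2.3    0.5 ] spin -2.999->q6 -3.16; spin 0.143->q6 -0.02; spin -2.999->q6 -3.16;
```

Call:
drive_tool([
  {"hand": 0.3, "offset": [-1.5, 0.1, 0], "spin": 0},
  {"hand": 0.3, "offset": [-3.6, 0.3, 0], "spin": 0},
  {"hand": 0.3, "offset": [-3.6, 0.3, 0], "spin": 0},
  {"hand": 0.3, "offset": [-3.6, 0.3, 0], "spin": 0},
  {"hand": 0.3, "offset": [-3.6, 0.3, 0], "spin": 0},
])

```text
t: 59.4
tcp_pos: [531.7, -198.2, 157.2]
tool_rot: [[-0.003, 1.0, -0.002], [1.0, 0.003, 0.001], [0.001, -0.002, -1.0]]
wrist_force: [0.4, -0.7, -2.8]
opening: 44.3
```

Call:
drive_tool([
  {"hand": 0.3, "offset": [-3.6, 0.3, 0], "spin": 0},
  {"hand": 0.3, "offset": [-3.6, 0.3, 0], "spin": 0},
  {"hand": 0.3, "offset": [-3.6, 0.2, 0], "spin": 0},
  {"hand": 0.3, "offset": [-2.4, 0.1, 0], "spin": 0},
  {"hand": 0.3, "offset": [0, 0, 0], "spin": 0.14},
])

```text
t: 59.9
tcp_pos: [540.7, -331.6, 156.7]
tool_rot: [[0.14, 0.99, -0.002], [0.99, -0.14, 0.001], [0.0, -0.002, -1.0]]
wrist_force: [-0.0, 1.3, -2.5]
opening: 44.0
```

Call:
drive_tool([
  {"hand": 0.3, "offset": [0, 0, 0], "spin": 0},
  {"hand": 0.3, "offset": [0, 0, 0], "spin": 0},
])

```text
t: 60.1
tcp_pos: [541.4, -328.1, 157.5]
tool_rot: [[0.133, 0.991, -0.001], [0.991, -0.133, 0.001], [0.001, -0.002, -1.0]]
wrist_force: [-0.0, 0.3, -2.4]
opening: 44.2
```

```bash
python3 - <<'E'
from h import *
goto(545.7,-333.1,18.5,np.radians(82))
snap("21",("side",));crop("side","21","z21.png",280,440,150,290,4)
E
```

```text
t 60.10 tcp [ 541.4 -328.1  157.5] yaw(x-axis) 1.437 tilt [-0.001  0.001] F [-0.   0.3 -2.4] Tz 0.03 open 44.2 q6 -0.48 q1 -0.62
offset total cm [-0.45  0.51 13.9 ] spin -3.135->q6 -3.62; spin 0.006->q6 -0.48; spin -3.135->q6 -3.62;
```

View pics/z21.png

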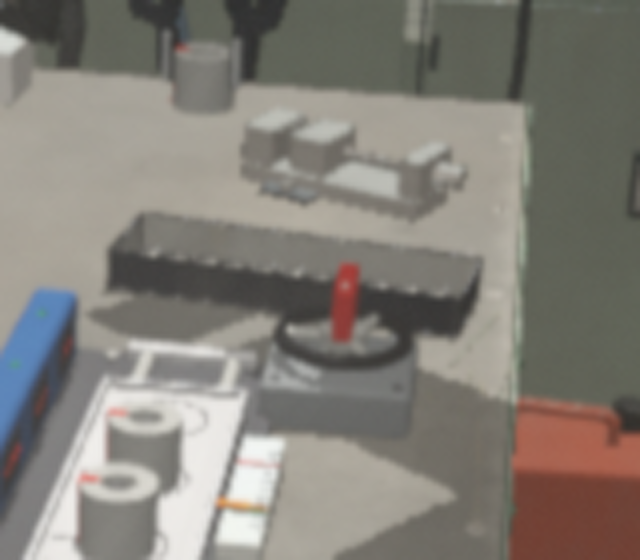

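Call:
drive_tool([
  {"hand": 0.3, "offset": [-0.4, 0.4, 1], "spin": 0},
  {"hand": 0.3, "offset": [0, 0, 3.5], "spin": 0},
  {"hand": 0.3, "offset": [0, 0, 3.5], "spin": 0},
  {"hand": 0.3, "offset": [0, 0, 3], "spin": 0},
  {"hand": 0.3, "offset": [0, 0, 1.8], "spin": 0},
])

```text
t: 60.65
tcp_pos: [544.5, -331.8, 27.2]
tool_rot: [[0.134, 0.991, -0.003], [0.991, -0.134, 0.002], [0.002, -0.003, -1.0]]
wrist_force: [-0.2, 0.7, -2.2]
opening: 44.8
```

Call:
drive_tool([
  {"hand": 0.3, "offset": [0, 0, 0.8], "spin": 0},
  {"hand": 0.3, "offset": [0, 0, 0.2], "spin": 0},
  {"hand": 0.3, "offset": [0, 0, 0], "spin": 0},
  {"hand": 0.3, "offset": [0, 0, 0], "spin": 0},
])

```text
t: 61.05
tcp_pos: [546.0, -333.1, 21.6]
tool_rot: [[0.136, 0.991, 0.001], [0.991, -0.136, -0.001], [-0.001, 0.002, -1.0]]
wrist_force: [-0.4, -0.3, -2.6]
opening: 44.4
```

Call:
drive_tool([
  {"hand": 0.3, "offset": [0, 0, 0.2], "spin": 0},
  {"hand": 0.3, "offset": [0, 0, 0.15], "spin": 0},
  {"hand": 0.3, "offset": [0, 0, 0], "spin": 0},
])

```text
t: 61.35
tcp_pos: [545.8, -332.9, 18.0]
tool_rot: [[0.136, 0.991, 0.001], [0.991, -0.136, -0.001], [-0.0, 0.001, -1.0]]
wrist_force: [-2.2, 1.8, 5.0]
opening: 44.4
```

Contact. Releasing, rising, and going for B at (519, 47.5).

Call:
drive_tool([
  {"hand": 0.7, "offset": [0, 0, 0], "spin": 0},
  {"hand": 0.7, "offset": [0, 0, 0], "spin": 0},
  {"hand": 0.7, "offset": [0, 0, 0], "spin": 0},
  {"hand": 0.7, "offset": [0, 0, -1.5], "spin": 0},
  {"hand": 0.7, "offset": [0, 0, -4], "spin": 0},
])

```text
t: 61.85
tcp_pos: [543.9, -331.6, 70.4]
tool_rot: [[0.137, 0.991, -0.005], [0.991, -0.137, 0.003], [0.003, -0.005, -1.0]]
wrist_force: [0.2, -0.5, 0.2]
opening: 59.7
```

Call:
drive_tool([
  {"hand": 0.76, "offset": [0, 0, -4], "spin": 0},
  {"hand": 0.76, "offset": [0, 0, -4], "spin": 0},
  {"hand": 0.76, "offset": [0, 0, 0], "spin": -0.14},
  {"hand": 0.76, "offset": [0, 0, 0], "spin": 0},
  {"hand": 0.76, "offset": [0, 0, 0], "spin": 0},
])

```text
t: 62.35
tcp_pos: [545.2, -332.4, 151.9]
tool_rot: [[0.001, 1.0, -0.001], [1.0, -0.001, 0.0], [0.0, -0.001, -1.0]]
wrist_force: [0.2, 0.2, 0.6]
opening: 65.1
```

```bash
python3 - <<'E'
from h import *
goto(519,47.7,155,np.radians(90))
snap("22",("side",));crop("side","22","z22.png",270,430,150,290,4)
E
```

```text
t 62.35 tcp [ 545.2 -332.4  151.9] yaw(x-axis) 1.570 tilt [-0.001  0.   ] F [0.2 0.2 0.6] Tz 0.01 open 65.1 q6 -0.62 q1 -0.62
offset total cm [38.01 -2.64 -0.29] spin 3.141->q6 2.52; spin -0.001->q6 -0.62; spin 3.141->q6 2.52;
```

View pics/z22.png

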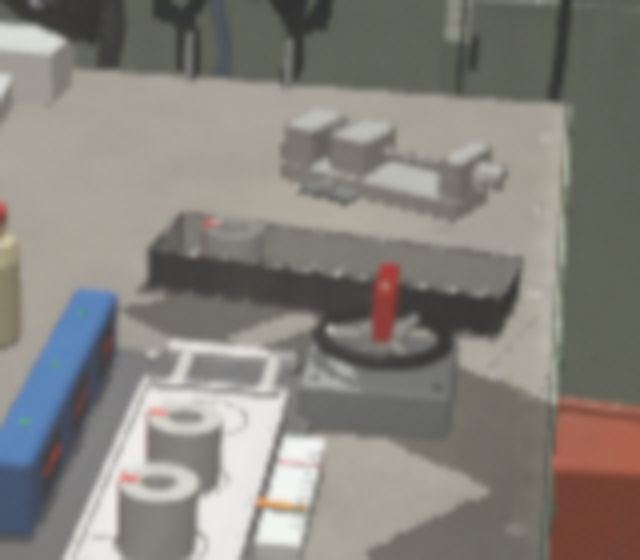

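Call:
drive_tool([
  {"hand": 0.76, "offset": [3, -0.2, 0], "spin": 0},
  {"hand": 0.76, "offset": [4.4, -0.3, 0], "spin": 0},
  {"hand": 0.76, "offset": [4.4, -0.3, 0], "spin": 0},
  {"hand": 0.76, "offset": [4.4, -0.3, 0], "spin": 0},
  {"hand": 0.76, "offset": [4.4, -0.3, 0], "spin": 0},
])

```text
t: 62.9
tcp_pos: [530.0, -125.0, 151.3]
tool_rot: [[0.0, 1.0, -0.002], [1.0, -0.0, 0.001], [0.001, -0.002, -1.0]]
wrist_force: [0.5, 0.5, -0.6]
opening: 65.0
```

Call:
drive_tool([
  {"hand": 0.76, "offset": [4.4, -0.3, 0], "spin": 0},
  {"hand": 0.76, "offset": [4.4, -0.3, 0], "spin": 0},
  {"hand": 0.76, "offset": [4.4, -0.3, 0], "spin": 0},
  {"hand": 0.76, "offset": [4, -0.3, 0], "spin": 0},
  {"hand": 0.76, "offset": [0, 0, 0], "spin": 0},
])

```text
t: 63.4
tcp_pos: [517.3, 48.9, 151.3]
tool_rot: [[-0.004, 1.0, -0.002], [1.0, 0.004, 0.001], [0.001, -0.002, -1.0]]
wrist_force: [-0.5, -0.8, -0.6]
opening: 64.9
```

Call:
drive_tool([
  {"hand": 0.76, "offset": [0, 0, 0], "spin": 0},
  {"hand": 0.76, "offset": [0, 0, 0], "spin": 0},
])

```text
t: 63.6
tcp_pos: [518.3, 44.4, 151.6]
tool_rot: [[-0.001, 1.0, -0.001], [1.0, 0.001, -0.0], [-0.0, -0.001, -1.0]]
wrist_force: [-0.5, -0.6, 0.0]
opening: 64.6
```

```bash
python3 - <<'E'
from h import *
snap("23");crop("side","23","z23.png",190,390,160,380,2.7);crop("top","23","z23t.png",265,475,190,330,3.5)
goto(519,47.7,38,np.radians(90))
E
```

```text
t 63.70 tcp [518.4  44.2 151.8] yaw(x-axis) 1.572 tilt [-0. -0.] F [-0.  -0.6 -0.5] Tz 0.02 open 65.2 q6 -0.01 q1 -0.00
offset total cm [ 0.35  0.07 11.38] spin -3.141->q6 -3.15; spin 0.001->q6 -0.00; spin -3.141->q6 -3.15;
```

View pics/z23.png

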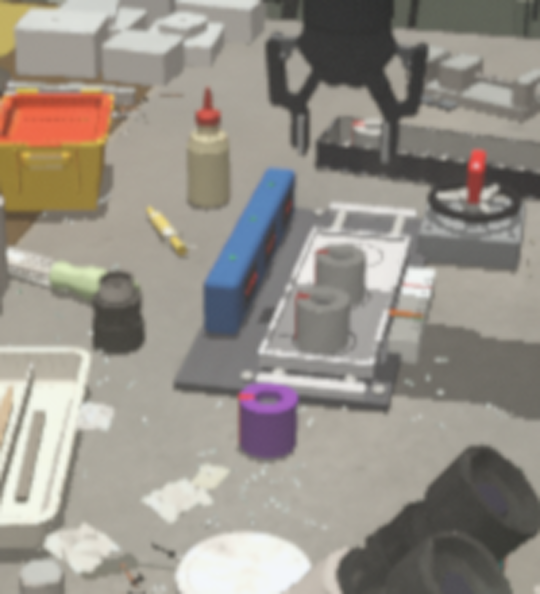

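View pics/z23t.png

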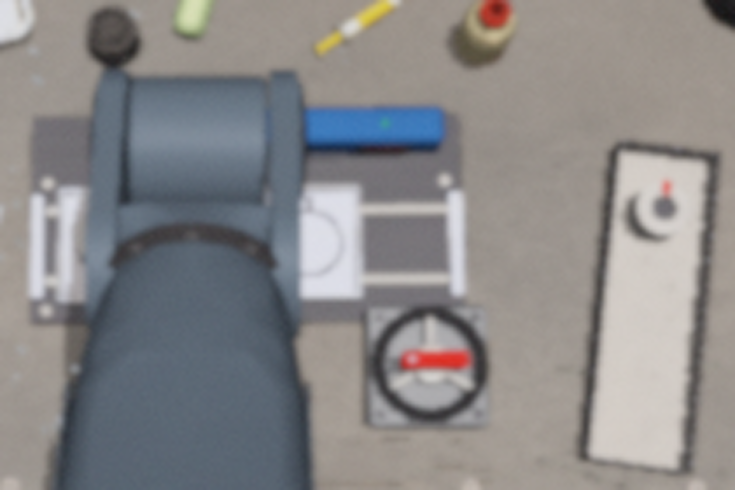

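The top view shows A inside the tray (crop (660,208)), and the side view shows B and C still on their rings. Picking B.

Call:
drive_tool([
  {"hand": 0.76, "offset": [0.35, 0.05, 3], "spin": 0},
  {"hand": 0.76, "offset": [0, 0, 3], "spin": 0},
  {"hand": 0.76, "offset": [0, 0, 3], "spin": 0},
  {"hand": 0.76, "offset": [0, 0, 1.7], "spin": 0},
  {"hand": 0.76, "offset": [0, 0, 0.7], "spin": 0},
])

```text
t: 64.2
tcp_pos: [518.0, 47.8, 36.3]
tool_rot: [[-0.001, 1.0, -0.003], [1.0, 0.001, -0.0], [-0.0, -0.003, -1.0]]
wrist_force: [-0.4, -0.5, 0.6]
opening: 64.7
```

Call:
drive_tool([
  {"hand": 0.76, "offset": [0, 0, 0], "spin": 0},
  {"hand": 0.3, "offset": [0, 0, 0], "spin": 0},
  {"hand": 0.3, "offset": [0, 0, 0], "spin": 0},
  {"hand": 0.3, "offset": [0, 0, 0], "spin": 0},
  {"hand": 0.3, "offset": [0, 0, 0], "spin": 0},
])

```text
t: 64.7
tcp_pos: [519.5, 48.5, 39.3]
tool_rot: [[-0.003, 1.0, 0.002], [1.0, 0.003, -0.0], [-0.0, 0.002, -1.0]]
wrist_force: [-1.6, -2.3, 7.4]
opening: 44.4
```

Call:
drive_tool([
  {"hand": 0.3, "offset": [0, 0, 0], "spin": 0},
  {"hand": 0.3, "offset": [0, 0, -1], "spin": 0},
  {"hand": 0.3, "offset": [0, 0, -3], "spin": 0},
  {"hand": 0.3, "offset": [0, 0, -4], "spin": 0},
  {"hand": 0.3, "offset": [0, 0, -4], "spin": 0},
])

```text
t: 65.2
tcp_pos: [518.5, 48.8, 160.1]
tool_rot: [[-0.003, 1.0, 0.0], [1.0, 0.003, 0.0], [0.0, 0.0, -1.0]]
wrist_force: [0.9, -0.2, -2.6]
opening: 43.8
```

```bash
python3 - <<'E'
from h import *
goto(466,-322,160,np.radians(82))
E
```

```text
t 65.20 tcp [518.5  48.8 160.1] yaw(x-axis) 1.574 tilt [0. 0.] F [ 0.9 -0.2 -2.6] Tz 0.01 open 43.8 q6 0.00 q1 0.00
offset total cm [-3.706e+01 -5.360e+00  1.000e-02] spin -2.999->q6 -3.00; spin 0.143->q6 0.14; spin -2.999->q6 -3.00;
```

Call:
drive_tool([
  {"hand": 0.3, "offset": [-1.5, -0.2, 0], "spin": 0},
  {"hand": 0.3, "offset": [-3.6, -0.5, 0], "spin": 0},
  {"hand": 0.3, "offset": [-3.6, -0.5, 0], "spin": 0},
  {"hand": 0.3, "offset": [-3.6, -0.5, 0], "spin": 0},
  {"hand": 0.3, "offset": [-3.6, -0.5, 0], "spin": 0},
])

```text
t: 65.7
tcp_pos: [496.6, -111.9, 158.1]
tool_rot: [[-0.003, 1.0, 0.0], [1.0, 0.003, 0.0], [0.0, 0.0, -1.0]]
wrist_force: [0.3, 0.3, -2.2]
opening: 44.2
```

Call:
drive_tool([
  {"hand": 0.3, "offset": [-3.6, -0.5, 0], "spin": 0},
  {"hand": 0.3, "offset": [-3.6, -0.5, 0], "spin": 0},
  {"hand": 0.3, "offset": [-3.6, -0.5, 0], "spin": 0},
  {"hand": 0.3, "offset": [-3.6, -0.5, 0], "spin": 0},
  {"hand": 0.3, "offset": [-3.6, -0.6, 0], "spin": 0},
])

```text
t: 66.2
tcp_pos: [471.1, -292.0, 158.1]
tool_rot: [[-0.003, 1.0, 0.0], [1.0, 0.003, 0.0], [0.0, 0.0, -1.0]]
wrist_force: [0.1, 0.2, -1.1]
opening: 44.6
```

Call:
drive_tool([
  {"hand": 0.3, "offset": [-3.1, -0.5, 0], "spin": 0},
  {"hand": 0.3, "offset": [0, 0, 0], "spin": 0.143},
  {"hand": 0.3, "offset": [0, 0, 0], "spin": 0},
  {"hand": 0.3, "offset": [0, 0, 0], "spin": 0},
  {"hand": 0.3, "offset": [0, 0, 0], "spin": 0},
])

```text
t: 66.7
tcp_pos: [467.0, -320.9, 158.0]
tool_rot: [[0.136, 0.991, -0.0], [0.991, -0.136, 0.0], [0.0, -0.0, -1.0]]
wrist_force: [0.5, 0.6, -0.9]
opening: 44.3
```

```bash
python3 - <<'E'
from h import *
goto(466,-322,17.5,np.radians(82))
snap("24",("side",));crop("side","24","z24.png",270,430,150,290,4)
E
```

```text
t 66.70 tcp [ 467.  -320.9  158. ] yaw(x-axis) 1.434 tilt [-0.  0.] F [ 0.5  0.6 -0.9] Tz -0.01 open 44.3 q6 -0.55 q1 -0.68
offset total cm [-0.13 -0.08 14.05] spin -3.138->q6 -3.69; spin 0.003->q6 -0.54; spin -3.138->q6 -3.69;
```

View pics/z24.png

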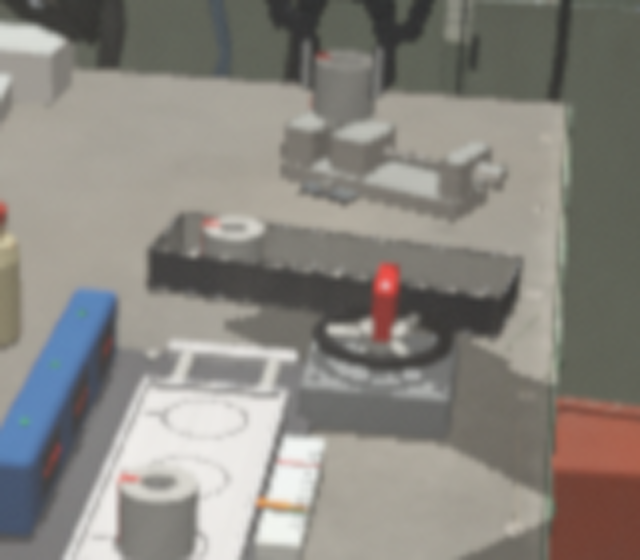

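B is held above the tray, which hasn't moved. Lowering.

Call:
drive_tool([
  {"hand": 0.3, "offset": [-0.1, 0, 1], "spin": 0},
  {"hand": 0.3, "offset": [0, 0, 3.5], "spin": 0},
  {"hand": 0.3, "offset": [0, 0, 3.5], "spin": 0},
  {"hand": 0.3, "offset": [0, 0, 3], "spin": 0},
  {"hand": 0.3, "offset": [0, 0, 1.8], "spin": 0},
])

```text
t: 67.25
tcp_pos: [465.8, -321.3, 27.0]
tool_rot: [[0.138, 0.99, -0.002], [0.99, -0.138, 0.002], [0.002, -0.003, -1.0]]
wrist_force: [0.4, 0.5, -1.5]
opening: 44.1
```

Call:
drive_tool([
  {"hand": 0.3, "offset": [0, 0, 0.9], "spin": 0},
  {"hand": 0.3, "offset": [0, 0, 0.2], "spin": 0},
  {"hand": 0.3, "offset": [0, 0, 0.1], "spin": 0},
  {"hand": 0.3, "offset": [0, 0, 0], "spin": 0},
  {"hand": 0.3, "offset": [0, 0, 0], "spin": 0},
])

```text
t: 67.75
tcp_pos: [467.2, -322.7, 18.8]
tool_rot: [[0.139, 0.99, 0.001], [0.99, -0.139, -0.001], [-0.001, 0.001, -1.0]]
wrist_force: [-0.5, 1.1, -1.1]
opening: 44.3
```

Call:
drive_tool([
  {"hand": 0.3, "offset": [0, 0, 0.12], "spin": 0},
  {"hand": 0.3, "offset": [0, 0, 0.08], "spin": 0},
  {"hand": 0.3, "offset": [0, 0, 0], "spin": 0},
])

```text
t: 68.05
tcp_pos: [467.1, -322.7, 17.3]
tool_rot: [[0.139, 0.99, 0.001], [0.99, -0.139, -0.001], [-0.001, 0.001, -1.0]]
wrist_force: [-3.6, 3.2, 13.2]
opening: 44.3
```

Call:
drive_tool([
  {"hand": 0.7, "offset": [0, 0, 0], "spin": 0},
  {"hand": 0.7, "offset": [0, 0, 0], "spin": 0},
  {"hand": 0.7, "offset": [0, 0, 0], "spin": 0},
  {"hand": 0.7, "offset": [0, 0, -1.5], "spin": 0},
  {"hand": 0.7, "offset": [0, 0, -4], "spin": 0},
])

```text
t: 68.55
tcp_pos: [465.4, -321.3, 69.7]
tool_rot: [[0.14, 0.99, -0.004], [0.99, -0.14, 0.004], [0.003, -0.005, -1.0]]
wrist_force: [0.0, 0.1, 0.7]
opening: 59.9
```

Call:
drive_tool([
  {"hand": 0.76, "offset": [0, 0, -4], "spin": 0},
  {"hand": 0.76, "offset": [0, 0, -4], "spin": 0},
  {"hand": 0.76, "offset": [0, 0, 0], "spin": -0.143},
  {"hand": 0.76, "offset": [0, 0, 0], "spin": 0},
  {"hand": 0.76, "offset": [0, 0, 0], "spin": 0},
])

```text
t: 69.05
tcp_pos: [466.5, -322.2, 151.0]
tool_rot: [[0.001, 1.0, -0.0], [1.0, -0.001, 0.0], [0.0, -0.0, -1.0]]
wrist_force: [-0.6, -0.3, -0.2]
opening: 65.3
```

```bash
python3 - <<'E'
from h import *
goto(519,133.5,150,np.radians(90))
E
```

```text
t 69.05 tcp [ 466.5 -322.2  151. ] yaw(x-axis) 1.570 tilt [-0.  0.] F [-0.6 -0.3 -0.2] Tz -0.04 open 65.3 q6 -0.69 q1 -0.69
offset total cm [45.57  5.22  0.11] spin 3.141->q6 2.46; spin -0.001->q6 -0.69; spin 3.141->q6 2.46;
```

Call:
drive_tool([
  {"hand": 0.76, "offset": [3, 0.4, 0], "spin": 0},
  {"hand": 0.76, "offset": [4.3, 0.5, 0], "spin": 0},
  {"hand": 0.76, "offset": [4.3, 0.5, 0], "spin": 0},
  {"hand": 0.76, "offset": [4.3, 0.5, 0], "spin": 0},
  {"hand": 0.76, "offset": [4.3, 0.5, 0], "spin": 0},
])

```text
t: 69.55
tcp_pos: [489.6, -118.6, 150.3]
tool_rot: [[0.001, 1.0, -0.002], [1.0, -0.001, 0.001], [0.001, -0.002, -1.0]]
wrist_force: [1.3, -0.0, -0.4]
opening: 64.7
```

Call:
drive_tool([
  {"hand": 0.76, "offset": [4.3, 0.5, 0], "spin": 0},
  {"hand": 0.76, "offset": [4.3, 0.5, 0], "spin": 0},
  {"hand": 0.76, "offset": [4.3, 0.5, 0], "spin": 0},
  {"hand": 0.76, "offset": [4.3, 0.5, 0], "spin": 0},
  {"hand": 0.76, "offset": [4.3, 0.5, 0], "spin": 0},
])

```text
t: 70.05
tcp_pos: [514.0, 96.5, 150.3]
tool_rot: [[0.001, 1.0, -0.002], [1.0, -0.001, -0.0], [-0.0, -0.002, -1.0]]
wrist_force: [0.2, -0.1, 0.6]
opening: 64.9
```

Call:
drive_tool([
  {"hand": 0.76, "offset": [3.9, 0.4, 0], "spin": 0},
  {"hand": 0.76, "offset": [0, 0, 0], "spin": 0},
  {"hand": 0.76, "offset": [0, 0, 0], "spin": 0},
  {"hand": 0.76, "offset": [0, 0, 0], "spin": 0},
])

```text
t: 70.45
tcp_pos: [518.1, 132.9, 150.5]
tool_rot: [[-0.001, 1.0, -0.001], [1.0, 0.001, -0.0], [-0.0, -0.001, -1.0]]
wrist_force: [0.9, -0.5, 0.4]
opening: 64.9
```

```bash
python3 - <<'E'
from h import *
snap("25");crop("side","25","z25.png",190,390,160,380,2.7);crop("top","25","z25t.png",265,475,190,330,3.5)
goto(519,133.5,38,np.radians(90))
E
```

```text
t 70.55 tcp [518.3 132.7 150.8] yaw(x-axis) 1.572 tilt [-0.001 -0.   ] F [-1.1 -0.6  0.1] Tz -0.01 open 64.9 q6 0.16 q1 0.16
offset total cm [ 0.09  0.08 11.28] spin -3.141->q6 -2.98; spin 0.001->q6 0.16; spin -3.141->q6 -2.98;
```

View pics/z25.png

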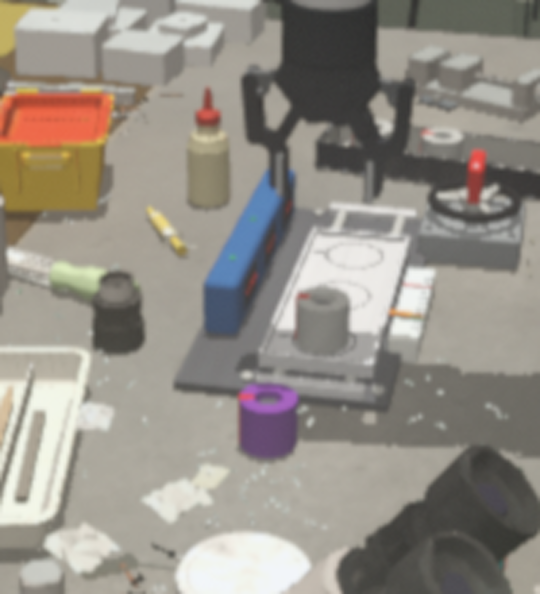

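View pics/z25t.png

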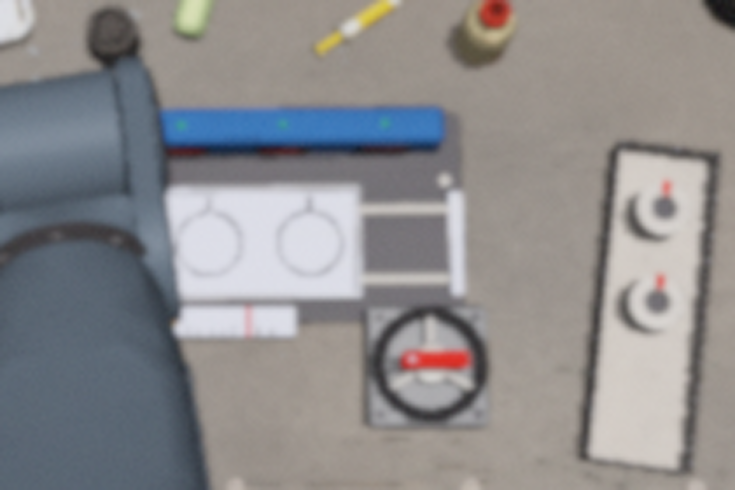

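A and B are in the tray, at crop (660,208) and (653,302). Picking C.

Call:
drive_tool([
  {"hand": 0.76, "offset": [0.1, 0.05, 3], "spin": 0},
  {"hand": 0.76, "offset": [0, 0, 3], "spin": 0},
  {"hand": 0.76, "offset": [0, 0, 3], "spin": 0},
  {"hand": 0.76, "offset": [0, 0, 1.7], "spin": 0},
  {"hand": 0.76, "offset": [0, 0, 0.6], "spin": 0},
])

```text
t: 71.05
tcp_pos: [518.0, 133.7, 36.4]
tool_rot: [[-0.001, 1.0, -0.003], [1.0, 0.001, -0.0], [-0.0, -0.003, -1.0]]
wrist_force: [0.3, -0.4, 1.0]
opening: 64.8
```

Call:
drive_tool([
  {"hand": 0.76, "offset": [0, 0, 0], "spin": 0},
  {"hand": 0.3, "offset": [0, 0, 0], "spin": 0},
  {"hand": 0.3, "offset": [0, 0, 0], "spin": 0},
  {"hand": 0.3, "offset": [0, 0, 0], "spin": 0},
  {"hand": 0.3, "offset": [0, 0, 0], "spin": 0},
])

```text
t: 71.55
tcp_pos: [519.6, 134.6, 39.4]
tool_rot: [[-0.003, 1.0, 0.002], [1.0, 0.003, 0.0], [0.0, 0.002, -1.0]]
wrist_force: [-1.5, -1.9, 5.6]
opening: 44.7
```

Call:
drive_tool([
  {"hand": 0.3, "offset": [0, 0, 0], "spin": 0},
  {"hand": 0.3, "offset": [0, 0, -1], "spin": 0},
  {"hand": 0.3, "offset": [0, 0, -3], "spin": 0},
  {"hand": 0.3, "offset": [0, 0, -4], "spin": 0},
  {"hand": 0.3, "offset": [0, 0, -4], "spin": 0},
])

```text
t: 72.05
tcp_pos: [518.6, 134.7, 160.2]
tool_rot: [[-0.003, 1.0, -0.0], [1.0, 0.003, 0.0], [0.0, -0.0, -1.0]]
wrist_force: [0.2, -0.4, -1.8]
opening: 44.4
```

```bash
python3 - <<'E'
from h import *
goto(387,-311,160,np.radians(82))
E
```

```text
t 72.05 tcp [518.6 134.7 160.2] yaw(x-axis) 1.574 tilt [-0.  0.] F [ 0.2 -0.4 -1.8] Tz -0.01 open 44.4 q6 0.16 q1 0.17
offset total cm [-4.453e+01 -1.329e+01  1.000e-02] spin -2.999->q6 -2.83; spin 0.143->q6 0.31; spin -2.999->q6 -2.83;
```

Call:
drive_tool([
  {"hand": 0.3, "offset": [-1.5, -0.4, 0], "spin": 0},
  {"hand": 0.3, "offset": [-3.6, -1.1, 0], "spin": 0},
  {"hand": 0.3, "offset": [-3.6, -1.1, 0], "spin": 0},
  {"hand": 0.3, "offset": [-3.6, -1.1, 0], "spin": 0},
  {"hand": 0.3, "offset": [-3.6, -1.1, 0], "spin": 0},
])

```text
t: 72.55
tcp_pos: [470.2, -25.9, 157.9]
tool_rot: [[-0.003, 1.0, -0.0], [1.0, 0.003, 0.0], [0.0, -0.0, -1.0]]
wrist_force: [-0.0, -0.6, -2.8]
opening: 44.5
```

Call:
drive_tool([
  {"hand": 0.3, "offset": [-3.6, -1.1, 0], "spin": 0},
  {"hand": 0.3, "offset": [-3.6, -1.1, 0], "spin": 0},
  {"hand": 0.3, "offset": [-3.6, -1.1, 0], "spin": 0},
  {"hand": 0.3, "offset": [-3.6, -1.1, 0], "spin": 0},
  {"hand": 0.3, "offset": [-3.6, -1.1, 0], "spin": 0},
])

```text
t: 73.05
tcp_pos: [415.7, -206.0, 158.0]
tool_rot: [[-0.003, 1.0, -0.0], [1.0, 0.003, 0.0], [0.0, -0.0, -1.0]]
wrist_force: [1.1, 0.3, -2.9]
opening: 44.4
```

Call:
drive_tool([
  {"hand": 0.3, "offset": [-3.6, -1.1, 0], "spin": 0},
  {"hand": 0.3, "offset": [-3.6, -1, 0], "spin": 0},
  {"hand": 0.3, "offset": [-3.4, -0.9, 0], "spin": 0},
  {"hand": 0.3, "offset": [0, 0, 0], "spin": 0.143},
  {"hand": 0.3, "offset": [0, 0, 0], "spin": 0},
])

```text
t: 73.55
tcp_pos: [386.3, -311.1, 157.7]
tool_rot: [[0.144, 0.99, -0.001], [0.99, -0.144, 0.001], [0.0, -0.001, -1.0]]
wrist_force: [-0.7, 1.8, -2.8]
opening: 44.2
```

Call:
drive_tool([
  {"hand": 0.3, "offset": [0, 0, 0], "spin": 0},
  {"hand": 0.3, "offset": [0, 0, 0], "spin": 0},
])

```text
t: 73.75
tcp_pos: [387.2, -310.0, 158.0]
tool_rot: [[0.136, 0.991, -0.0], [0.991, -0.136, 0.0], [0.0, -0.0, -1.0]]
wrist_force: [0.4, -0.2, -2.8]
opening: 44.3
```

```bash
python3 - <<'E'
from h import *
goto(387,-311,17.5,np.radians(82))
snap("26",("side",));crop("side","26","z26.png",270,430,150,290,4)
E
```

```text
t 73.75 tcp [ 387.2 -310.   158. ] yaw(x-axis) 1.434 tilt [-0.  0.] F [ 0.4 -0.2 -2.8] Tz -0.01 open 44.3 q6 -0.63 q1 -0.77
offset total cm [-1.000e-01 -1.000e-02  1.405e+01] spin -3.138->q6 -3.77; spin 0.003->q6 -0.63; spin -3.138->q6 -3.77;
```

View pics/z26.png

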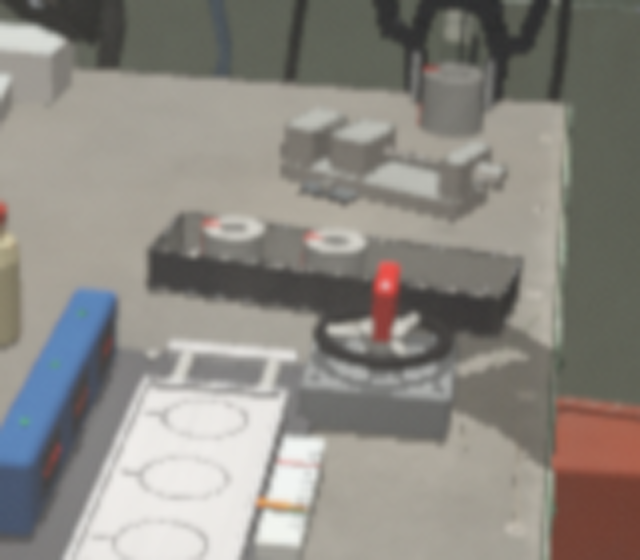

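Call:
drive_tool([
  {"hand": 0.3, "offset": [-0.1, 0, 1], "spin": 0},
  {"hand": 0.3, "offset": [0, 0, 3.5], "spin": 0},
  {"hand": 0.3, "offset": [0, 0, 3.5], "spin": 0},
  {"hand": 0.3, "offset": [0, 0, 3], "spin": 0},
  {"hand": 0.3, "offset": [0, 0, 1.8], "spin": 0},
])

```text
t: 74.3
tcp_pos: [386.3, -310.5, 27.3]
tool_rot: [[0.138, 0.99, -0.002], [0.99, -0.138, 0.002], [0.002, -0.002, -1.0]]
wrist_force: [-0.5, -0.4, -2.2]
opening: 44.2
```

Call:
drive_tool([
  {"hand": 0.3, "offset": [0, 0, 0.9], "spin": 0},
  {"hand": 0.3, "offset": [0, 0, 0.2], "spin": 0},
  {"hand": 0.3, "offset": [0, 0, 0.1], "spin": 0},
  {"hand": 0.3, "offset": [0, 0, 0], "spin": 0},
  {"hand": 0.3, "offset": [0, 0, 0], "spin": 0},
])

```text
t: 74.8
tcp_pos: [387.5, -312.0, 18.8]
tool_rot: [[0.139, 0.99, 0.001], [0.99, -0.139, -0.001], [-0.001, 0.001, -1.0]]
wrist_force: [-0.0, -0.4, -2.7]
opening: 44.2
```

Call:
drive_tool([
  {"hand": 0.3, "offset": [0, 0, 0.12], "spin": 0},
  {"hand": 0.3, "offset": [0, 0, 0.08], "spin": 0},
  {"hand": 0.3, "offset": [0, 0, 0], "spin": 0},
])

```text
t: 75.1
tcp_pos: [387.5, -312.0, 17.4]
tool_rot: [[0.139, 0.99, 0.001], [0.99, -0.139, -0.001], [-0.001, 0.001, -1.0]]
wrist_force: [-4.1, 3.3, 16.2]
opening: 44.5
```

Contact. Releasing, rising, then moving clear for a final look.

Call:
drive_tool([
  {"hand": 0.7, "offset": [0, 0, 0], "spin": 0},
  {"hand": 0.7, "offset": [0, 0, 0], "spin": 0},
  {"hand": 0.7, "offset": [0, 0, 0], "spin": 0},
  {"hand": 0.7, "offset": [0, 0, -1.5], "spin": 0},
  {"hand": 0.7, "offset": [0, 0, -4], "spin": 0},
])

```text
t: 75.6
tcp_pos: [385.8, -310.4, 69.3]
tool_rot: [[0.14, 0.99, -0.004], [0.99, -0.14, 0.004], [0.003, -0.005, -1.0]]
wrist_force: [0.2, -0.5, 1.6]
opening: 59.9
```

Call:
drive_tool([
  {"hand": 0.76, "offset": [0, 0, -4], "spin": 0},
  {"hand": 0.76, "offset": [0, 0, -4], "spin": 0},
  {"hand": 0.76, "offset": [0, 0, -4], "spin": 0},
  {"hand": 0.76, "offset": [0, 0, -3], "spin": 0},
  {"hand": 0.76, "offset": [4, 0, 0], "spin": 0},
])

```text
t: 76.1
tcp_pos: [394.1, -275.2, 224.9]
tool_rot: [[0.143, 0.99, 0.006], [0.99, -0.142, -0.006], [-0.005, 0.007, -1.0]]
wrist_force: [0.9, 1.2, -0.3]
opening: 65.1
```

Call:
drive_tool([
  {"hand": 0.76, "offset": [4, 0, 0], "spin": 0},
  {"hand": 0.76, "offset": [4, 0, 0], "spin": 0},
  {"hand": 0.76, "offset": [4, 0, 0], "spin": 0},
  {"hand": 0.76, "offset": [4, 0, 0], "spin": 0},
  {"hand": 0.76, "offset": [4, 0, 0], "spin": 0},
])

```text
t: 76.6
tcp_pos: [420.5, -72.5, 221.1]
tool_rot: [[0.14, 0.99, 0.0], [0.99, -0.14, -0.0], [-0.0, 0.0, -1.0]]
wrist_force: [1.6, -0.5, -0.4]
opening: 64.7
```

Call:
drive_tool([
  {"hand": 0.76, "offset": [4, 0, 0], "spin": 0},
  {"hand": 0.76, "offset": [4, 0, 0], "spin": 0},
  {"hand": 0.76, "offset": [4, 0, 0], "spin": 0},
  {"hand": 0.76, "offset": [4, 0, 0], "spin": 0},
  {"hand": 0.76, "offset": [4, 0, 0], "spin": 0},
])

```text
t: 77.1
tcp_pos: [448.5, 125.8, 221.1]
tool_rot: [[0.139, 0.99, 0.0], [0.99, -0.139, -0.0], [0.0, 0.0, -1.0]]
wrist_force: [0.4, -1.1, 0.5]
opening: 64.8
```

Call:
drive_tool([
  {"hand": 0.76, "offset": [0, 0, 0], "spin": 0},
  {"hand": 0.76, "offset": [0, 0, 0], "spin": 0},
  {"hand": 0.76, "offset": [0, 0, 0], "spin": 0},
  {"hand": 0.76, "offset": [0, 0, 0], "spin": 0},
  {"hand": 0.76, "offset": [0, 0, 0], "spin": 0},
])

```text
t: 77.6
tcp_pos: [448.6, 123.2, 221.1]
tool_rot: [[0.141, 0.99, 0.0], [0.99, -0.141, -0.0], [0.0, 0.0, -1.0]]
wrist_force: [0.3, -0.8, 0.1]
opening: 64.6
```

```bash
python3 - <<'E'
from h import *
state();snap("27");crop("top","27","z27.png",265,475,190,330,3.5)
E
```

```text
t 77.60 tcp [448.6 123.2 221.1] yaw(x-axis) 1.429 tilt [ 0. -0.] F [ 0.3 -0.8  0.1] Tz 0.03 open 64.6 q6 0.31 q1 0.17
```

View pics/z27.png

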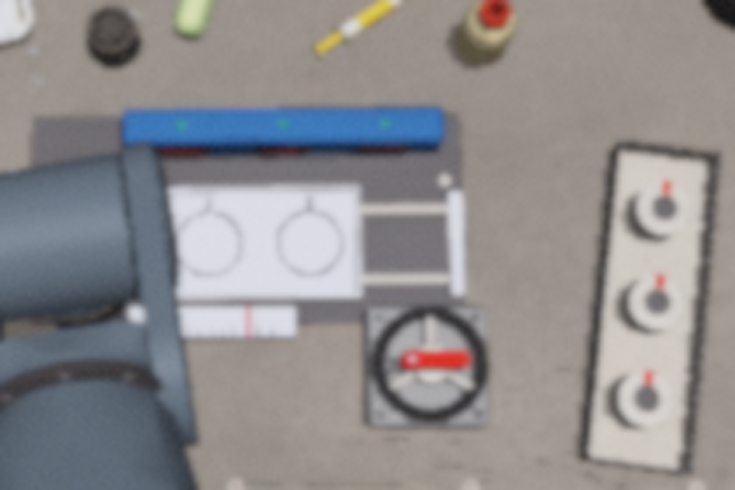

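View pics/side27.png

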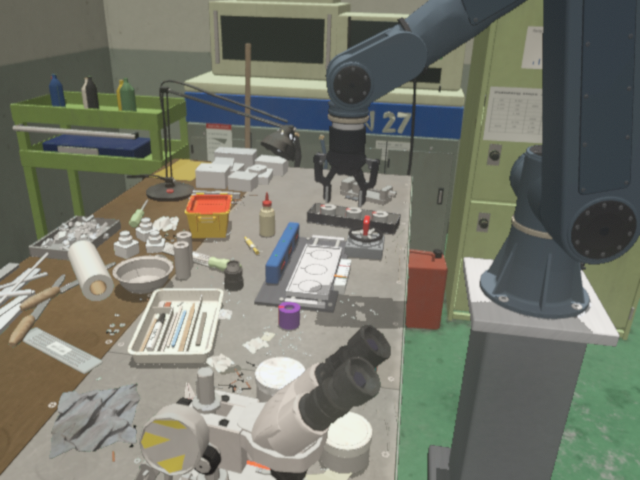

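All three sleeves stand in the tray, at crop (660,208), (653,302) and (645,398). The wheel bar is where it rested at the stop, the eyepiece and bottle haven't moved, and the arm is clear.

```bash
python3 -c "
from station import *
print(hand_in())"
```

```text
the job is handed in; nothing more can be done
None
```

The job is done and handed in; the run was at about 78 s of the 210 s allowed at my last look. I found three sleeves and stood each on its own ring with its stripe facing the scanner. I then cranked the pointer to the red line, held it still for about 2.5 s, and cranked back until the wheel hit its stop on the green line. All three sleeves then went into the black tray.

- **Knocked sleeve:** one sleeve was knocked about 22 mm off the middle ring during the run, before any cranking. I picked it up and set it back on the ring.
- **Before cranking:** all three sleeves measured within about 3.5 mm of their ring centres and about 2.5° of square. The side view agreed to about 1 pixel.
- **At the red line:** the pointer measured about 0.3 mm from the line, and the picture of the carriage did not change during the hold.
- **At the end:** all three sleeves were standing in the tray. The tray, bottle and eyepiece looked unmoved, and the wheel was still where I released it at its stop.

Some readings disagreed. During the hold, the stripe of the sleeve nearest the wheel read about 6° off, but the arm partly covered it in that view. After cranking back, the middle sleeve read about 4° off; I put this down to the coarse camera resolution and did not check further. In the last top view the arm hid the pointer, so I last saw it clearly on the green line just before unloading.

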